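# Load and start the roller rinse turntable

## Robot

A 6-joint arm with a two-finger parallel gripper is mounted at the origin on the work surface. World frame = base frame: x ahead of the robot, y to its left, z up, the work surface at z = 0. Lengths are in m, angles in rad, forces in N, time in s.
With the tool pointing down it reaches from about 0.425 to 0.95 m from the base axis. Payload 3.5 kg.
Tool frame: the origin (TCP) lies on the centre line of the jaws, within the pads' length; the fingertips stand 25 mm ahead of it and the grasp point (between the pads) lies 6 mm ahead of it; y points along the fingers, z is the direction in which the jaws open and shut, and the axes are right-handed (so a half turn about y gives the same grasp; the last joint's range is limited). The gripper opens to 85 mm and grips with 20 to 120 N. Pads are 22 mm wide; open, the fingers measure 114 mm over their backs; the gripper's body (76 mm by 85 mm) begins 54 mm behind the grasp point. The pads swing forward as they close: fully open they stand 13 mm farther back than shut.
Start: joints at [-1.324, 0.286, 1.577, -0, 1.279, -0.15], TCP at [0.261, -0.623, 0.256] pointing down, gripper open.
Joint ranges: [-2.77, 2.77], [-0.9, 2.22], [0.21, 2.48], [-1.53, 4.67], [0.24, 2.81], [-2.84, 2.84]. Speed limits (rad/s): [2.79, 2.79, 3.14, 3.14, 3.14, 3.14].

## Interface

Orientations are given as a unit quaternion [x, y, z, w].
In Python, from plant import ctrl gives the robot as it stands.
- The arm moves only by the tool arm_command, never from a script. Its argument "steps" is a list of rows, each an object with "hand": the opening, from 0 (shut) to 1 (fully open); "travel": the shift along the tool's x, y, z in units of 0.3 m (1.0 is 0.3 m), a list of three; "rotation": the turn, a rotation vector about the tool's x, y, z in units of 30 degrees (1.0 is 30 degrees), a list of three. A call has 1 to 20 rows; each row shifts and turns the pose as measured when the row begins, along the tool's axes as they then stand; what a row does not reach is not made up. A row lasts 1/8 s, in which the tool goes at most 62.5 mm and 10.7 degrees, less where a joint would pass 70% of its speed; a pose out of reach is approached as far as the arm can. A call with a number of a shift or a turn outside -1 to 1 is refused whole. A call with a gripper value outside its range is refused whole. The fingers move at their own pace and stop on an object; "grip_force" is the grip in N (left out, the last holds). Time passes only in rows, so rows that do not move let the fingers close. It gives the time, the measured TCP pose, the force and the opening at its end, in the units of the state.
- ctrl.get_state(): the state, without advancing time (a new reading comes with each control period).
- ctrl.read_camera(name): name is "scene" or "top" or "wrist"; returns (picture, depth): 420x560x3 uint8, blue, green, red; 420x560 float32, m along the optical axis (not along the pixel's ray), 0 where there is no reading.
- ctrl.camera_params(name): a dict with "fx", "fy", "cx", "cy" (pixels), "distortion" ([k1, k2, p1, p2, k3] as OpenCV has them; the pictures are not rectified), "extrinsics" (4x4, takes a point from camera to world coordinates); the wrist camera has in their place "tool_from_camera" (4x4, takes a point from camera to tool coordinates, whose origin is the TCP and whose axes are the tool frame's). Camera axes: x right, y down, z forward; pixel columns grow to the right and rows downward; lengths in m; the calibration is good to about 2 mm. A picture is of the moment at which its call begins: read the wrist's pose just before it. camera_params takes no time and is no camera call.
- ctrl.sign_off(): hands the job in, once; it reports no verdict.
Trained networks look in the newest picture that a camera, given by its name, has taken for a name from the list of things; names that differ only in an ending like _2 or _b are one class to them, and where a whole thing is asked for, a point or a joint stands for the part that bears it (a point fixed in the world has none). Each returns a list of dicts, best first, with "score" (0 to 1); they miss things now and then, are a little off and sometimes report something else, mostly with a low value. They report only what shows in the picture. A call takes as long as a camera call. They do not tell look-alikes from the thing itself.
- ctrl.masks_of(camera, thing): "region" (420x560 bool, what is visible of it) and "at" ([column, row] in pixels, amid what is visible of it).
The state is a dict: "time": time; "qpos": joint angles; "dq": joint speeds; "joint_efforts": joint torques, N m; "eef_pos": TCP position; "tcp_rot": TCP orientation; "contact_force": force on the tool from outside, world axes, zero at the start; "wrist_torque": the same for the moment, N m; "opening": opening from 0.0 (shut) to 1.0 (fully open).
Only numpy, scipy, OpenCV 4.12 (cv2) and the standard library are available. Lean on these libraries where they do the work, as an engineer would, in place of code of your own. Each camera call takes 0.05 s, during which the arm holds its last target.

## Task

Rinse the loose conveyor rollers: turn the turntable by its rim pins until its pointer lines up with the front index plate, then lay every white roller in a cradle, lowering it until both axle ends have settled in their V notches before you let go. Then turn the table so that the pointer lines up with the rear index plate, with the rollers under the nozzles, open the water valve fully and finally press the start button; leave the other things on the table where they are.

Things in the scene. Friction and masses are not known exactly. Their poses are not given: they have to be found in the camera images.
- washer: rinse station, fixed, its place and yaw vary: round aluminium drip pan 404 mm across, 34 mm high, with a stainless turntable and a spray ring over the back half (and a 30 mm high small-parts basket, unused, fixed on the turntable opposite the cradles). Origin: on the turntable's axis at table level; -x is its front, towards the robot, +x its back. Spray ring: pipe 290 to 310 mm up, 60 to 140 mm behind the centre; riser at x +190, y -180 mm.
- hub (a point): centre of the turntable's dark hub cap (62 mm above the work surface). x axis: from the hub towards the pointer, a dark tab on the turntable's rim in the middle of the cradle side. The pan carries two fixed index plates, dark upright tabs 52 mm high just outside the rim: one at its front (-x of washer), one at its back (+x).
- turntable (a joint): turntable angle (rad, counter-clockwise from above, no stops, stays where left, friction 0.25 N m): 0 pointer at the front index plate, +-pi at the rear one. Plate: radius 188 mm, top at 48 mm. Turn it by pushing or gripping its rim pins: four upright 16 mm posts 175 mm from the axis, at 0, 90, 180 and 270 degrees from the pointer, from the plate up to 102 mm height.
- seat_1 (a point): cradle 1 of 4 fixed on the turntable (-64 degrees from the pointer, 112 mm from the axis): two upright aluminium saddles, 5 mm thick, inner faces 86 mm apart, with 90-degree V notches open upwards, mouth 34 mm wide, top at 91 mm. Point: centre of a roller lying properly in it (84 mm above the work surface). x axis: along the cradle, outwards from the turntable's axis.
- seat_2 (a point): cradle 2 of 4 fixed on the turntable (-22 degrees from the pointer, 112 mm from the axis): two upright aluminium saddles, 5 mm thick, inner faces 86 mm apart, with 90-degree V notches open upwards, mouth 34 mm wide, top at 91 mm. Point: centre of a roller lying properly in it (84 mm above the work surface). x axis: along the cradle, outwards from the turntable's axis.
- seat_3 (a point): cradle 3 of 4 fixed on the turntable (22 degrees from the pointer, 112 mm from the axis): two upright aluminium saddles, 5 mm thick, inner faces 86 mm apart, with 90-degree V notches open upwards, mouth 34 mm wide, top at 91 mm. Point: centre of a roller lying properly in it (84 mm above the work surface). x axis: along the cradle, outwards from the turntable's axis.
- seat_4 (a point): cradle 4 of 4 fixed on the turntable (64 degrees from the pointer, 112 mm from the axis): two upright aluminium saddles, 5 mm thick, inner faces 86 mm apart, with 90-degree V notches open upwards, mouth 34 mm wide, top at 91 mm. Point: centre of a roller lying properly in it (84 mm above the work surface). x axis: along the cradle, outwards from the turntable's axis.
- roller_1_mid (a point): conveyor roller 1 (two to four are there, all alike): white plastic body 46 mm diameter, 76 mm long, a 14 mm steel stub axle 16 mm long at each end (108 mm over all), 0.12 to 0.22 kg, lying on a rubber mat, rolls if knocked. Point: its centre; x axis along its axle. In a cradle the axles lie in the notches and the body hangs between the saddles, 5 mm free at each end, 13 mm above the plate.
- roller_2_mid (a point): conveyor roller 2 (two to four are there, all alike): white plastic body 46 mm diameter, 76 mm long, a 14 mm steel stub axle 16 mm long at each end (108 mm over all), 0.12 to 0.22 kg, lying on a rubber mat, rolls if knocked. Point: its centre; x axis along its axle. In a cradle the axles lie in the notches and the body hangs between the saddles, 5 mm free at each end, 13 mm above the plate.
- roller_3_mid (a point): conveyor roller 3 (two to four are there, all alike): white plastic body 46 mm diameter, 76 mm long, a 14 mm steel stub axle 16 mm long at each end (108 mm over all), 0.12 to 0.22 kg, lying on a rubber mat, rolls if knocked. Point: its centre; x axis along its axle. In a cradle the axles lie in the notches and the body hangs between the saddles, 5 mm free at each end, 13 mm above the plate.
- roller_4_mid (a point): conveyor roller 4 (two to four are there, all alike): white plastic body 46 mm diameter, 76 mm long, a 14 mm steel stub axle 16 mm long at each end (108 mm over all), 0.12 to 0.22 kg, lying on a rubber mat, rolls if knocked. Point: its centre; x axis along its axle. In a cradle the axles lie in the notches and the body hangs between the saddles, 5 mm free at each end, 13 mm above the plate.
- valve (a joint): water valve handle (rad): 0 shut, across the pipe, pointing to -y of washer (starts within 0.2 of it); 1.57 open, along the pipe, pointing to -x of washer. Swings clockwise seen from above, stays where left, friction 0.2 N m, stop at 1.57.
- valve_pivot (a point): axis of the valve at mid-thickness of its handle (104 mm above the work surface), at the front right of the washer. Handle: flat black bar 18 mm wide, 12 mm thick, reaching 95 mm from this axis. Beneath it a 22 mm pipe, top at 73 mm, brass valve body up to 81 mm and, only at the axis, its neck.
- start (a joint): travel of the start button (m): 0 up, 0.006 fully pressed, spring back, 5 N when fully down
- start_top (a point): top centre of the white round start button (36 mm diameter, 89 mm above the work surface), on the small grey box (100 by 100 by 70 mm) in front of the valve. It is pressed straight down.
- spool: stainless pipe spool with two flanges, standing, 64 mm diameter, 72 mm high; a bystander. Origin: centre of its underside
- gasket: flat black rubber gasket ring, 80 mm outside, 10 mm thick; a bystander. Origin: centre of its underside
- detergent: white detergent bottle, 90 mm diameter, 210 mm tall; a bystander. Origin: centre of its underside
- brush: white scrubbing brush lying down, about 200 mm long; a bystander. Origin: centre of its underside (along its length somewhere near the middle)
- bushing: black plastic bushing standing on end, 45 mm diameter, 45 mm high; a bystander. Origin: centre of its underside
There are look-alikes about, which are no part of the job. What is shaped like the part that bears roller_3_mid but turquoise or yellow is not meant.

How it is judged:
By the outcome, as a careful person would: the job done as asked, in the order asked, and still so for the second after the job is handed in, with the robot touching nothing.
Of roller_1, roller_2, roller_3, roller_4 only 2 to 4 are there at a start; the rules pass over those that are not, and their reading is None.
At some moment in a run one of roller_1, roller_2, roller_3, roller_4 may be knocked a few centimetres aside while the robot is not near it.
It also fails if it takes over 210 s, if anything falls off the work surface, if the arm or the gripper's body presses on something with over 40 N, if the wrist force passes 120 N, or if a joint passes its speed limit or range.

## Working session

There is one attempt and no reset: what is moved stays moved. The work goes in short steps, Python scripts to look and compute and a tool call to move; the robot and the scene stay as the last step left them, time stands still between calls to the robot, and variables do not carry over. Pictures are saved under pics/ and viewed, and the job is handed in when it is done.

Besides the shell and the picture viewer there is one more tool, called after ">>>" as name(argument=value, ...), one argument or row to a line, values as JSON. arm_command: Moves the arm, as the interface text tells. Shifts and turns lie within -1 to 1; 1 stands for 0.3 m of shift or 30 degrees of turn. Its arguments: {"type":"object","properties":{"steps":{"type":"array","items":{"type":"object","properties":{"hand":{"type":"number"},"travel":{"type":"array","items":{"type":"number","minimum":-1,"maximum":1}},"rotation":{"type":"array","items":{"type":"number","minimum":-1,"maximum":1}}}}},"grip_force":{"type":"number"}},"required":["steps"]}

```bash
ls; mkdir -p pics; python3 - <<'E'
from plant import ctrl
import cv2
s=ctrl.get_state()
for k,v in s.items(): print(k,v)
for c in ("scene","top","wrist"):
    p,d=ctrl.read_camera(c); cv2.imwrite(f"pics/{c}0.png",p); print(c,ctrl.camera_params(c))
E
```

```text
pics
time 0.0
qpos [-1.32400921e+00  2.87196151e-01  1.57819603e+00  3.83900475e-06
  1.27857114e+00 -1.49975903e-01]
dq [-0.00080269 -0.00201137 -0.00158366  0.000363   -0.00025939  0.0007265 ]
joint_efforts [-3.66868016e-04 -4.05980337e+01 -2.92626697e+01 -2.04545831e-04
  5.88722483e-03  8.82377776e-06]
eef_pos [ 0.26073845 -0.62195771  0.25491647]
tcp_rot [-0.13939739  0.69407501 -0.69240053  0.13931887]
contact_force [ 0.63224273 -0.16894642  0.16844372]
wrist_torque [-0.03724734 -0.00596463  0.00565767]
opening 1.0010961728222987
scene {'fx': 464.8306963953798, 'fy': 464.8306963953798, 'cx': 289.4169223239313, 'cy': 210.97935366507392, 'distortion': array([-0.06047556,  0.        ,  0.        ,  0.        ,  0.        ]), 'extrinsics': array([[-0.01375478,  0.70900437, -0.70506993,  1.32026944],
       [ 0.99986967,  0.00379159, -0.0156931 ,  0.04288275],
       [-0.00845314, -0.70519389, -0.70896412,  0.99419861],
       [ 0.        ,  0.        ,  0.        ,  1.        ]])}
top {'fx': 391.26793123709103, 'fy': 391.26793123709103, 'cx': 281.95289999456884, 'cy': 208.784121180
[... 210 characters left out ...]
,  0.03041956],
       [-0.00225355, -0.17490114, -0.98458342,  1.34608273],
       [ 0.        ,  0.        ,  0.        ,  1.        ]])}
wrist {'fx': 313.82888468954064, 'fy': 313.82888468954064, 'cx': 279.20723683225305, 'cy': 210.78546963473545, 'distortion': array([-0.03311445,  0.        ,  0.        ,  0.        ,  0.        ]), 'tool_from_camera': array([[-3.53584585e-04,  9.60174409e-01,  2.79401107e-01,
        -7.09578737e-02],
       [ 2.06758444e-04, -2.79401049e-01,  9.60174469e-01,
        -1.18299432e-01],
       [ 9.99999916e-01,  3.97271430e-04, -9.97322633e-05,
         1.20783672e-03],
       [ 0.00000000e+00,  0.00000000e+00,  0.00000000e+00,
         1.00000000e+00]])}
```

View pics/scene0.png

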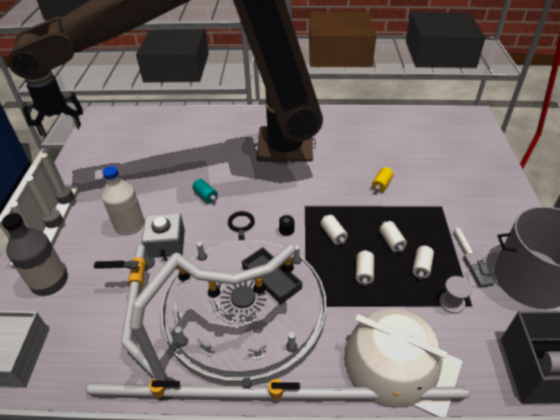

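View pics/top0.png

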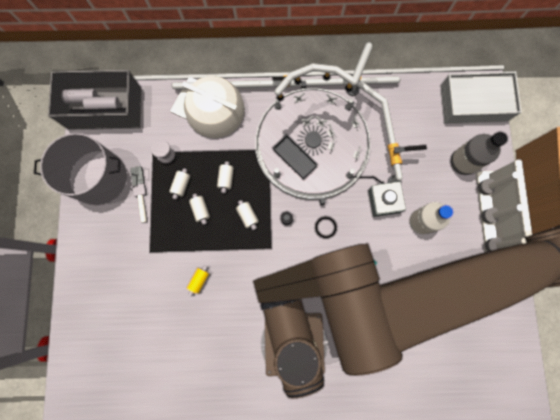

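View pics/wrist0.png

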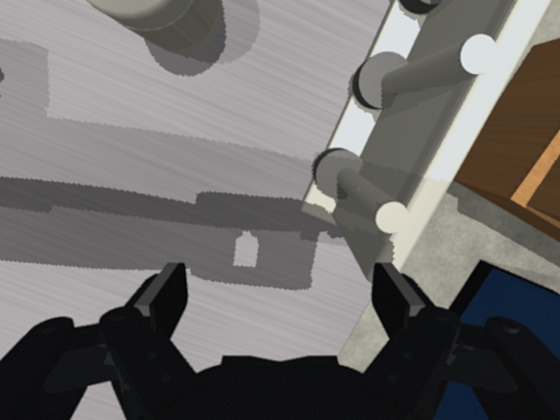

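```bash
cat > h.py <<'E'
from plant import ctrl
import numpy as np, cv2
from scipy.spatial.transform import Rotation as R
def cam(name,s=None):
    P=ctrl.camera_params(name)
    K=np.array([[P['fx'],0,P['cx']],[0,P['fy'],P['cy']],[0,0,1]]);D=np.array(P['distortion'])
    if name=='wrist':
        s=s or ctrl.get_state()
        T=np.eye(4);T[:3,:3]=R.from_quat(s['tcp_rot']).as_matrix();T[:3,3]=s['eef_pos']
        E=T@P['tool_from_camera']
    else:E=P['extrinsics']
    return K,D,E
def grab(name,fn=None):
    c=cam(name); p,d=ctrl.read_camera(name)
    if fn: cv2.imwrite('pics/'+fn,p); np.savez('pics/'+fn+'.npz',p=p,d=d,K=c[0],D=c[1],E=c[2])
    return p,d,c
def load(fn):
    z=np.load('pics/'+fn+'.npz'); return z['p'],z['d'],(z['K'],z['D'],z['E'])
def rays(px,c):
    u=cv2.undistortPoints(np.float64(px).reshape(-1,1,2),c[0],c[1]).reshape(-1,2)
    return np.c_[u,np.ones(len(u))]
def px2w(px,d,c):
    px=np.atleast_2d(px); r=rays(px,c); z=d[px[:,1].astype(int),px[:,0].astype(int)]
    return (r*z[:,None])@c[2][:3,:3].T+c[2][:3,3]
def px_plane(px,zw,c):
    r=rays(px,c)@c[2][:3,:3].T; o=c[2][:3,3]
    return o+r*((zw-o[2])/r[:,2])[:,None]
def proj(P,c):
    P=np.atleast_2d(P);E=np.linalg.inv(c[2])
    return cv2.projectPoints(np.float64(P),cv2.Rodrigues(E[:3,:3])[0],E[:3,3],c[0],c[1])[0].reshape(-1,2)
def cloud(d,c,reg=None):
    m=(d>0) if reg is None else (reg&(d>0))
    v,u=np.nonzero(m); return px2w(np.c_[u,v],d,c),np.c_[u,v]
E
python3 - <<'E'
from h import *
for c in ("top","scene"):
    p,d,cc=grab(c,c+'1.png')
    for t in ("hub","roller_3_mid","valve","start","turntable","washer","seat_1"):
        ms=ctrl.masks_of(c,t)
        for m in ms:
            P,_=cloud(d,cc,m['region'])
            print(c,t,round(m['score'],2),np.round(m['at']),m['region'].sum(),P.mean(0).round(3),P.min(0).round(3),P.max(0).round(3))
    if c=="top":
        cv2.imwrite('pics/topc.png',cv2.resize(p[40:260,130:450],None,fx=2.5,fy=2.5,interpolation=cv2.INTER_CUBIC))
    else:
        cv2.imwrite('pics/scenec.png',cv2.resize(p[190:410,80:360],None,fx=2.7,fy=2.7,interpolation=cv2.INTER_CUBIC))
E
```

```text
top hub 0.59 [314. 140.] 8784 [ 0.677 -0.087  0.053] [ 0.493 -0.273  0.024] [0.877 0.1   0.257]
top roller_3_mid 0.77 [198. 279.] 380 [0.213 0.312 0.041] [ 0.162  0.277 -0.004] [0.261 0.351 0.054]
top roller_3_mid 0.73 [245. 216.] 367 [0.426 0.147 0.038] [ 0.38   0.113 -0.005] [0.477 0.184 0.053]
top start 0.56 [389. 196.] 76 [ 0.466 -0.326  0.094] [ 0.45  -0.34   0.089] [ 0.481 -0.311  0.099]
top turntable 0.57 [312. 139.] 8950 [ 0.676 -0.087  0.052] [ 0.493 -0.286  0.   ] [0.875 0.102 0.25 ]
top turntable 0.48 [328. 233.] 223 [ 0.378 -0.119  0.011] [ 0.341 -0.157 -0.005] [ 0.418 -0.081  0.018]
top washer 0.87 [323. 143.] 13873 [ 0.668 -0.13   0.072] [ 0.41  -0.531 -0.763] [1.548 0.115 0.317]
top washer 0.66 [137. 188.] 522 [0.529 0.52  0.02 ] [ 0.415  0.494 -0.001] [0.618 0.56  0.029]
top seat_1 0.94 [314. 142.] 8802 [ 0.675 -0.087  0.053] [ 0.493 -0.273  0.005] [0.867 0.101 0.11 ]
scene hub 0.39 [244. 313.] 14308 [ 0.709 -0.082  0.053] [ 0.49  -0.272  0.002] [0.867 0.1   0.284]
scene roller_3_mid 0.91 [383. 182.] 380 [0.226 0.309 0.033] [ 0.138  0.277 -0.005] [0.266 0.349 0.051]
scene roller_3_mid 0.63 [336. 227.] 470 [0.439 0.147 0.037] [ 0.376  0.112 -0.001] [0.479 0.181 0.052]
scene roller_3_mid 0.61 [202. 191.] 361 [ 0.281 -0.241  0.036] [ 0.239 -0.285 -0.003] [ 0.312 -0.204  0.05 ]
scene valve 0.72 [238. 217.] 289 [ 0.382 -0.123  0.01 ] [ 0.333 -0.159 -0.   ] [ 0.461 -0.082  0.056]
scene valve 0.6 [112. 264.] 347 [ 0.621 -0.404  0.102] [ 0.531 -0.517 -0.001] [ 0.635 -0.347  0.114]
scene start 0.47 [157. 219.] 115 [ 0.468 -0.326  0.093] [ 0.448 -0.343  0.085] [ 0.484 -0.311  0.098]
scene turntable 0.64 [240. 312.] 14302 [ 0.709 -0.083  0.053] [ 0.48  -0.273  0.005] [0.867 0.1   0.3  ]
scene washer 0.86 [225. 306.] 24272 [ 0.72  -0.124  0.084] [ 0.364 -0.452 -0.004] [0.916 0.114 0.316]
scene seat_1 0.59 [242. 313.] 14226 [ 0.709 -0.083  0.053] [ 0.49  -0.272  0.005] [0.867 0.1   0.307]
```

View pics/topc.png

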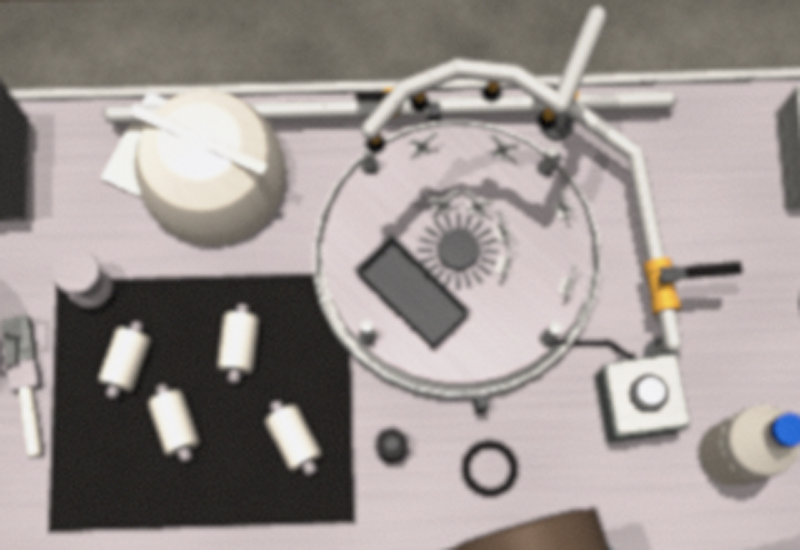

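View pics/scenec.png

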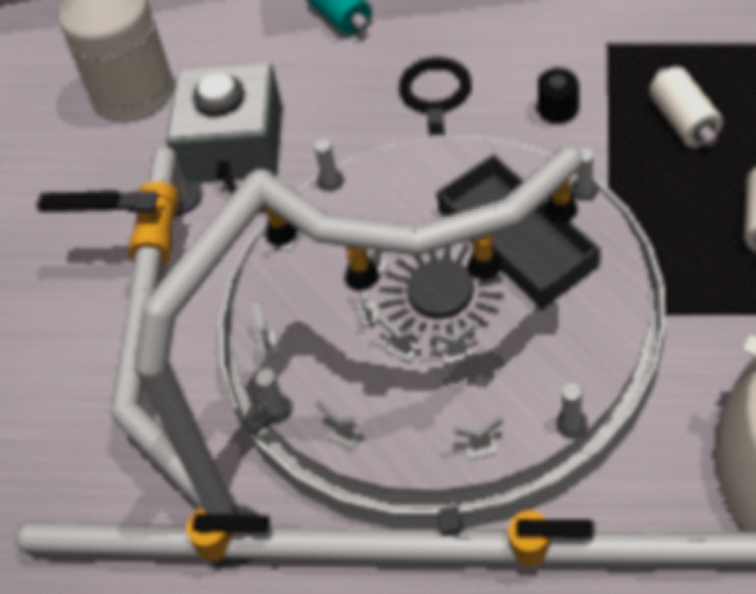

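```bash
python3 - <<'E'
from h import *
from scipy import ndimage
for n in ("top","scene"):
    p,d,c=load(n+'1.png')
    v,u=np.mgrid[0:420,0:560]; P=px2w(np.c_[u.ravel(),v.ravel()],d,c).reshape(420,560,3)
    reg=(abs(P[...,0]-.68)<.25)&(abs(P[...,1]+.087)<.25)&(d>0)
    # hub: 
    m=reg&(P[...,2]>.056)&(P[...,2]<.068)&(np.hypot(P[...,0]-.68,P[...,1]+.087)<.06)
    print(n,'hub',P[m].mean(0).round(4),np.median(P[m],0).round(4),m.sum(), (P[m].min(0)+P[m].max(0))/2)
    m=reg&(P[...,2]>.07)&(P[...,2]<.115)
    l,k=ndimage.label(m)
    for i in range(1,k+1):
        q=P[l==i]
        if len(q)>3: print('  tall',len(q),q.mean(0).round(3),q.min(0).round(3),q.max(0).round(3), 'px',np.argwhere(l==i).mean(0)[::-1].round(0))
    # rim
    m=(P[...,2]>.025)&(P[...,2]<.06)&(abs(P[...,0]-.68)<.25)&(abs(P[...,1]+.087)<.25)
    r=np.hypot(P[...,0]-.68,P[...,1]+.087); m&=(r>.2)
    l,k=ndimage.label(m)
    for i in range(1,k+1):
        q=P[l==i]
        if len(q)>3: print('  rim',len(q),q.mean(0).round(3),q.min(0).round(3),q.max(0).round(3),'px',np.argwhere(l==i).mean(0)[::-1].round(0))
E
```

```text
top hub [ 0.679  -0.0846  0.0627] [ 0.679  -0.0849  0.0629] 240 [ 0.68573092 -0.08664553  0.06199123]
  tall 14 [ 0.875 -0.256  0.075] [ 0.868 -0.262  0.071] [ 0.884 -0.25   0.081] px [359.  82.]
  tall 131 [ 0.835 -0.302  0.074] [ 0.769 -0.337  0.07 ] [ 0.873 -0.261  0.082] px [373.  93.]
  tall 34 [ 0.83  -0.043  0.084] [ 0.822 -0.064  0.07 ] [ 0.838 -0.022  0.094] px [299.  95.]
  tall 31 [ 0.821 -0.155  0.083] [ 0.812 -0.172  0.072] [ 0.833 -0.136  0.094] px [331.  97.]
  tall 35 [ 0.794 -0.215  0.094] [ 0.788 -0.224  0.072] [ 0.804 -0.209  0.109] px [350. 102.]
  tall 23 [0.803 0.034 0.091] [0.799 0.026 0.074] [0.809 0.04  0.106] px [277. 102.]
  tall 27 [ 0.736 -0.234  0.084] [ 0.716 -0.242  0.071] [ 0.754 -0.228  0.093] px [356. 120.]
  tall 28 [ 0.743 -0.066  0.085] [ 0.736 -0.084  0.072] [ 0.75  -0.047  0.094] px [307. 119.]
  tall 28 [ 0.739 -0.116  0.084] [ 0.73  -0.135  0.071] [ 0.749 -0.098  0.095] px [321. 120.]
  tall 26 [ 0.702 -0.15   0.084] [ 0.684 -0.16   0.071] [ 0.72  -0.144  0.093] px [332. 130.]
  tall 183 [ 0.624 -0.014  0.078] [ 0.541 -0.095  0.07 ] [0.697 0.
[... 6327 characters left out ...]
 [ 0.848 -0.196  0.026] [ 0.854 -0.186  0.037] px [190. 367.]
  rim 18 [0.849 0.021 0.031] [0.844 0.012 0.025] [0.855 0.029 0.037] px [286. 368.]
  rim 14 [ 0.869 -0.153  0.03 ] [ 0.866 -0.163  0.025] [ 0.872 -0.144  0.037] px [206. 376.]
  rim 8 [ 0.869 -0.021  0.031] [ 0.868 -0.027  0.026] [ 0.871 -0.018  0.038] px [266. 376.]
  rim 4 [ 0.886 -0.237  0.049] [ 0.883 -0.237  0.039] [ 0.888 -0.236  0.053] px [165. 378.]
  rim 2639 [ 0.909 -0.082  0.04 ] [ 0.879 -0.337  0.025] [0.922 0.163 0.06 ] px [237. 391.]
  rim 10 [ 0.879 -0.113  0.031] [ 0.878 -0.117  0.026] [ 0.88  -0.108  0.035] px [224. 380.]
  rim 12 [ 0.88  -0.1    0.031] [ 0.88  -0.104  0.026] [ 0.881 -0.093  0.034] px [230. 381.]
```

```bash
cat >> h.py <<'E'
def rollers(name,fn,box=(.3,.62,.12,.5)):
    from scipy import ndimage
    p,d,c=load(fn)
    v,u=np.mgrid[0:420,0:560]; P=px2w(np.c_[u.ravel(),v.ravel()],d,c).reshape(420,560,3)
    hsv=cv2.cvtColor(p,cv2.COLOR_BGR2HSV)
    m=(d>0)&(P[...,0]>box[0])&(P[...,0]<box[1])&(P[...,1]>box[2])&(P[...,1]<box[3])&(P[...,2]>.02)&(P[...,2]<.08)
    l,k=ndimage.label(m); out=[]
    for i in range(1,k+1):
        q=P[l==i]
        if len(q)<60: continue
        s=q[q[:,2]>.038]
        if len(s)<20: continue
        mu=s[:,:2].mean(0); e,V=np.linalg.eigh(np.cov(q[:,:2].T)); a=V[:,1]
        t=(q[:,:2]-mu)@a
        mid=mu+a*(t.min()+t.max())/2
        out.append((mid,np.degrees(np.arctan2(a[1],a[0]))%180,np.ptp(t),q[:,2].max(),len(q),p[l==i].mean(0).round(),np.argwhere(l==i).mean(0)[::-1].round()))
        print(name,'mid',mid.round(4),'axis',round(out[-1][1],1),'len',round(np.ptp(t),3),'zmax',round(q[:,2].max(),3),len(q),'bgr',out[-1][5],'px',out[-1][6])
    return out
E
python3 - <<'E'
from h import *
rollers('top','top1.png');rollers('scene','scene1.png')
s=ctrl.get_state(); print(R.from_quat(s['tcp_rot']).as_matrix().round(3))
for n in ('top','scene'):
    p,d,c=load(n+'1.png')
    # mat height, valve
    P,_=cloud(d,c); 
    m=(abs(P[:,0]-.36)<.01)&(abs(P[:,1]-.25)<.1); print('mat z',np.median(P[m,2]) if m.any() else None)
    m=(P[:,0]>.5)&(P[:,0]<.72)&(P[:,1]>-.52)&(P[:,1]<-.3)&(P[:,2]>.09)&(P[:,2]<.125); q=P[m]; 
    e,V=np.linalg.eigh(np.cov(q[:,:2].T)); a=V[:,1]; t=(q[:,:2]-q[:,:2].mean(0))@a
    print('handle',q.mean(0).round(3),q.min(0).round(3),q.max(0).round(3),np.degrees(np.arctan2(a[1],a[0])),np.ptp(t))
    m=(P[:,0]>.7)&(P[:,0]<1)&(abs(P[:,1]+.1)<.3)&(P[:,2]>.2)&(P[:,2]<.33); q=P[m]; print('ring minx',q.min(0),q.max(0))
    for lo in np.arange(.7,.95,.03):
        w=q[(q[:,0]>=lo)&(q[:,0]<lo+.03)]
        if len(w): print('   ',lo.round(2),w[:,1].min().round(3),w[:,1].max().round(3),w[:,2].min().round(3))
p,d,c=load('top1.png')
ctr=np.array([.679,-.086]);yw=np.radians(6.4);f=np.array([np.cos(yw),np.sin(yw)])
print('index proj', proj([[*(ctr+.21*f),.05],[*(ctr-.21*f),.05]],c))
p,d,c=load('scene1.png');print('index proj scene', proj([[*(ctr+.21*f),.05],[*(ctr-.21*f),.05]],c))
E
```

```text
top mid [0.564  0.2219] axis 171.6 len 0.108 zmax 0.053 330 bgr [200. 207. 211.] px [224. 176.]
top mid [0.5439 0.3781] axis 161.2 len 0.107 zmax 0.055 337 bgr [198. 205. 209.] px [179. 183.]
top mid [0.4538 0.3107] axis 19.2 len 0.108 zmax 0.054 347 bgr [201. 208. 212.] px [199. 208.]
top mid [0.4277 0.1481] axis 24.4 len 0.106 zmax 0.053 328 bgr [206. 213. 217.] px [246. 214.]
scene mid [0.4288 0.1449] axis 29.2 len 0.109 zmax 0.052 423 bgr [163. 170. 175.] px [334. 229.]
scene mid [0.4549 0.3087] axis 22.6 len 0.112 zmax 0.053 455 bgr [160. 167. 172.] px [393. 235.]
scene mid [0.5522 0.3752] axis 162.6 len 0.096 zmax 0.051 511 bgr [158. 164. 169.] px [423. 261.]
scene mid [0.5625 0.2217] axis 174.8 len 0.112 zmax 0.052 513 bgr [163. 170. 175.] px [365. 266.]
[[-0.922  0.     0.386]
 [-0.386 -0.    -0.922]
 [-0.    -1.     0.   ]]
mat z 0.003403657327064158
handle [ 0.621 -0.398  0.108] [ 0.608 -0.453  0.091] [ 0.634 -0.348  0.118] 92.80217944631933 0.10516005099979078
ring minx [ 0.7258902  -0.24743292  0.24869194] [0.8914477  0.04055159 0.31734704]
    0.7 0.023 0.038 0.295
    0.73 -0.201 0.041 0.249
    0.76 -0.213 0.02 0.249
    0.79 -0.226 -0.007 0.25
    0.82 -0.24 -0.207 0.302
    0.85 -0.247 -0.22 0.299
    0.88 -0.246 -0.231 0.286
mat z 0.0032335516904780093
handle [ 0.624 -0.399  0.107] [ 0.607 -0.456  0.091] [ 0.635 -0.347  0.114] 93.43265768453394 0.10805236809145258
ring minx [ 0.72790671 -0.25229672  0.20010121] [0.89991725 0.03985477 0.31560696]
    0.7 0.026 0.038 0.305
    0.73 -0.197 0.04 0.252
    0.76 -0.207 0.023 0.251
    0.79 -0.225 -0.003 0.251
    0.82 -0.235 -0.203 0.296
    0.85 -0.25 -0.217 0.285
    0.88 -0.252 -0.229 0.2
index proj [[303.45957178  84.19492985]
 [321.98673739 198.82948677]]
index proj scene [[246.20698594 380.33841813]
 [240.96466796 233.86823029]]
```

```bash
cat >> h.py <<'E'
def yaw(s):
    z=R.from_quat(s['tcp_rot']).as_matrix()[:,2]; return np.degrees(np.arctan2(z[1],z[0]))
def plan(wps,step=.05,rotstep=8,psi=None):
    """wps: list of (x,y,z,psi or None[,step]); prints rows"""
    s=ctrl.get_state(); p=np.array(s['eef_pos']); a=yaw(s)
    M0=R.from_quat(s['tcp_rot']).as_matrix()
    print('t',round(s['time'],2),'at',p.round(4),'psi',round(a,1),'q',np.round(s['qpos'],2),'ytool',M0[:,1].round(3),'F',np.round(s['contact_force'],1),'open',round(s['opening'],3))
    for w in wps:
        tgt=np.array(w[:3]); b=a if w[3] is None else w[3]; st=w[4] if len(w)>4 else step
        da=b-a; n=max(1,int(np.ceil(np.linalg.norm(tgt-p)/st)),int(np.ceil(abs(da)/rotstep)))
        print(' ->',tgt.round(4),'psi',round(b,1),'rows',n)
        prev=None;cnt=0
        for i in range(n):
            ai=np.radians(a+da*i/n); z=np.array([np.cos(ai),np.sin(ai),0]); y=np.array([0,0,-1.]); x=np.cross(y,z)
            d=(tgt-p)/n; t=(np.array([x@d,y@d,z@d])/.3).round(3); r=round(-da/n/30,3)
            print('   ',t.tolist(),r)
            if da==0: print('    x',n); break
        p=tgt;a=b
E
python3 - <<'E'
from h import *
plan([(.261,-.622,.33,None),(.55,-.2055,.2,None),(.55,-.2055,.088,None,.03)])
p,d,c=load('scene1.png'); cv2.imwrite('pics/rc.png',cv2.resize(p[155:310,295:470],None,fx=4,fy=4,interpolation=cv2.INTER_CUBIC))
E
```

```text
t 0.95 at [ 0.2609 -0.6225  0.2563] psi -67.3 q [-1.32  0.29  1.58  0.    1.28 -0.15] ytool [ 0. -0. -1.] F [ 0.6 -0.1  1.2] open 0.998
 -> [ 0.261 -0.622  0.33 ] psi -67.3 rows 2
    [-0.0, -0.123, -0.001] -0.0
    x 2
 -> [ 0.55   -0.2055  0.2   ] psi -67.3 rows 11
    [-0.13, 0.039, -0.083] -0.0
    x 11
 -> [ 0.55   -0.2055  0.088 ] psi -67.3 rows 4
    [0.0, 0.093, 0.0] -0.0
    x 4
```

View pics/rc.png

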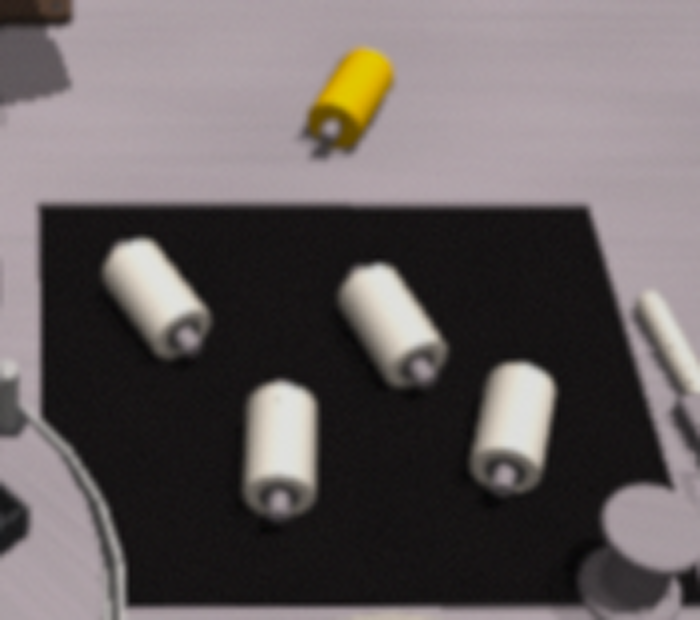

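Candidates in the scene image: white rollers at (334,229), (393,235), (423,261) and (365,266), which are the ones I want. Yellow (383,182) and turquoise (202,191) are look-alikes. The spool (455,290), the brush handle (462,240) and the valves on the back pipe are also not the targets. The first reach is for the front-right rim pin at scene (200,247).

>>> arm_command(
  steps=[
    {"hand": 1,"travel": [0,-0.13,0],"rotation": [0,0,0]},
    {"hand": 1,"travel": [0,-0.13,0],"rotation": [0,0,0]},
    {"hand": 0.7,"travel": [-0.16,0,-0.1],"rotation": [0,0,0]},
    {"hand": 0.7,"travel": [-0.16,0,-0.1],"rotation": [0,0,0]},
    {"hand": 0.7,"travel": [-0.16,0,-0.1],"rotation": [0,0,0]},
    {"hand": 0.7,"travel": [-0.16,0,-0.1],"rotation": [0,0,0]},
    {"hand": 0.7,"travel": [-0.16,0.05,-0.1],"rotation": [0,0,0]},
    {"hand": 0.7,"travel": [-0.16,0.1,-0.1],"rotation": [0,0,0]},
    {"hand": 0.7,"travel": [-0.16,0.1,-0.1],"rotation": [0,0,0]},
    {"hand": 0.7,"travel": [-0.16,0.1,-0.1],"rotation": [0,0,0]},
  ],
)

```text
time: 2.2
eef_pos: [0.5261, -0.2534, 0.238]
tcp_rot: [0.134, -0.69, 0.698, -0.139]
contact_force: [0.6, -0.8, -0.0]
opening: 0.699
```

```bash
python3 - <<'E'
from h import *
plan([(.55,-.2055,.2,None),(.55,-.2055,.088,None,.03)])
grab('wrist','w1.png')
E
```

```text
t 2.2 at [ 0.5261 -0.2534  0.238 ] psi -67.7 q [-0.62  0.1   1.83 -0.    1.2   0.56] ytool [ 0.01  -0.009 -1.   ] F [ 0.6 -0.8 -0. ] open 0.699
 -> [ 0.55   -0.2055  0.2   ] psi -67.7 rows 2
    [-0.067, 0.063, -0.059] -0.0
    x 2
 -> [ 0.55   -0.2055  0.088 ] psi -67.7 rows 4
    [0.0, 0.093, 0.0] -0.0
    x 4
```

View pics/w1.png

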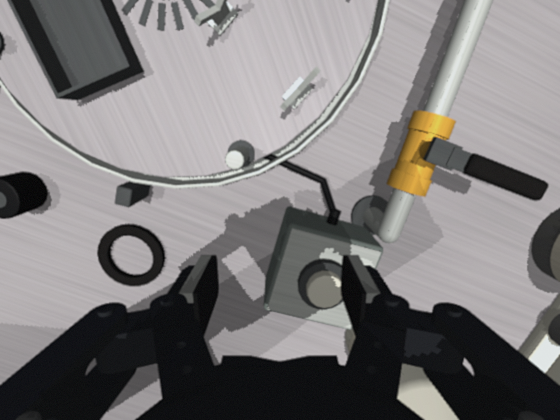

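```bash
python3 - <<'E'
from h import *
p,d,c=load('w1.png'); P,uv=cloud(d,c)
for n,a,b,z0,z1 in (('pin',(.52,.58),(-.24,-.17),.085,.12),('handle',(.55,.7),(-.5,-.3),.095,.13),('btn',(.43,.5),(-.36,-.29),.08,.11),('plate',(.44,.48),(-.14,-.08),.04,.07)):
    m=(P[:,0]>a[0])&(P[:,0]<a[1])&(P[:,1]>b[0])&(P[:,1]<b[1])&(P[:,2]>z0)&(P[:,2]<z1); q=P[m]; print(n,m.sum(),q.mean(0).round(4),q.min(0).round(4),q.max(0).round(4),uv[m].mean(0).round())
E
```

```text
pin 337 [ 0.5526 -0.2073  0.1012] [ 0.5442 -0.2146  0.0856] [ 0.5595 -0.1991  0.1044] [235. 158.]
handle 3001 [ 0.6218 -0.3975  0.1081] [ 0.6092 -0.4557  0.0981] [ 0.634  -0.3482  0.1128] [484. 169.]
btn 1732 [ 0.4687 -0.3234  0.089 ] [ 0.4404 -0.3521  0.0801] [ 0.4921 -0.303   0.0959] [321. 285.]
plate 419 [ 0.4692 -0.1139  0.0506] [ 0.4578 -0.1213  0.0401] [ 0.4785 -0.1038  0.0546] [125. 195.]
```

>>> arm_command(
  steps=[
    {"hand": 0.7,"travel": [-0.07,0.06,-0.06],"rotation": [0,0,0]},
    {"hand": 0.7,"travel": [-0.07,0.06,-0.06],"rotation": [0,0,0]},
    {"hand": 0.7,"travel": [0,0,0],"rotation": [0,0,0]},
  ],
)

```text
time: 2.62
eef_pos: [0.5533, -0.1935, 0.1947]
tcp_rot: [-0.138, 0.693, -0.693, 0.141]
contact_force: [1.2, 0.5, 0.1]
opening: 0.702
```

```bash
python3 - <<'E'
from h import *
plan([(.55,-.2055,.088,None,.03)])
E
```

```text
t 2.62 at [ 0.5533 -0.1935  0.1947] psi -67.3 q [-0.51  0.15  1.86  0.    1.13  0.66] ytool [ 0.004  0.001 -1.   ] F [1.2 0.5 0.1] open 0.702
 -> [ 0.55   -0.2055  0.088 ] psi -67.3 rows 4
    [0.006, 0.089, 0.008] -0.0
    x 4
```

>>> arm_command(
  steps=[
    {"hand": 0.6,"travel": [0.01,0.08,0.04],"rotation": [0,0,0]},
    {"hand": 0.6,"travel": [0,0.11,0],"rotation": [0,0,0]},
    {"hand": 0.6,"travel": [0,0.11,0],"rotation": [0,0,0]},
    {"hand": 0.6,"travel": [0,0.08,0],"rotation": [0,0,0]},
    {"hand": 0.6,"travel": [0,0,0],"rotation": [0,0,0]},
  ],
)

```text
time: 3.25
eef_pos: [0.558, -0.2122, 0.0838]
tcp_rot: [0.135, -0.69, 0.696, -0.143]
contact_force: [0.3, -1.0, 0.3]
opening: 0.601
```

```bash
python3 - <<'E'
from h import *
plan([(.551,-.2065,.088,None,.03)])
E
```

```text
t 3.25 at [ 0.558  -0.2122  0.0838] psi -67.4 q [-0.53  0.31  1.89  0.    0.93  0.64] ytool [ 0.012 -0.006 -1.   ] F [ 0.3 -1.   0.3] open 0.601
 -> [ 0.551  -0.2065  0.088 ] psi -67.4 rows 1
    [0.014, -0.014, -0.026] -0.0
    x 1
```

>>> arm_command(
  steps=[
    {"hand": 0.6,"travel": [0.014,-0.014,-0.026],"rotation": [0,0,0]},
    {"hand": 0,"travel": [0,0,0],"rotation": [0,0,0]},
    {"hand": 0,"travel": [0,0,0],"rotation": [0,0,0]},
    {"hand": 0,"travel": [0,0,0],"rotation": [0,0,0]},
    {"hand": 0,"travel": [0,0,0],"rotation": [0,0,0]},
  ],
  grip_force=25,
)

```text
time: 3.88
eef_pos: [0.5523, -0.2076, 0.0927]
tcp_rot: [0.133, -0.689, 0.698, -0.144]
contact_force: [0.8, -0.6, -1.5]
opening: 0.181
```

```bash
python3 - <<'E'
from h import *
c=np.array([.679,-.086]);r=.1755
s=ctrl.get_state()
v=s['eef_pos'][:2]-c; a0=np.degrees(np.arctan2(v[1],v[0])); print(a0,np.hypot(*v), s['opening'])
a1=96.4-360
n=18
plan([(*(c+r*np.array([np.cos(np.radians(a)),np.sin(np.radians(a))])),.086,None,1) for a in np.linspace(a0,a1,n+1)[1:]])
E
```

```text
-136.16887333806744 0.17559677735932477 0.18147743842023226
t 3.88 at [ 0.5523 -0.2076  0.0927] psi -67.5 q [-0.53  0.28  1.91  0.    0.93  0.64] ytool [ 0.018 -0.008 -1.   ] F [ 0.8 -0.6 -1.5] open 0.181
 -> [ 0.5384 -0.191   0.086 ] psi -67.5 rows 1
    [0.022, 0.022, -0.069] -0.0
    x 1
 -> [ 0.5265 -0.1729  0.086 ] psi -67.5 rows 1
    [0.013, 0.0, -0.071] -0.0
    x 1
 -> [ 0.517  -0.1534  0.086 ] psi -67.5 rows 1
    [0.005, 0.0, -0.072] -0.0
    x 1
 -> [ 0.5099 -0.1329  0.086 ] psi -67.5 rows 1
    [-0.004, 0.0, -0.072] -0.0
    x 1
 -> [ 0.5054 -0.1117  0.086 ] psi -67.5 rows 1
    [-0.013, 0.0, -0.071] -0.0
    x 1
 -> [ 0.5035 -0.0901  0.086 ] psi -67.5 rows 1
    [-0.022, 0.0, -0.069] -0.0
    x 1
 -> [ 0.5044 -0.0685  0.086 ] psi -67.5 rows 1
    [-0.03, 0.0, -0.066] -0.0
    x 1
 -> [ 0.5079 -0.0471  0.086 ] psi -67.5 rows 1
    [-0.038, 0.0, -0.061] -0.0
    x 1
 -> [ 0.514  -0.0263  0.086 ] psi -67.5 rows 1
    [-0.045, 0.0, -0.056] -0.0
    x 1
 -> [ 0.5226 -0.0064  0.086 ] psi -67.5 rows 1
    [-0.052, 0.0, -0.05] -0.0
    x 1
 -> [0.5336 0.0122 0.086 ] psi -67.5 rows 1
    [-0.058, 0.0, -0.043] -0.0
    x 1
 -> [0.5468 0.0294 0.086 ] psi -67.5 rows 1
    [-0.063, 0.0, -0.036] -0.0
    x 1
 -> [0.562  0.0448 0.086 ] psi -67.5 rows 1
    [-0.067, 0.0, -0.028] -0.0
    x 1
 -> [0.579  0.0583 0.086 ] psi -67.5 rows 1
    [-0.07, 0.0, -0.02] -0.0
    x 1
 -> [0.5976 0.0695 0.086 ] psi -67.5 rows 1
    [-0.071, 0.0, -0.011] -0.0
    x 1
 -> [0.6174 0.0783 0.086 ] psi -67.5 rows 1
    [-0.072, 0.0, -0.002] -0.0
    x 1
 -> [0.6381 0.0847 0.086 ] psi -67.5 rows 1
    [-0.072, 0.0, 0.007] -0.0
    x 1
 -> [0.6594 0.0884 0.086 ] psi -67.5 rows 1
    [-0.07, 0.0, 0.016] -0.0
    x 1
```

>>> arm_command(
  steps=[
    {"hand": 0,"travel": [0.022,0.01,-0.069],"rotation": [0,0,0]},
    {"hand": 0,"travel": [0.013,0.01,-0.071],"rotation": [0,0,0]},
    {"hand": 0,"travel": [0.005,0,-0.072],"rotation": [0,0,0]},
    {"hand": 0,"travel": [-0.004,0,-0.072],"rotation": [0,0,0]},
    {"hand": 0,"travel": [-0.013,0,-0.071],"rotation": [0,0,0]},
    {"hand": 0,"travel": [-0.022,0,-0.069],"rotation": [0,0,0]},
  ],
)

```text
time: 4.62
eef_pos: [0.5007, -0.101, 0.0923]
tcp_rot: [0.136, -0.683, 0.704, -0.138]
contact_force: [-4.4, -4.4, 2.4]
opening: 0.177
```

```bash
cat >> h.py <<'E'
def tilt(s=None):
    s=s or ctrl.get_state(); M=R.from_quat(s['tcp_rot']).as_matrix(); y=M[:,1]
    w=np.cross(y,[0,0,-1.]); return ((M.T@w)/np.radians(30)).round(3)
def arc(a1,n,z=.086,psi=None,r=.1755,c=(.679,-.086)):
    s=ctrl.get_state();c=np.array(c)
    v=s['eef_pos'][:2]-c; a0=np.degrees(np.arctan2(v[1],v[0])); 
    a1=a0+((a1-a0+180)%360-180)
    print('angle',a0.round(1),'r',np.hypot(*v).round(4),'tilt corr',tilt(s),'tq',np.round(s['wrist_torque'],2))
    plan([(*(c+r*np.array([np.cos(np.radians(a)),np.sin(np.radians(a))])),z,psi,1) for a in np.linspace(a0,a1,n+1)[1:]])
E
python3 - <<'E'
from h import *
arc(96.4,13)
E
```

```text
angle -175.2 r 0.1789 tilt corr [-0.057  0.     0.006] tq [-0.06  0.9  -0.11]
t 4.62 at [ 0.5007 -0.101   0.0923] psi -67.7 q [-0.39  0.12  2.1  -0.03  0.9   0.81] ytool [ 0.008 -0.029 -1.   ] F [-4.4 -4.4  2.4] open 0.177
 -> [ 0.5036 -0.0799  0.086 ] psi -67.7 rows 1
    [-0.036, 0.021, -0.061] -0.0
    x 1
 -> [ 0.5056 -0.0591  0.086 ] psi -67.7 rows 1
    [-0.032, 0.0, -0.061] -0.0
    x 1
 -> [ 0.51   -0.0388  0.086 ] psi -67.7 rows 1
    [-0.039, 0.0, -0.057] -0.0
    x 1
 -> [ 0.5167 -0.0191  0.086 ] psi -67.7 rows 1
    [-0.046, 0.0, -0.052] -0.0
    x 1
 -> [ 5.258e-01 -4.000e-04  8.600e-02] psi -67.7 rows 1
    [-0.052, 0.0, -0.046] -0.0
    x 1
 -> [0.537  0.0172 0.086 ] psi -67.7 rows 1
    [-0.057, 0.0, -0.04] -0.0
    x 1
 -> [0.5502 0.0332 0.086 ] psi -67.7 rows 1
    [-0.061, 0.0, -0.033] -0.0
    x 1
 -> [0.5653 0.0477 0.086 ] psi -67.7 rows 1
    [-0.065, 0.0, -0.025] -0.0
    x 1
 -> [0.5819 0.0602 0.086 ] psi -67.7 rows 1
    [-0.067, 0.0, -0.018] -0.0
    x 1
 -> [0.5999 0.0707 0.086 ] psi -67.7 rows 1
    [-0.069, 0.0, -0.01] -0.0
    x 1
 -> [0.619  0.0789 0.086 ] psi -67.7 rows 1
    [-0.069, 0.0, -0.001] -0.0
    x 1
 -> [0.6389 0.0849 0.086 ] psi -67.7 rows 1
    [-0.069, 0.0, 0.007] -0.0
    x 1
 -> [0.6594 0.0884 0.086 ] psi -67.7 rows 1
    [-0.068, 0.0, 0.015] -0.0
    x 1
```

>>> arm_command(
  steps=[
    {"hand": 0,"travel": [-0.036,0.01,-0.061],"rotation": [-0.03,0,0]},
    {"hand": 0,"travel": [-0.032,0.005,-0.061],"rotation": [-0.02,0,0]},
    {"hand": 0,"travel": [-0.039,0,-0.057],"rotation": [-0.01,0,0]},
    {"hand": 0,"travel": [-0.046,0,-0.052],"rotation": [0,0,0]},
    {"hand": 0,"travel": [-0.052,0,-0.046],"rotation": [0,0,0]},
    {"hand": 0,"travel": [-0.057,0,-0.04],"rotation": [0,0,0]},
    {"hand": 0,"travel": [-0.061,0,-0.033],"rotation": [0,0,0]},
  ],
)

```text
time: 5.5
eef_pos: [0.5491, 0.0308, 0.0919]
tcp_rot: [0.142, -0.691, 0.697, -0.13]
contact_force: [-2.5, -4.3, 2.5]
opening: 0.177
```

```bash
python3 - <<'E'
from h import *
arc(96.4,6)
E
```

```text
angle 138.1 r 0.1747 tilt corr [-0.009  0.     0.037] tq [-0.41  0.48 -0.31]
t 5.5 at [0.5491 0.0308 0.0919] psi -67.8 q [-0.12  0.22  1.99 -0.02  0.95  1.07] ytool [-0.016 -0.012 -1.   ] F [-2.5 -4.3  2.5] open 0.177
 -> [0.5636 0.0462 0.086 ] psi -67.8 rows 1
    [-0.064, 0.02, -0.029] -0.0
    x 1
 -> [0.5804 0.0592 0.086 ] psi -67.8 rows 1
    [-0.068, 0.0, -0.019] -0.0
    x 1
 -> [0.5987 0.0701 0.086 ] psi -67.8 rows 1
    [-0.07, 0.0, -0.01] -0.0
    x 1
 -> [0.6182 0.0786 0.086 ] psi -67.8 rows 1
    [-0.071, 0.0, -0.002] -0.0
    x 1
 -> [0.6385 0.0848 0.086 ] psi -67.8 rows 1
    [-0.071, 0.0, 0.007] -0.0
    x 1
 -> [0.6594 0.0884 0.086 ] psi -67.8 rows 1
    [-0.069, 0.0, 0.015] -0.0
    x 1
```

>>> arm_command(
  steps=[
    {"hand": 0,"travel": [-0.064,0.005,-0.029],"rotation": [-0.01,0,0.02]},
    {"hand": 0,"travel": [-0.068,0.005,-0.019],"rotation": [0,0,0.01]},
    {"hand": 0,"travel": [-0.07,0,-0.01],"rotation": [0,0,0]},
    {"hand": 0,"travel": [-0.071,0,-0.002],"rotation": [0,0,0]},
    {"hand": 0,"travel": [-0.071,0,0.007],"rotation": [0,0,0]},
    {"hand": 0,"travel": [-0.07,0,0.015],"rotation": [0,0,0]},
    {"hand": 0,"travel": [0,0,0],"rotation": [0,0,0]},
  ],
)

```text
time: 6.38
eef_pos: [0.6692, 0.0864, 0.0916]
tcp_rot: [0.137, -0.689, 0.698, -0.136]
contact_force: [1.4, -1.0, -0.0]
opening: 0.181
```

```bash
python3 - <<'E'
from h import *
arc(96.4,1)
p,d,c=grab('top','top2.png')
P,uv=cloud(d,c)
m=(P[:,2]>.088)&(P[:,2]<.112)&(abs(P[:,0]-.679)<.22)&(abs(P[:,1]+.086)<.22)
q=P[m]
from scipy import ndimage
im=np.zeros((420,560),bool); im[uv[m][:,1],uv[m][:,0]]=1
l,k=ndimage.label(im); lab=l[uv[m][:,1],uv[m][:,0]]
for i in range(1,k+1):
    w=q[lab==i]
    if len(w)>4:
        v=w.mean(0)[:2]-[.679,-.086]; print(len(w),w.mean(0).round(3),np.hypot(*v).round(3),np.degrees(np.arctan2(v[1],v[0])).round(1))
cv2.imwrite('pics/topc2.png',cv2.resize(p[60:230,220:420],None,fx=4,fy=3.5,interpolation=cv2.INTER_CUBIC))
E
```

```text
angle 93.2 r 0.1727 tilt corr [-0.025  0.     0.007] tq [ 0.31 -0.02  0.02]
t 6.38 at [0.6692 0.0864 0.0916] psi -67.7 q [-0.02  0.45  1.68 -0.02  1.01  1.17] ytool [ 0.001 -0.013 -1.   ] F [ 1.4 -1.  -0. ] open 0.181
 -> [0.6594 0.0884 0.086 ] psi -67.7 rows 1
    [0.028, 0.019, -0.019] -0.0
    x 1
25 [ 0.852 -0.081  0.101] 0.173 1.6
25 [ 0.684 -0.261  0.101] 0.175 -88.4
5 [ 0.666 -0.155  0.091] 0.07 -100.9
5 [ 0.661 -0.019  0.091] 0.069 104.8
6 [ 0.626 -0.126  0.09 ] 0.067 -143.1
5 [ 0.543 -0.164  0.091] 0.157 -150.1
22 [ 0.504 -0.091  0.102] 0.175 -178.4
```

View pics/topc2.png

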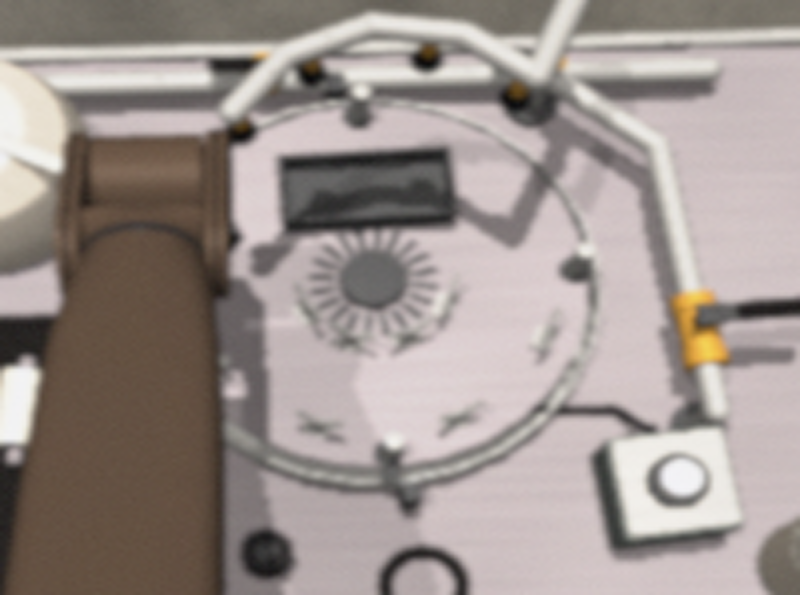

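>>> arm_command(
  steps=[
    {"hand": 0,"travel": [0.048,0,-0.016],"rotation": [-0.025,0,0.007]},
    {"hand": 0,"travel": [0,0,0],"rotation": [0,0,0]},
    {"hand": 0,"travel": [0,0,0],"rotation": [0,0,0]},
  ],
)

```text
time: 6.8
eef_pos: [0.6543, 0.0852, 0.0917]
tcp_rot: [0.137, -0.693, 0.694, -0.139]
contact_force: [1.7, -2.1, -1.5]
opening: 0.183
```

```bash
cat >> h.py <<'E'
def pins(fn,cam_='top'):
    p,d,c=grab(cam_,fn)
    from scipy import ndimage
    P,uv=cloud(d,c)
    r=np.hypot(P[:,0]-.679,P[:,1]+.086)
    m=(P[:,2]>.085)&(P[:,2]<.112)&(r<.19)
    q=P[m]; im=np.zeros((420,560),bool); im[uv[m][:,1],uv[m][:,0]]=1
    l,k=ndimage.label(im,np.ones((3,3))); lab=l[uv[m][:,1],uv[m][:,0]]
    for i in range(1,k+1):
        w=q[lab==i]
        if len(w)>4:
            v=w.mean(0)[:2]-[.679,-.086]; print(len(w),w.mean(0).round(3),w.max(0)[2].round(3),np.hypot(*v).round(3),np.degrees(np.arctan2(v[1],v[0])).round(1))
    return p,d,c
E
python3 - <<'E'
from h import *
arc(96.6,1)
pins('top3.png')
E
```

```text
angle 98.2 r 0.173 tilt corr [-0.005  0.    -0.005] tq [-0.28 -0.28  0.11]
t 6.8 at [0.6543 0.0852 0.0917] psi -67.5 q [-0.02  0.42  1.72 -0.    0.99  1.16] ytool [ 0.003 -0.002 -1.   ] F [ 1.7 -2.1 -1.5] open 0.183
 -> [0.6588 0.0883 0.086 ] psi -67.5 rows 1
    [-0.018, 0.019, -0.004] -0.0
    x 1
24 [ 0.849 -0.067  0.101] 0.108 0.171 6.5
26 [ 0.699 -0.261  0.1  ] 0.108 0.176 -83.4
5 [ 0.674 -0.157  0.09 ] 0.091 0.071 -94.1
5 [ 0.657 -0.021  0.088] 0.095 0.069 108.4
7 [ 0.642 -0.145  0.089] 0.091 0.07 -122.0
5 [ 0.63  -0.039  0.09 ] 0.096 0.068 135.7
6 [ 0.629 -0.129  0.089] 0.095 0.066 -139.2
6 [ 0.619 -0.053  0.092] 0.095 0.069 150.9
6 [ 0.613 -0.104  0.09 ] 0.092 0.068 -164.8
6 [ 0.611 -0.081  0.09 ] 0.096 0.068 176.1
5 [0.581 0.038 0.09 ] 0.095 0.158 128.5
10 [ 0.549 -0.176  0.09 ] 0.096 0.158 -145.3
6 [ 0.535 -0.149  0.089] 0.093 0.157 -156.2
9 [ 0.531 -0.032  0.089] 0.094 0.157 159.8
5 [ 0.523 -0.06   0.089] 0.092 0.158 170.7
25 [ 0.505 -0.106  0.1  ] 0.107 0.175 -173.5
```

>>> arm_command(
  steps=[
    {"hand": 0.5,"travel": [0,0,0],"rotation": [0,0,0]},
    {"hand": 0.5,"travel": [0,0,0],"rotation": [0,0,0]},
    {"hand": 0.6,"travel": [0,-0.15,0],"rotation": [0,0,0]},
    {"hand": 0.8,"travel": [0,-0.2,0],"rotation": [0,0,0]},
  ],
)

```text
time: 7.35
eef_pos: [0.6496, 0.0874, 0.1908]
tcp_rot: [-0.143, 0.695, -0.692, 0.133]
contact_force: [0.5, 0.5, 0.4]
opening: 0.79
```

```bash
python3 - <<'E'
from h import *
plan([(.54,.222,.22,-97)])
E
```

```text
t 7.35 at [0.6496 0.0874 0.1908] psi -67.5 q [-0.02  0.31  1.67  0.    1.17  1.16] ytool [-0.014  0.002 -1.   ] F [0.5 0.5 0.4] open 0.79
 -> [0.54  0.222 0.22 ] psi -97 rows 4
    [0.042, -0.024, -0.139] 0.246
    [0.059, -0.024, -0.132] 0.246
    [0.075, -0.024, -0.123] 0.246
    [0.091, -0.024, -0.113] 0.246
```

>>> arm_command(
  steps=[
    {"hand": 1,"travel": [0.042,-0.03,-0.139],"rotation": [0,0.246,0]},
    {"hand": 1,"travel": [0.059,-0.03,-0.132],"rotation": [0,0.246,0]},
    {"hand": 1,"travel": [0.075,-0.02,-0.123],"rotation": [0,0.246,0]},
    {"hand": 1,"travel": [0.09,-0.02,-0.113],"rotation": [0,0.246,0]},
    {"hand": 1,"travel": [0,0,0],"rotation": [0,0,0]},
  ],
)

```text
time: 7.98
eef_pos: [0.5414, 0.2281, 0.2318]
tcp_rot: [0.05, 0.708, -0.703, -0.05]
contact_force: [0.3, 0.2, -0.0]
opening: 0.997
```

```bash
python3 - <<'E'
from h import *
grab('wrist','w2.png'); rollers('w','w2.png')
print(tilt())
plan([(.5635,.222,.12,-97)])
E
```

```text
w mid [0.5633 0.2203] axis 173.2 len 0.106 zmax 0.049 3670 bgr [228. 233. 234.] px [284. 167.]
w mid [0.5441 0.3757] axis 163.3 len 0.108 zmax 0.049 3555 bgr [218. 223. 224.] px [142. 205.]
w mid [0.455  0.3066] axis 21.4 len 0.108 zmax 0.048 3064 bgr [219. 223. 224.] px [220. 273.]
w mid [0.4332 0.1541] axis 8.6 len 0.094 zmax 0.048 1965 bgr [180. 187. 188.] px [356. 269.]
[0.011 0.    0.002]
t 8.03 at [0.5422 0.227  0.2314] psi -98.1 q [0.22 0.12 1.82 0.01 1.2  1.93] ytool [ 0.     0.006 -1.   ] F [-0.4  0.3 -0.5] open 0.997
 -> [0.5635 0.222  0.12  ] psi -97 rows 3
    [-0.024, 0.124, 0.002] -0.012
    [-0.024, 0.124, 0.002] -0.012
    [-0.024, 0.124, 0.002] -0.012
```

View pics/w2.png

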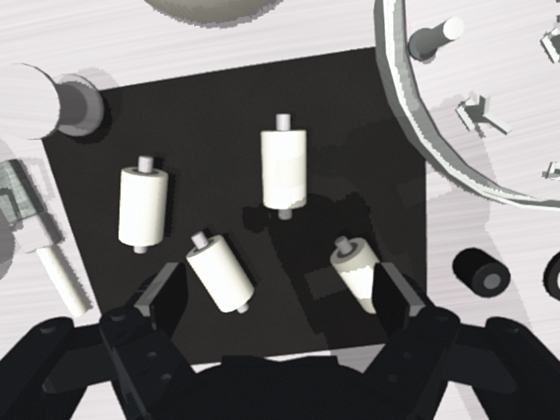

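>>> arm_command(
  steps=[
    {"hand": 1,"travel": [-0.024,0.13,0.006],"rotation": [0.01,-0.014,0]},
    {"hand": 1,"travel": [-0.024,0.13,0.004],"rotation": [0,-0.014,0]},
    {"hand": 1,"travel": [-0.024,0.13,0.004],"rotation": [0,-0.014,0]},
    {"hand": 1,"travel": [0,0,0],"rotation": [0,0,0]},
  ],
)

```text
time: 8.52
eef_pos: [0.5668, 0.2174, 0.1121]
tcp_rot: [0.043, 0.706, -0.706, -0.041]
contact_force: [-0.4, 0.4, 0.2]
opening: 1.003
```

```bash
python3 - <<'E'
from h import *
print(tilt())
plan([(.5633,.2205,.034,-96.8,.03)])
E
```

```text
[ 0.002  0.    -0.004]
t 8.53 at [0.5668 0.2174 0.1121] psi -96.8 q [0.2  0.29 1.85 0.   1.   1.89] ytool [ 0.002  0.001 -1.   ] F [-0.4  0.4  0.2] open 1.003
 -> [0.5633 0.2205 0.034 ] psi -96.8 rows 3
    [0.004, 0.087, -0.003] 0.0
    [0.004, 0.087, -0.003] 0.0
    [0.004, 0.087, -0.003] 0.0
```

>>> arm_command(
  steps=[
    {"hand": 1,"travel": [0.004,0.087,-0.003],"rotation": [0,0,0]},
    {"hand": 1,"travel": [0.004,0.087,-0.003],"rotation": [0,0,0]},
    {"hand": 1,"travel": [0.004,0.087,-0.003],"rotation": [0,0,0]},
    {"hand": 1,"travel": [0,0,0],"rotation": [0,0,0]},
  ],
)

```text
time: 9.02
eef_pos: [0.5702, 0.2194, 0.0394]
tcp_rot: [0.047, 0.707, -0.705, -0.038]
contact_force: [-1.3, 0.4, -0.3]
opening: 0.996
```

```bash
python3 - <<'E'
from h import *
print(tilt())
plan([(.5633,.2205,.034,-96.8,.03)])
E
```

```text
[ 0.008  0.    -0.023]
t 9.03 at [0.5702 0.2194 0.0394] psi -96.9 q [0.2  0.4  1.86 0.   0.86 1.89] ytool [ 0.012  0.003 -1.   ] F [-1.3  0.4 -0.3] open 0.996
 -> [0.5633 0.2205 0.034 ] psi -96.8 rows 1
    [0.023, 0.018, -0.001] -0.003
```

>>> arm_command(
  steps=[
    {"hand": 1,"travel": [0.023,0.015,-0.001],"rotation": [0.008,0,-0.023]},
    {"hand": 0,"travel": [0,0,0],"rotation": [0,0,0]},
    {"hand": 0,"travel": [0,0,0],"rotation": [0,0,0]},
    {"hand": 0,"travel": [0,0,0],"rotation": [0,0,0]},
    {"hand": 0,"travel": [0,0,0],"rotation": [0,0,0]},
  ],
  grip_force=40,
)

```text
time: 9.65
eef_pos: [0.5671, 0.221, 0.0409]
tcp_rot: [0.046, 0.707, -0.705, -0.04]
contact_force: [-0.7, -0.1, -1.4]
opening: 0.525
```

```bash
python3 - <<'E'
from h import *
print(tilt())
plan([(.5633,.2205,.22,None,.055)])
E
```

```text
[ 0.006 -0.    -0.016]
t 9.65 at [0.5671 0.221  0.0409] psi -96.9 q [0.21 0.4  1.87 0.   0.87 1.9 ] ytool [ 0.009  0.002 -1.   ] F [-0.7 -0.1 -1.4] open 0.525
 -> [0.5633 0.2205 0.22  ] psi -96.9 rows 4
    [0.003, -0.149, 0.001] -0.0
    x 4
```

>>> arm_command(
  steps=[
    {"hand": 0,"travel": [0.006,-0.15,0],"rotation": [0,0,-0.016]},
    {"hand": 0,"travel": [0,-0.18,0],"rotation": [0,0,0]},
    {"hand": 0,"travel": [0,-0.18,0],"rotation": [0,0,0]},
    {"hand": 0,"travel": [0,0,0],"rotation": [0,0,0]},
  ],
)

```text
time: 10.15
eef_pos: [0.5633, 0.2205, 0.1951]
tcp_rot: [0.04, 0.706, -0.705, -0.045]
contact_force: [-0.2, -1.1, -1.1]
opening: 0.525
```

```bash
python3 - <<'E'
from h import *
print(tilt())
plan([(.5747,-.0572,.17,-105.45,.05)])
grab('scene','s3.png');grab('wrist','w3.png')
E
```

```text
[ 0.002 -0.     0.012]
t 10.15 at [0.5633 0.2205 0.1951] psi -96.9 q [0.2  0.19 1.8  0.   1.15 1.89] ytool [-0.006  0.002 -1.   ] F [-0.2 -1.1 -1.1] open 0.525
 -> [ 0.5747 -0.0572  0.17  ] psi -105.5 rows 6
    [-0.025, 0.014, 0.152] 0.048
    [-0.029, 0.014, 0.152] 0.048
    [-0.032, 0.014, 0.151] 0.048
    [-0.036, 0.014, 0.15] 0.048
    [-0.04, 0.014, 0.149] 0.048
    [-0.044, 0.014, 0.148] 0.048
```

View pics/w3.png

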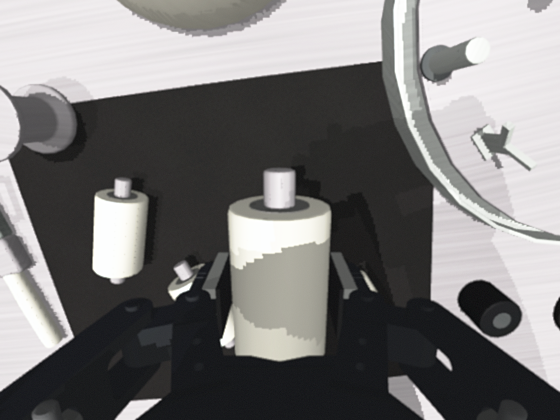

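```bash
cat >> h.py <<'E'
def held(fn):
    p,d,c=load(fn)
    P,uv=cloud(d,(c[0],c[1],np.array(ctrl.camera_params('wrist')['tool_from_camera'])))
    col=p[uv[:,1],uv[:,0]].astype(int)
    m=(abs(P[:,2])<.022)&(P[:,0]>-.075)&(P[:,0]<-.012)&(P[:,1]>-.03)&(P[:,1]<.06)&(uv[:,1]<350)&(col.mean(1)>70)
    q=P[m]
    ax=q[q[:,0]<-.045] if 0 else q
    tip=np.percentile(q[:,0],0.5)
    body=q[(q[:,1]<np.percentile(q[:,1],100))]
    # top line of body: for x bins min y
    xs=np.arange(tip+.002,-.012,.004); L=[]
    for x in xs:
        w=q[(abs(q[:,0]-x)<.002)]
        if len(w)>5:
            L.append((x,np.percentile(w[:,1],3),w[abs(w[:,1]-np.percentile(w[:,1],3))<.002][:,2].mean()))
    L=np.array(L); print('tip x',tip.round(4),'-> centre off',(tip+.054).round(4)); print(L.round(4).tolist())
E
python3 - <<'E'
from h import *
held('w3.png')
E
```

```text
tip x -0.051 -> centre off 0.003
[[-0.049, 0.0095, 0.0013], [-0.045, 0.0096, 0.001], [-0.041, 0.0095, 0.0011], [-0.037, -0.0032, 0.0006], [-0.033, -0.006, 0.0011], [-0.029, -0.0063, 0.0012], [-0.025, -0.0063, 0.001], [-0.021, -0.0063, 0.0011], [-0.017, -0.0062, 0.0011], [-0.013, -0.0064, 0.0012]]
```

>>> arm_command(
  steps=[
    {"hand": 0,"travel": [-0.025,0.0,0.152],"rotation": [0,0.048,0]},
    {"hand": 0,"travel": [-0.029,0.0,0.152],"rotation": [0,0.048,0]},
    {"hand": 0,"travel": [-0.032,0.0,0.151],"rotation": [0,0.048,0]},
    {"hand": 0,"travel": [-0.036,0.0,0.15],"rotation": [0,0.048,0]},
    {"hand": 0,"travel": [-0.04,0.01,0.149],"rotation": [0,0.048,0]},
    {"hand": 0,"travel": [-0.044,0.01,0.13],"rotation": [0,0.048,0]},
    {"hand": 0,"travel": [0,0,0],"rotation": [0,0,0]},
  ],
)

```text
time: 11.12
eef_pos: [0.561, -0.0588, 0.1605]
tcp_rot: [-0.077, -0.699, 0.701, 0.115]
contact_force: [0.4, 0.2, -1.7]
opening: 0.519
```

```bash
python3 - <<'E'
from h import *
print(tilt())
grab('wrist','w4.png');grab('scene','s4.png')
held('w4.png')
plan([(.5747,-.0572,.12,-105.45,.03)])
E
```

```text
[-0.02  0.    0.1 ]
tip x -0.0511 -> centre off 0.0029
[[-0.0491, 0.0095, 0.0009], [-0.0451, 0.0095, 0.001], [-0.0411, 0.0094, 0.0009], [-0.0371, -0.004, 0.0019], [-0.0331, -0.0062, 0.001], [-0.0291, -0.0063, 0.0009], [-0.0251, -0.0065, 0.0011], [-0.0211, -0.0064, 0.0011], [-0.0171, -0.0064, 0.0009], [-0.0131, -0.0064, 0.0011]]
t 11.22 at [ 0.5609 -0.0565  0.1608] psi -105.5 q [-0.28  0.17  1.9  -0.01  1.12  1.57] ytool [-0.054  0.005 -0.999] F [ 0.1  0.7 -1.6] open 0.519
 -> [ 0.5747 -0.0572  0.12  ] psi -105.5 rows 2
    [-0.022, 0.068, -0.005] -0.001
    [-0.022, 0.068, -0.005] -0.001
```

View pics/w4.png

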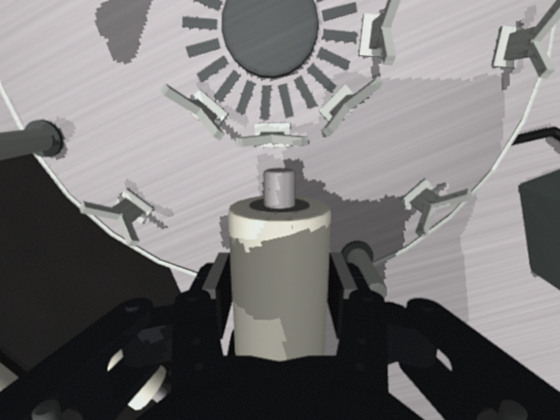

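```bash
python3 - <<'E'
from h import *
p,d,c=load('w4.png'); P,uv=cloud(d,c)
C=np.array([.679,-.086]); r=np.hypot(P[:,0]-C[0],P[:,1]-C[1]); a=np.degrees(np.arctan2(P[:,1]-C[1],P[:,0]-C[0]))%360
for k,s in ((1,122.6),(2,164.6),(3,208.6),(4,250.6)):
    for n,lo,hi in(('in',.055,.08),('out',.145,.17)):
        m=(r>lo)&(r<hi)&(P[:,2]>.065)&(P[:,2]<.1)&(abs(a-s)<(22 if n=='in' else 10))
        if m.sum()<20: continue
        q=P[m]; t=np.radians(s); u=(q[:,:2]-C)@[-np.sin(t),np.cos(t)]; w=(q[:,:2]-C)@[np.cos(t),np.sin(t)]
        tips=q[:,2]>q[:,2].max()-.012
        L=u[tips&(u<0)];Rr=u[tips&(u>0)]
        print(k,n,m.sum(),'zmax',q[:,2].max().round(4),'u',u.min().round(4),u.max().round(4),'mid',((u.min()+u.max())/2).round(4),'radial',np.percentile(w,[2,50,98]).round(4))
E
```

```text
1 in 864 zmax 0.0925 u -0.0197 0.0223 mid 0.0013 radial [0.0616 0.0635 0.0667]
1 out 1021 zmax 0.0938 u -0.0199 0.0232 mid 0.0017 radial [0.1519 0.153  0.1576]
2 in 725 zmax 0.0929 u -0.0184 0.0235 mid 0.0025 radial [0.0622 0.0644 0.0672]
3 in 844 zmax 0.0933 u -0.0183 0.024 mid 0.0029 radial [0.0639 0.066  0.0691]
3 out 968 zmax 0.0928 u -0.0172 0.0246 mid 0.0037 radial [0.1543 0.1556 0.1601]
4 in 935 zmax 0.0925 u -0.0261 0.0141 mid -0.006 radial [0.0652 0.0667 0.0705]
4 out 1465 zmax 0.0924 u -0.0184 0.0215 mid 0.0015 radial [0.1557 0.1571 0.1618]
```

>>> arm_command(
  steps=[
    {"hand": 0,"travel": [-0.03,0.04,0],"rotation": [-0.02,0,0.1]},
    {"hand": 0,"travel": [-0.01,0.04,0],"rotation": [0,0,0]},
    {"hand": 0,"travel": [0,0,0],"rotation": [0,0,0]},
  ],
)

```text
time: 11.6
eef_pos: [0.5705, -0.0559, 0.133]
tcp_rot: [0.092, 0.702, -0.7, -0.096]
contact_force: [-0.6, -0.3, -1.5]
opening: 0.523
```

```bash
python3 - <<'E'
from h import *
print(tilt())
plan([(.5747,-.0586,.105,-104.9,.03)])
E
```

```text
[0.003 0.    0.01 ]
t 11.6 at [ 0.5705 -0.0559  0.133 ] psi -105.3 q [-0.28  0.2   1.92  0.    1.03  1.56] ytool [-0.005  0.003 -1.   ] F [-0.6 -0.3 -1.5] open 0.523
 -> [ 0.5747 -0.0586  0.105 ] psi -104.9 rows 1
    [-0.016, 0.093, 0.005] -0.013
```

>>> arm_command(
  steps=[
    {"hand": 0,"travel": [-0.014,0.045,0.005],"rotation": [0,-0.013,0.01]},
    {"hand": 0,"travel": [0,0.03,0],"rotation": [0,0,0]},
    {"hand": 0,"travel": [0,0,0],"rotation": [0,0,0]},
  ],
)

```text
time: 11.98
eef_pos: [0.5745, -0.0575, 0.1089]
tcp_rot: [0.091, 0.702, -0.701, -0.091]
contact_force: [0.5, -0.4, -1.1]
opening: 0.518
```

```bash
python3 - <<'E'
from h import *
print(tilt())
plan([(.5747,-.0586,.1005,-104.9,.03)])
E
```

```text
[ 0.003 -0.     0.001]
t 11.97 at [ 0.5745 -0.0575  0.1089] psi -104.8 q [-0.28  0.24  1.92  0.    0.98  1.55] ytool [-0.     0.002 -1.   ] F [ 0.5 -0.4 -1.1] open 0.518
 -> [ 0.5747 -0.0586  0.1005] psi -104.9 rows 1
    [-0.002, 0.028, 0.003] 0.004
```

Well aligned. Next I lower it in small steps and watch the force.

>>> arm_command(
  steps=[
    {"hand": 0,"travel": [0,0.018,0.002],"rotation": [0,0,0]},
    {"hand": 0,"travel": [0,0.01,0],"rotation": [0,0,0]},
    {"hand": 0,"travel": [0,0,0],"rotation": [0,0,0]},
  ],
)

```text
time: 12.35
eef_pos: [0.5749, -0.0591, 0.1018]
tcp_rot: [0.091, 0.701, -0.701, -0.091]
contact_force: [-0.5, -0.1, -0.8]
opening: 0.522
```

```bash
python3 - <<'E'
from h import *
print(tilt())
plan([(.5747,-.0586,.1005,-104.9,.03)])
grab('wrist','w5.png')
p,d,c=grab('scene','s5.png')
cv2.imwrite('pics/s5c.png',cv2.resize(p[200:360,150:350],None,fx=4,fy=3.7,interpolation=cv2.INTER_CUBIC))
E
```

```text
[ 0.     0.    -0.001]
t 12.35 at [ 0.5749 -0.0591  0.1018] psi -104.8 q [-0.28  0.25  1.93  0.    0.96  1.55] ytool [ 0.  0. -1.] F [-0.5 -0.1 -0.8] open 0.522
 -> [ 0.5747 -0.0586  0.1005] psi -104.9 rows 1
    [0.001, 0.004, -0.001] 0.005
```

View pics/w5.png

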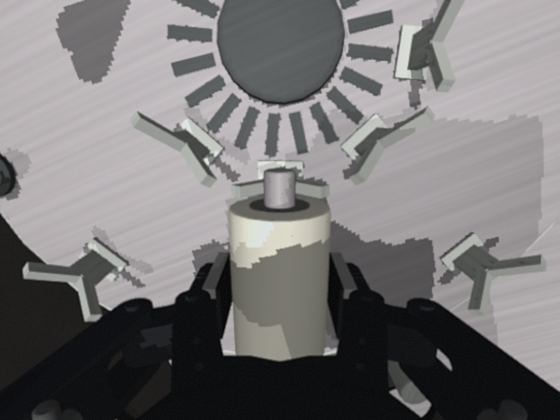

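View pics/s5c.png

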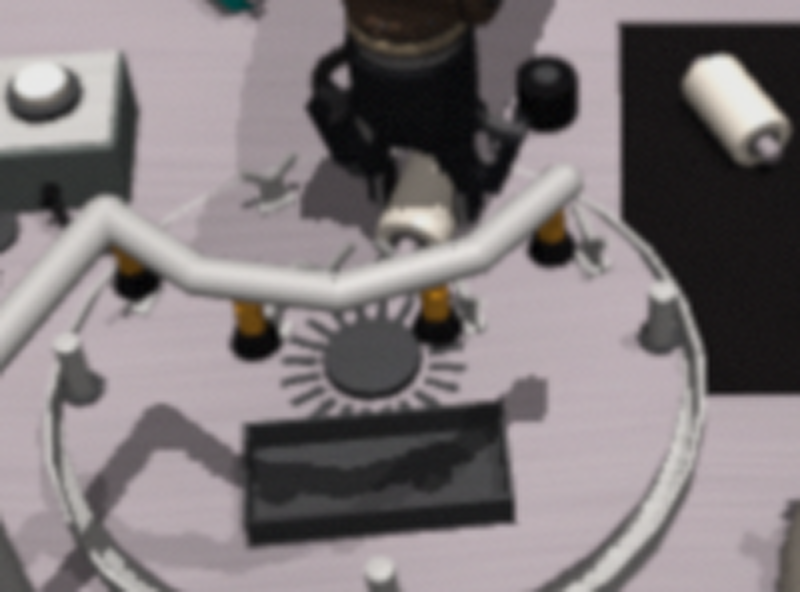

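>>> arm_command(
  steps=[
    {"hand": 0,"travel": [0,0.008,0],"rotation": [0,0,0]},
    {"hand": 0,"travel": [0,0.004,0],"rotation": [0,0,0]},
  ],
)

```text
time: 12.7
eef_pos: [0.5752, -0.0592, 0.1012]
tcp_rot: [0.091, 0.701, -0.701, -0.091]
contact_force: [-5.2, -0.1, 4.6]
opening: 0.522
```

```bash
python3 - <<'E'
from h import *
print(tilt())
plan([(.5747,-.0586,.1005,-104.9,.03)])
grab('wrist','w6.png');held('w6.png')
p,d,c=load('w6.png'); cv2.imwrite('pics/w6c.png',p[130:260,200:360].repeat(4,0).repeat(4,1))
E
```

```text
[-0.     0.     0.001]
t 12.7 at [ 0.5752 -0.0592  0.1012] psi -104.8 q [-0.28  0.25  1.92 -0.    0.96  1.55] ytool [-0.001  0.    -1.   ] F [-5.2 -0.1  4.6] open 0.522
 -> [ 0.5747 -0.0586  0.1005] psi -104.9 rows 1
    [0.002, 0.002, -0.002] 0.003
tip x -0.0745 -> centre off -0.0205
[[-0.0725, 0.0507, 0.0], [-0.0685, 0.0509, -0.0006], [-0.0645, 0.0507, -0.0006], [-0.0605, 0.051, -0.0005], [-0.0565, 0.0511, 0.0002], [-0.0525, 0.0114, 0.0011], [-0.0485, 0.0097, 0.0011], [-0.0445, 0.0095, 0.001], [-0.0405, 0.0095, 0.0007], [-0.0365, -0.0048, 0.0013], [-0.0325, -0.0064, 0.001], [-0.0285, -0.0065, 0.0012], [-0.0245, -0.0065, 0.0011], [-0.0205, -0.0065, 0.0011], [-0.0165, -0.0066, 0.0009], [-0.0125, -0.0065, 0.0013]]
```

View pics/w6c.png

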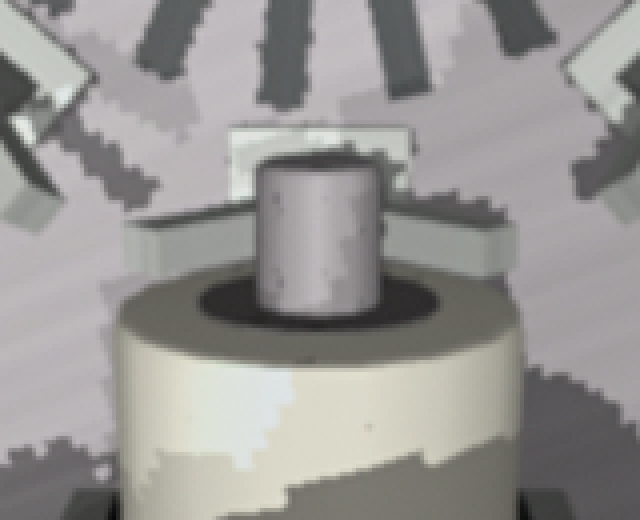

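>>> arm_command(
  steps=[
    {"hand": 0,"travel": [-0.002,0.008,0],"rotation": [0,0,0]},
    {"hand": 0,"travel": [0,0.002,0],"rotation": [0,0,0]},
  ],
)

```text
time: 13.0
eef_pos: [0.5753, -0.0593, 0.1014]
tcp_rot: [0.09, 0.701, -0.701, -0.093]
contact_force: [-1.8, -0.3, 1.1]
opening: 0.525
```

>>> arm_command(
  steps=[
    {"hand": 0.62,"travel": [0,0,0],"rotation": [0,0,0]},
    {"hand": 0.68,"travel": [0,0,0],"rotation": [0,0,0]},
  ],
)

```text
time: 13.25
eef_pos: [0.576, -0.0591, 0.1016]
tcp_rot: [0.091, 0.701, -0.701, -0.092]
contact_force: [-0.2, 0.2, 0.4]
opening: 0.682
```

```bash
python3 - <<'E'
from h import *
print(tilt())
plan([(.5747,-.0586,.2,-104.9,.05)])
grab('wrist','w7.png')
E
```

```text
[0.001 0.    0.003]
t 13.25 at [ 0.576  -0.0591  0.1016] psi -104.8 q [-0.28  0.25  1.92  0.    0.97  1.55] ytool [-0.001  0.001 -1.   ] F [-0.2  0.2  0.4] open 0.682
 -> [ 0.5747 -0.0586  0.2   ] psi -104.9 rows 2
    [0.002, -0.164, -0.0] 0.001
    [0.002, -0.164, -0.0] 0.001
```

View pics/w7.png

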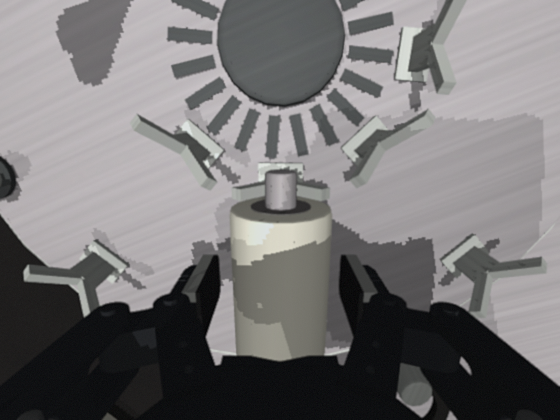

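>>> arm_command(
  steps=[
    {"hand": 0.68,"travel": [0,-0.12,0],"rotation": [0,0,0]},
    {"hand": 0.8,"travel": [0,-0.2,0],"rotation": [0,0,0]},
    {"hand": 1,"travel": [0,-0.1,0],"rotation": [0,0,0]},
  ],
)

```text
time: 13.68
eef_pos: [0.5745, -0.0585, 0.2258]
tcp_rot: [0.088, 0.702, -0.7, -0.095]
contact_force: [0.6, -0.0, 0.7]
opening: 0.984
```

```bash
python3 - <<'E'
from h import *
print(tilt())
plan([(.435,.145,.22,-63,.05)])
E
```

```text
[ 0.003 -0.     0.019]
t 13.68 at [ 0.5745 -0.0585  0.2258] psi -104.8 q [-0.28  0.11  1.84  0.    1.2   1.55] ytool [-0.009  0.004 -1.   ] F [ 0.6 -0.   0.7] open 0.984
 -> [0.435 0.145 0.22 ] psi -63 rows 6
    [0.104, 0.003, -0.089] -0.232
    [0.092, 0.003, -0.101] -0.232
    [0.079, 0.003, -0.112] -0.232
    [0.065, 0.003, -0.121] -0.232
    [0.05, 0.003, -0.128] -0.232
    [0.034, 0.003, -0.133] -0.232
```

>>> arm_command(
  steps=[
    {"hand": 1,"travel": [0.1,0,-0.089],"rotation": [0,-0.232,0.02]},
    {"hand": 1,"travel": [0.09,0,-0.101],"rotation": [0,-0.232,0]},
    {"hand": 1,"travel": [0.079,0,-0.112],"rotation": [0,-0.232,0]},
    {"hand": 1,"travel": [0.06,0,-0.121],"rotation": [0,-0.232,0]},
    {"hand": 1,"travel": [0.04,0,-0.128],"rotation": [0,-0.232,0]},
    {"hand": 1,"travel": [0.02,0,-0.133],"rotation": [0,-0.232,0]},
    {"hand": 1,"travel": [0,0,0],"rotation": [0,0,0]},
  ],
)

```text
time: 14.55
eef_pos: [0.4426, 0.1513, 0.229]
tcp_rot: [0.168, -0.685, 0.686, -0.177]
contact_force: [0.5, -0.2, 0.4]
opening: 0.998
```

```bash
python3 - <<'E'
from h import *
print(tilt())
grab('wrist','w8.png'); rollers('w','w8.png')
plan([(.43,.1465,.1,-63,.04)])
E
```

```text
[-0.009  0.    -0.025]
w mid [0.5149 0.3755] axis 132.9 len 0.062 zmax 0.048 1428 bgr [188. 194. 196.] px [96. 13.]
w mid [0.4543 0.3065] axis 19.6 len 0.108 zmax 0.048 4526 bgr [228. 232. 232.] px [141. 107.]
w mid [0.429  0.1462] axis 24.2 len 0.107 zmax 0.048 3343 bgr [207. 214. 215.] px [275. 204.]
t 14.6 at [0.4433 0.1504 0.2292] psi -61.9 q [ 0.11 -0.17  2.1   0.    1.19  1.19] ytool [ 0.014  0.002 -1.   ] F [-0.2 -0.9  0.6] open 1.003
 -> [0.43   0.1465 0.1   ] psi -63 rows 4
    [0.011, 0.108, -0.002] 0.009
    [0.011, 0.108, -0.002] 0.009
    [0.011, 0.108, -0.002] 0.009
    [0.011, 0.108, -0.002] 0.009
```

View pics/w8.png

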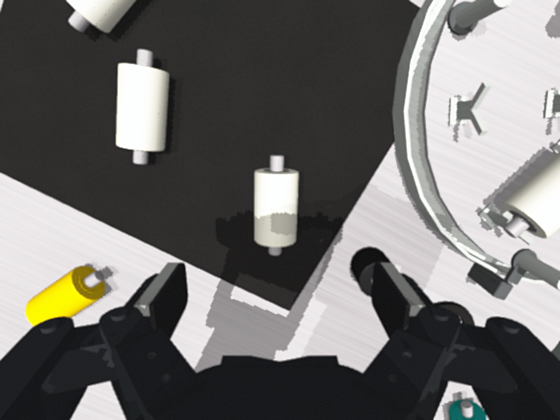

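>>> arm_command(
  steps=[
    {"hand": 1,"travel": [0.012,0.12,0],"rotation": [-0.009,0.035,-0.025]},
    {"hand": 1,"travel": [0.012,0.12,-0.001],"rotation": [0,0.035,0]},
    {"hand": 1,"travel": [0.012,0.12,-0.001],"rotation": [0,0,0]},
    {"hand": 1,"travel": [0,0,0],"rotation": [0,0,0]},
  ],
)

```text
time: 15.1
eef_pos: [0.4378, 0.1432, 0.1199]
tcp_rot: [0.154, -0.689, 0.69, -0.158]
contact_force: [0.1, 0.1, 0.1]
opening: 1.001
```

```bash
python3 - <<'E'
from h import *
print(tilt())
plan([(.4288,.1465,.034,-64,.04)])
grab('wrist','w9.png'); 
rollers('w','w9.png')
E
```

```text
[-0.006  0.    -0.009]
t 15.1 at [0.4378 0.1432 0.1199] psi -64.5 q [ 0.1  -0.03  2.2  -0.    0.97  1.22] ytool [ 0.006 -0.001 -1.   ] F [0.1 0.1 0.1] open 1.001
 -> [0.4288 0.1465 0.034 ] psi -64 rows 3
    [0.007, 0.095, -0.008] -0.005
    [0.007, 0.095, -0.008] -0.005
    [0.007, 0.095, -0.008] -0.005
w mid [0.4552 0.3051] axis 19.8 len 0.108 zmax 0.048 11422 bgr [213. 219. 219.] px [56. 93.]
w mid [0.4285 0.1459] axis 24.4 len 0.108 zmax 0.048 7262 bgr [179. 187. 188.] px [267. 230.]
```

>>> arm_command(
  steps=[
    {"hand": 1,"travel": [0.009,0.095,-0.008],"rotation": [-0.006,0.01,-0.015]},
    {"hand": 1,"travel": [0.009,0.095,-0.008],"rotation": [0,0.01,-0.01]},
    {"hand": 1,"travel": [0.009,0.085,-0.008],"rotation": [0,0,-0.01]},
    {"hand": 1,"travel": [0,0,0],"rotation": [0,0,0]},
  ],
)

```text
time: 15.65
eef_pos: [0.44, 0.1458, 0.0469]
tcp_rot: [0.148, -0.689, 0.693, -0.155]
contact_force: [-0.2, -0.4, -0.0]
opening: 0.996
```

```bash
python3 - <<'E'
from h import *
print(tilt())
plan([(.4288,.1465,.036,-65,.04)])
E
```

```text
[-0.015  0.    -0.016]
t 15.65 at [0.44   0.1458 0.0469] psi -65.3 q [ 0.1   0.11  2.22 -0.01  0.8   1.25] ytool [ 0.011 -0.004 -1.   ] F [-0.2 -0.4 -0. ] open 0.996
 -> [0.4288 0.1465 0.036 ] psi -65 rows 1
    [0.033, 0.036, -0.018] -0.01
```

>>> arm_command(
  steps=[
    {"hand": 1,"travel": [0.03,0.03,-0.015],"rotation": [-0.015,-0.01,-0.02]},
    {"hand": 1,"travel": [0.012,0.015,0],"rotation": [0,0,0]},
    {"hand": 1,"travel": [0,0,0],"rotation": [0,0,0]},
  ],
)

```text
time: 16.02
eef_pos: [0.43, 0.1446, 0.0369]
tcp_rot: [0.151, -0.69, 0.691, -0.155]
contact_force: [0.6, 1.1, 0.2]
opening: 0.998
```

```bash
python3 - <<'E'
from h import *
print(tilt())
plan([(.4288,.1465,.036,-65,.04)])
E
```

```text
[-0.005 -0.    -0.011]
t 16.02 at [0.43   0.1446 0.0369] psi -65.0 q [ 0.1   0.11  2.24 -0.    0.78  1.24] ytool [ 0.006  0.    -1.   ] F [0.6 1.1 0.2] open 0.998
 -> [0.4288 0.1465 0.036 ] psi -65 rows 1
    [0.001, 0.003, -0.007] -0.001
```

>>> arm_command(
  steps=[
    {"hand": 0,"travel": [0.001,0.01,-0.007],"rotation": [-0.005,0,-0.011]},
    {"hand": 0,"travel": [0,0.006,0],"rotation": [0,0,0]},
    {"hand": 0,"travel": [0,0,0],"rotation": [0,0,0]},
    {"hand": 0,"travel": [0,0,0],"rotation": [0,0,0]},
    {"hand": 0,"travel": [0,0,0],"rotation": [0,0,0]},
    {"hand": 0,"travel": [0,-0.1,0],"rotation": [0,0,0]},
    {"hand": 0,"travel": [0,-0.2,0],"rotation": [0,0,0]},
    {"hand": 0,"travel": [0,-0.2,0],"rotation": [0,0,0]},
    {"hand": 0,"travel": [0,0,0],"rotation": [0,0,0]},
  ],
)

```text
time: 17.15
eef_pos: [0.4276, 0.1462, 0.184]
tcp_rot: [-0.155, 0.691, -0.69, 0.151]
contact_force: [0.7, 0.2, -2.0]
opening: 0.524
```

```bash
cat >> h.py <<'E'
C0=np.array([.6797,-.0876]); SA={1:123.1,2:165.1,3:209.1,4:251.1}
def place(k,off,z):
    """off: roller centre in tool frame"""
    t=np.radians(SA[k]); u=np.array([np.cos(t),np.sin(t)]); psi=SA[k]-270
    if k in(3,4): psi=SA[k]-270
    x=np.array([np.cos(np.radians(psi-90)),np.sin(np.radians(psi-90))]); zz=np.array([np.cos(np.radians(psi)),np.sin(np.radians(psi))])
    s=C0+.112*u; q=s-off[0]*x-off[2]*zz
    return (*q,.084+off[1]+z,psi,.05)
E
python3 - <<'E'
from h import *
print(tilt())
grab('wrist','w10.png'); held('w10.png')
print(place(3,(.002,.0165,.001),.07))
plan([place(3,(.002,.0165,.001),.07)])
E
```

```text
[ 0.003 -0.     0.009]
tip x -0.0524 -> centre off 0.0016
[[-0.0504, 0.002, 0.0003], [-0.0464, 0.0018, 0.0004], [-0.0424, 0.0019, 0.0004], [-0.0384, -0.0108, 0.004], [-0.0344, -0.0137, 0.0006], [-0.0304, -0.0139, 0.0004], [-0.0264, -0.0139, 0.0006], [-0.0224, -0.014, 0.0008], [-0.0184, -0.0139, 0.0009], [-0.0144, -0.014, 0.0011]]
(np.float64(0.5830987200856753), np.float64(-0.14022311962354847), 0.1705, -60.900000000000006, 0.05)
t 17.2 at [0.4255 0.146  0.1808] psi -65.0 q [ 0.1  -0.14  2.17 -0.    1.12  1.24] ytool [-0.011 -0.001 -1.   ] F [-0.4 -0.  -2.5] open 0.52
 -> [ 0.5831 -0.1402  0.1705] psi -60.9 rows 7
    [-0.011, 0.005, 0.155] -0.02
    [-0.009, 0.005, 0.155] -0.02
    [-0.007, 0.005, 0.155] -0.02
    [-0.006, 0.005, 0.155] -0.02
    [-0.004, 0.005, 0.156] -0.02
    [-0.003, 0.005, 0.156] -0.02
    [-0.001, 0.005, 0.156] -0.02
```

View pics/w10.png

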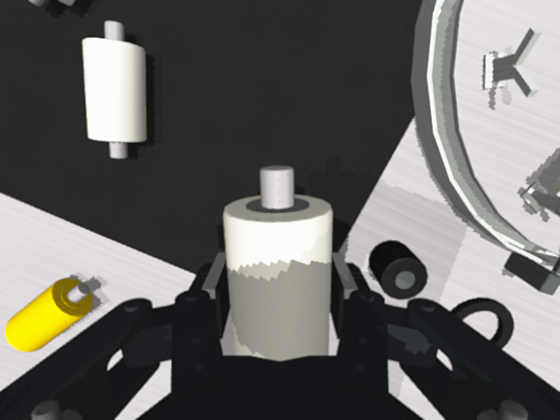

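>>> arm_command(
  steps=[
    {"hand": 0,"travel": [-0.008,0,0.12],"rotation": [0,-0.02,0.009]},
    {"hand": 0,"travel": [-0.008,0,0.16],"rotation": [0,-0.02,0]},
    {"hand": 0,"travel": [-0.007,0,0.16],"rotation": [0,-0.02,0]},
    {"hand": 0,"travel": [-0.006,0,0.16],"rotation": [0,-0.02,0]},
    {"hand": 0,"travel": [-0.004,0,0.16],"rotation": [0,-0.02,0]},
    {"hand": 0,"travel": [-0.003,0,0.14],"rotation": [0,-0.02,0]},
    {"hand": 0,"travel": [-0.001,0,0.1],"rotation": [0,-0.02,0]},
    {"hand": 0,"travel": [0,0,0.04],"rotation": [0,0,0]},
    {"hand": 0,"travel": [0,0,0],"rotation": [0,0,0]},
  ],
)

```text
time: 18.32
eef_pos: [0.566, -0.1317, 0.1485]
tcp_rot: [-0.195, 0.693, -0.674, 0.163]
contact_force: [0.7, 1.2, -1.9]
opening: 0.521
```

```bash
cat >> h.py <<'E'
def seats(fn):
    p,d,c=load(fn); P,uv=cloud(d,c); C=C0
    r=np.hypot(P[:,0]-C[0],P[:,1]-C[1]); a=np.degrees(np.arctan2(P[:,1]-C[1],P[:,0]-C[0]))%360
    for k,s in SA.items():
      for n,lo,hi in(('in',.055,.08),('out',.145,.17)):
        t=np.radians(s); u=(P[:,:2]-C)@[-np.sin(t),np.cos(t)]; w=(P[:,:2]-C)@[np.cos(t),np.sin(t)]
        R0=.0665 if n=='in' else .1575
        m=(abs(w-R0)<.008)&(P[:,2]>.084)&(P[:,2]<.1)&(abs(u)<.026)
        if m.sum()<20: continue
        print('seat',k,n,m.sum(),'u',u[m].min().round(4),u[m].max().round(4),'mid',((u[m].min()+u[m].max())/2).round(4),'radial-R0',(np.percentile(w[m],[5,95]).mean()-R0).round(4))
E
python3 - <<'E'
from h import *
print(tilt())
grab('wrist','w11.png'); held('w11.png'); seats('w11.png')
plan([place(3,(.0016,.009,.0007),.03)])
E
```

```text
[ 0.071 -0.     0.071]
tip x -0.0711 -> centre off -0.0171
[[-0.0691, 0.0582, -0.0176], [-0.0651, 0.055, -0.0139], [-0.0611, 0.0473, -0.0213], [-0.0571, 0.0466, -0.0208], [-0.0531, 0.0025, 0.0004], [-0.0491, 0.0017, 0.0002], [-0.0451, 0.0019, 0.0003], [-0.0411, 0.002, 0.0004], [-0.0371, -0.0128, 0.0011], [-0.0331, -0.014, 0.0005], [-0.0291, -0.0139, 0.0008], [-0.0251, -0.0139, 0.0008], [-0.0211, -0.014, 0.0008], [-0.0171, -0.014, 0.001], [-0.0131, -0.0139, 0.0006]]
seat 1 in 343 u -0.0111 0.0216 mid 0.0052 radial-R0 -0.0009
seat 1 out 679 u -0.0196 0.0214 mid 0.0009 radial-R0 -0.001
seat 2 in 1669 u -0.0218 0.0228 mid 0.0005 radial-R0 0.0002
seat 2 out 303 u -0.0207 0.0214 mid 0.0003 radial-R0 0.002
seat 3 in 420 u -0.0205 0.0214 mid 0.0004 radial-R0 -0.0003
seat 4 in 530 u -0.0212 0.022 mid 0.0004 radial-R0 0.0002
seat 4 out 487 u -0.0207 0.0219 mid 0.0006 radial-R0 -0.0001
t 18.38 at [ 0.5656 -0.1311  0.1484] psi -60.6 q [-0.4   0.22  1.87 -0.01  1.11  0.66] ytool [-0.051  0.014 -0.999] F [ 0.   0.6 -2.6] open 0.52
 -> [ 0.5829 -0.1407  0.123 ] psi -60.9 rows 1
    [-0.035, 0.085, 0.056] 0.009
```

View pics/w11.png

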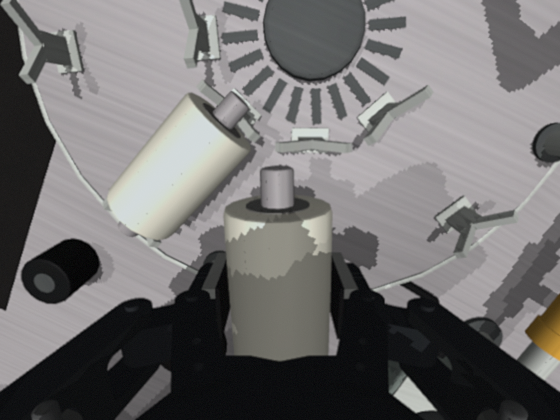

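>>> arm_command(
  steps=[
    {"hand": 0,"travel": [-0.025,0,0.05],"rotation": [0.071,0.005,0.071]},
    {"hand": 0,"travel": [-0.01,0.02,0.01],"rotation": [0,0,0]},
    {"hand": 0,"travel": [0,0,0],"rotation": [0,0,0]},
  ],
)

```text
time: 18.75
eef_pos: [0.5816, -0.1376, 0.1395]
tcp_rot: [-0.181, 0.685, -0.683, 0.178]
contact_force: [-0.6, -0.2, -2.2]
opening: 0.522
```

```bash
python3 - <<'E'
from h import *
print(tilt())
plan([place(3,(.0016,.009,.0007),.02)])
E
```

```text
[ 0.009 -0.     0.004]
t 18.75 at [ 0.5816 -0.1376  0.1395] psi -60.6 q [-0.4   0.24  1.86  0.    1.05  0.65] ytool [-0.004  0.003 -1.   ] F [-0.6 -0.2 -2.2] open 0.522
 -> [ 0.5829 -0.1407  0.113 ] psi -60.9 rows 1
    [0.001, 0.088, 0.011] 0.011
```

>>> arm_command(
  steps=[
    {"hand": 0,"travel": [0,0.05,0.01],"rotation": [0.009,0.011,0.004]},
    {"hand": 0,"travel": [0,0.05,0],"rotation": [0,0,0]},
    {"hand": 0,"travel": [0,0,0],"rotation": [0,0,0]},
  ],
)

```text
time: 19.12
eef_pos: [0.582, -0.1389, 0.1066]
tcp_rot: [-0.179, 0.685, -0.684, 0.177]
contact_force: [-0.2, -0.1, -1.6]
opening: 0.525
```

```bash
python3 - <<'E'
from h import *
print(tilt())
plan([place(3,(.0016,.009,.0007),0)])
E
```

```text
[0.004 0.    0.004]
t 19.12 at [ 0.582  -0.1389  0.1066] psi -60.8 q [-0.4   0.29  1.87 -0.    0.99  0.66] ytool [-0.003  0.001 -1.   ] F [-0.2 -0.1 -1.6] open 0.525
 -> [ 0.5829 -0.1407  0.093 ] psi -60.9 rows 1
    [0.0, 0.045, 0.007] 0.002
```

>>> arm_command(
  steps=[
    {"hand": 0,"travel": [0,0.026,0.006],"rotation": [0.004,0,0.004]},
    {"hand": 0,"travel": [0,0.014,0],"rotation": [0,0,0]},
    {"hand": 0,"travel": [0,0.008,0],"rotation": [0,0,0]},
    {"hand": 0,"travel": [0,0.003,0],"rotation": [0,0,0]},
  ],
)

```text
time: 19.62
eef_pos: [0.5841, -0.1422, 0.0943]
tcp_rot: [0.177, -0.683, 0.685, -0.178]
contact_force: [-2.6, 1.1, 0.6]
opening: 0.523
```

```bash
python3 - <<'E'
from h import *
print(tilt())
plan([place(3,(.0016,.009,.0007),0)])
p,d,c=grab('wrist','w12.png'); held('w12.png')
cv2.imwrite('pics/w12c.png',p[110:260,180:380].repeat(4,0).repeat(4,1))
E
```

```text
[-0.006  0.    -0.   ]
t 19.62 at [ 0.5841 -0.1422  0.0943] psi -60.9 q [-0.41  0.31  1.87 -0.    0.96  0.66] ytool [ 0.002 -0.003 -1.   ] F [-2.6  1.1  0.6] open 0.523
 -> [ 0.5829 -0.1407  0.093 ] psi -60.9 rows 1
    [0.001, 0.004, -0.006] -0.0
tip x -0.0745 -> centre off -0.0205
[[-0.0725, 0.0438, -0.0], [-0.0685, 0.044, 0.0001], [-0.0645, 0.0439, 0.0005], [-0.0605, 0.0439, 0.0006], [-0.0565, 0.0441, -0.0003], [-0.0525, 0.0031, 0.0003], [-0.0485, 0.0026, 0.0002], [-0.0445, 0.0025, 0.0007], [-0.0405, 0.0023, -0.0006], [-0.0365, -0.0129, 0.0008], [-0.0325, -0.0136, 0.0006], [-0.0285, -0.0137, 0.0003], [-0.0245, -0.0137, 0.0006], [-0.0205, -0.0138, 0.0009], [-0.0165, -0.0137, 0.0011], [-0.0125, -0.014, 0.0011]]
```

View pics/w12c.png

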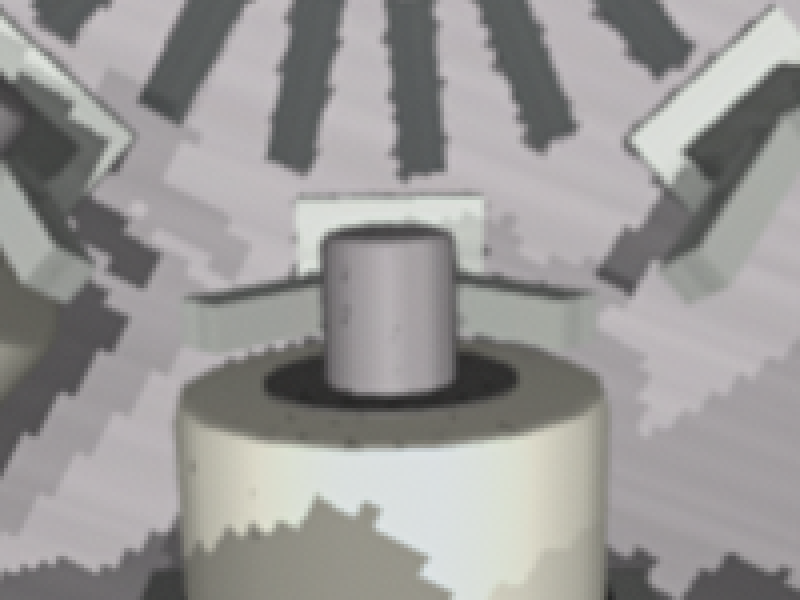

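>>> arm_command(
  steps=[
    {"hand": 0,"travel": [0.001,0.012,-0.003],"rotation": [-0.006,0,0]},
    {"hand": 0,"travel": [0,0.006,0],"rotation": [0,0,0]},
  ],
)

```text
time: 19.92
eef_pos: [0.5849, -0.1432, 0.0937]
tcp_rot: [0.178, -0.683, 0.686, -0.179]
contact_force: [-5.5, 1.6, 5.6]
opening: 0.525
```

```bash
python3 - <<'E'
from h import *
print(tilt())
plan([place(3,(.0016,.009,.0007),0)])
E
```

```text
[-0.007 -0.     0.   ]
t 19.93 at [ 0.5849 -0.1432  0.0937] psi -60.8 q [-0.41  0.31  1.87 -0.    0.96  0.66] ytool [ 0.002 -0.003 -1.   ] F [-5.5  1.6  5.6] open 0.525
 -> [ 0.5829 -0.1407  0.093 ] psi -60.9 rows 1
    [0.002, 0.002, -0.01] 0.004
```

Seated: 5.6 N upward and the height is right. Releasing.

>>> arm_command(
  steps=[
    {"hand": 0.62,"travel": [0,0,-0.006],"rotation": [0,0,0]},
    {"hand": 0.68,"travel": [0,0,0],"rotation": [0,0,0]},
    {"hand": 0.68,"travel": [0,-0.1,0],"rotation": [0,0,0]},
    {"hand": 0.75,"travel": [0,-0.2,0],"rotation": [0,0,0]},
    {"hand": 1,"travel": [0,-0.15,0],"rotation": [0,0,0]},
  ],
)

```text
time: 20.55
eef_pos: [0.5819, -0.1398, 0.2258]
tcp_rot: [-0.18, 0.685, -0.683, 0.177]
contact_force: [0.7, 0.4, -0.5]
opening: 0.933
```

```bash
python3 - <<'E'
from h import *
print(tilt())
plan([(.46,.3,.23,-69,.055)])
p,d,c=grab('wrist','w13.png');seats('w13.png')
E
```

```text
[0.006 0.    0.007]
t 20.55 at [ 0.5819 -0.1398  0.2258] psi -60.8 q [-0.4   0.15  1.8  -0.    1.2   0.66] ytool [-0.005  0.001 -1.   ] F [ 0.7  0.4 -0.5] open 0.933
 -> [0.46 0.3  0.23] psi -69 rows 9
    [-0.04, -0.002, -0.164] 0.03
    [-0.037, -0.002, -0.165] 0.03
    [-0.035, -0.002, -0.165] 0.03
    [-0.032, -0.002, -0.166] 0.03
    [-0.03, -0.002, -0.166] 0.03
    [-0.027, -0.002, -0.167] 0.03
    [-0.024, -0.002, -0.167] 0.03
    [-0.022, -0.002, -0.168] 0.03
    [-0.019, -0.002, -0.168] 0.03
seat 1 in 272 u -0.0196 0.0229 mid 0.0017 radial-R0 -0.0008
seat 1 out 307 u -0.0168 0.0256 mid 0.0044 radial-R0 -0.0011
seat 2 in 755 u -0.0259 0.0251 mid -0.0004 radial-R0 0.0004
seat 2 out 281 u -0.0166 0.0256 mid 0.0045 radial-R0 0.0014
seat 3 in 666 u -0.0186 0.0247 mid 0.003 radial-R0 0.0003
seat 3 out 266 u -0.0156 0.0254 mid 0.0049 radial-R0 0.0017
seat 4 in 227 u -0.026 0.0232 mid -0.0014 radial-R0 0.0
seat 4 out 220 u -0.0165 0.0259 mid 0.0047 radial-R0 -0.0002
```

View pics/w13.png

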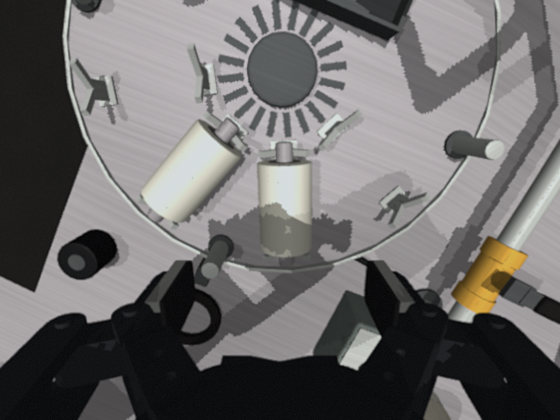

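>>> arm_command(
  steps=[
    {"hand": 1,"travel": [-0.04,0,-0.13],"rotation": [0.006,0.03,0.007]},
    {"hand": 1,"travel": [-0.037,0,-0.18],"rotation": [0,0.03,0]},
    {"hand": 1,"travel": [-0.035,0,-0.18],"rotation": [0,0.03,0]},
    {"hand": 1,"travel": [-0.032,0,-0.18],"rotation": [0,0.03,0]},
    {"hand": 1,"travel": [-0.03,0,-0.18],"rotation": [0,0.03,0]},
    {"hand": 1,"travel": [-0.027,0,-0.18],"rotation": [0,0.03,0]},
    {"hand": 1,"travel": [-0.024,0,-0.17],"rotation": [0,0.03,0]},
    {"hand": 1,"travel": [-0.022,0,-0.15],"rotation": [0,0.03,0]},
    {"hand": 1,"travel": [-0.019,0,-0.1],"rotation": [0,0.03,0]},
    {"hand": 1,"travel": [0,0,0],"rotation": [0,0,0]},
  ],
)

```text
time: 21.85
eef_pos: [0.4671, 0.2993, 0.2285]
tcp_rot: [0.12, -0.693, 0.698, -0.135]
contact_force: [-0.3, 0.3, -0.3]
opening: 1.003
```

```bash
python3 - <<'E'
from h import *
print(tilt())
p,d,c=grab('wrist','w14.png');rollers('w','w14.png')
plan([(.455,.306,.11,-70,.04)])
E
```

```text
[-0.021 -0.    -0.038]
w mid [0.5439 0.3771] axis 161.5 len 0.108 zmax 0.049 4601 bgr [234. 237. 238.] px [229.  92.]
w mid [0.4546 0.3089] axis 19.5 len 0.108 zmax 0.048 3555 bgr [217. 222. 223.] px [263. 201.]
t 21.9 at [0.4673 0.2984 0.2284] psi -69.3 q [ 0.39  0.04  1.91 -0.01  1.17  1.6 ] ytool [ 0.022 -0.004 -1.   ] F [0.3 0.2 0. ] open 1.004
 -> [0.455 0.306 0.11 ] psi -70 rows 3
    [0.01, 0.132, -0.013] 0.008
    [0.01, 0.132, -0.013] 0.008
    [0.01, 0.132, -0.013] 0.008
```

View pics/w14.png

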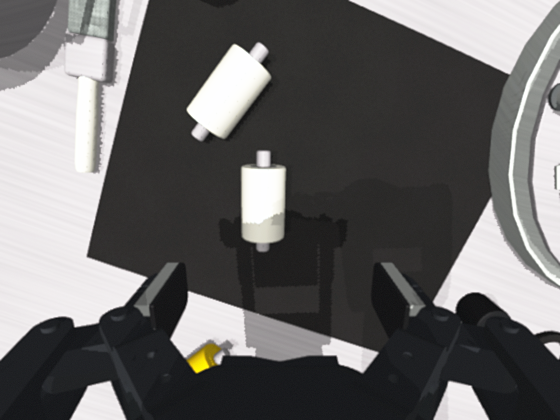

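>>> arm_command(
  steps=[
    {"hand": 1,"travel": [0.013,0.13,-0.016],"rotation": [-0.021,0.02,-0.038]},
    {"hand": 1,"travel": [0.012,0.13,-0.013],"rotation": [0,0.02,-0.005]},
    {"hand": 1,"travel": [0.012,0.12,-0.01],"rotation": [0,0,-0.005]},
    {"hand": 1,"travel": [0,0,0],"rotation": [0,0,0]},
  ],
)

```text
time: 22.4
eef_pos: [0.4561, 0.3017, 0.1121]
tcp_rot: [0.119, -0.697, 0.698, -0.117]
contact_force: [0.1, -0.6, -0.3]
opening: 0.998
```

```bash
python3 - <<'E'
from h import *
print(tilt())
plan([(.4548,.308,.032,-70.5,.04)])
E
```

```text
[-0.002 -0.     0.005]
t 22.4 at [0.4561 0.3017 0.1121] psi -70.7 q [ 0.4   0.18  2.   -0.    0.97  1.63] ytool [-0.002 -0.002 -1.   ] F [ 0.1 -0.6 -0.3] open 0.998
 -> [0.4548 0.308  0.032 ] psi -70.5 rows 3
    [-0.001, 0.089, -0.007] -0.003
    [-0.001, 0.089, -0.007] -0.003
    [-0.001, 0.089, -0.007] -0.003
```

>>> arm_command(
  steps=[
    {"hand": 1,"travel": [0.004,0.09,-0.008],"rotation": [0,0,-0.01]},
    {"hand": 1,"travel": [0.004,0.09,-0.008],"rotation": [0,0,-0.01]},
    {"hand": 1,"travel": [0.004,0.09,-0.008],"rotation": [0,0,-0.01]},
    {"hand": 1,"travel": [0,0,0],"rotation": [0,0,0]},
  ],
)

```text
time: 22.9
eef_pos: [0.4576, 0.3063, 0.0371]
tcp_rot: [0.119, -0.697, 0.698, -0.115]
contact_force: [0.1, 0.7, 0.5]
opening: 1.007
```

```bash
python3 - <<'E'
from h import *
print(tilt())
plan([(.4548,.308,.034,-70.5,.04)])
E
```

```text
[-0.002  0.     0.01 ]
t 22.9 at [0.4576 0.3063 0.0371] psi -71.0 q [ 0.41  0.31  2.   -0.    0.84  1.65] ytool [-0.004 -0.003 -1.   ] F [0.1 0.7 0.5] open 1.007
 -> [0.4548 0.308  0.034 ] psi -70.5 rows 1
    [0.007, 0.01, -0.008] -0.015
```

>>> arm_command(
  steps=[
    {"hand": 1,"travel": [0.008,0.016,-0.008],"rotation": [0,-0.015,0.01]},
    {"hand": 0,"travel": [0,0.005,0],"rotation": [0,0,0]},
    {"hand": 0,"travel": [0,0,0],"rotation": [0,0,0]},
    {"hand": 0,"travel": [0,0,0],"rotation": [0,0,0]},
    {"hand": 0,"travel": [0,0,0],"rotation": [0,0,0]},
    {"hand": 0,"travel": [0,-0.1,0],"rotation": [0,0,0]},
    {"hand": 0,"travel": [0,-0.2,0],"rotation": [0,0,0]},
    {"hand": 0,"travel": [0,-0.2,0],"rotation": [0,0,0]},
    {"hand": 0,"travel": [0,-0.15,0],"rotation": [0,0,0]},
    {"hand": 0,"travel": [0,0,0],"rotation": [0,0,0]},
  ],
)

```text
time: 24.15
eef_pos: [0.4542, 0.307, 0.2328]
tcp_rot: [0.119, -0.696, 0.697, -0.12]
contact_force: [0.4, -0.0, -2.6]
opening: 0.523
```

```bash
python3 - <<'E'
from h import *
print(tilt())
p,d,c=grab('wrist','w15.png');held('w15.png');rollers('w','w15.png')
plan([place(4,(.0016,.01,.0007),.11)])
E
```

```text
[-0.003 -0.    -0.003]
tip x -0.0498 -> centre off 0.0042
[[-0.0478, 0.0058, 0.0014], [-0.0438, 0.0054, 0.0015], [-0.0398, 0.0054, 0.0013], [-0.0358, -0.0073, 0.0012], [-0.0318, -0.0101, 0.0014], [-0.0278, -0.0105, 0.0014], [-0.0238, -0.0104, 0.0012], [-0.0198, -0.0105, 0.0013], [-0.0158, -0.0106, 0.0011]]
w mid [0.5445 0.3771] axis 161.7 len 0.109 zmax 0.048 4673 bgr [233. 236. 237.] px [241.  78.]
t 24.2 at [0.4528 0.3064 0.2298] psi -70.5 q [ 0.41  0.03  1.92 -0.    1.2   1.64] ytool [-0.003 -0.003 -1.   ] F [ 0.6  0.3 -2.6] open 0.522
 -> [ 0.6433 -0.1918  0.204 ] psi -18.9 rows 11
    [-0.004, 0.008, 0.162] -0.156
    [0.009, 0.008, 0.161] -0.156
    [0.022, 0.008, 0.16] -0.156
    [0.035, 0.008, 0.158] -0.156
    [0.048, 0.008, 0.154] -0.156
    [0.061, 0.008, 0.15] -0.156
    [0.073, 0.008, 0.144] -0.156
    [0.084, 0.008, 0.138] -0.156
    [0.095, 0.008, 0.131] -0.156
    [0.106, 0.008, 0.122] -0.156
    [0.115, 0.008, 0.113] -0.156
```

View pics/w15.png

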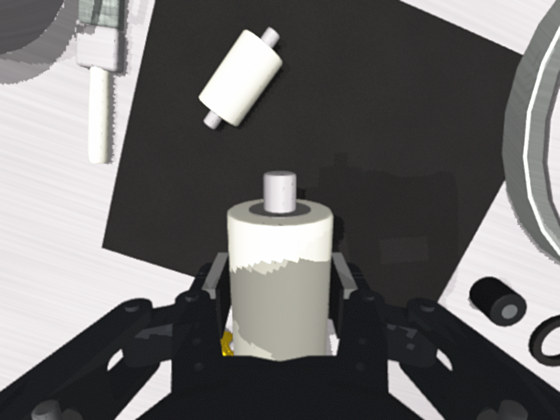

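>>> arm_command(
  steps=[
    {"hand": 0,"travel": [-0.004,0,0.12],"rotation": [0,-0.156,0]},
    {"hand": 0,"travel": [0.009,0,0.161],"rotation": [0,-0.156,0]},
    {"hand": 0,"travel": [0.022,0,0.16],"rotation": [0,-0.156,0]},
    {"hand": 0,"travel": [0.035,0,0.158],"rotation": [0,-0.156,0]},
    {"hand": 0,"travel": [0.048,0,0.154],"rotation": [0,-0.156,0]},
    {"hand": 0,"travel": [0.061,0,0.13],"rotation": [0,-0.156,0]},
    {"hand": 0,"travel": [0,0,0],"rotation": [0,0,0]},
  ],
)

```text
time: 25.08
eef_pos: [0.5418, 0.0435, 0.2056]
tcp_rot: [-0.306, 0.648, -0.64, 0.277]
contact_force: [-0.5, -0.0, -1.7]
opening: 0.523
```

```bash
python3 - <<'E'
from h import *
print(tilt())
plan([place(4,(.0042,.0125,.0013),.08)])
E
```

```text
[0.052 0.    0.061]
t 25.07 at [0.5418 0.0435 0.2056] psi -41.4 q [-0.1   0.07  1.92 -0.01  1.19  0.62] ytool [-0.042 -0.006 -0.999] F [-0.5 -0.  -1.7] open 0.523
 -> [ 0.6436 -0.1892  0.1765] psi -18.9 rows 6
    [0.06, 0.016, 0.128] -0.125
    [0.068, 0.016, 0.124] -0.125
    [0.076, 0.016, 0.119] -0.125
    [0.083, 0.016, 0.114] -0.125
    [0.091, 0.016, 0.108] -0.125
    [0.098, 0.016, 0.102] -0.125
```

>>> arm_command(
  steps=[
    {"hand": 0,"travel": [0.055,0,0.128],"rotation": [0.055,-0.125,0.065]},
    {"hand": 0,"travel": [0.068,0,0.124],"rotation": [0.008,-0.125,0.01]},
    {"hand": 0,"travel": [0.076,0,0.119],"rotation": [0.008,-0.125,0.01]},
    {"hand": 0,"travel": [0.083,0,0.114],"rotation": [0.008,-0.125,0.01]},
    {"hand": 0,"travel": [0.091,0,0.105],"rotation": [0.008,-0.125,0.01]},
    {"hand": 0,"travel": [0.08,0,0.085],"rotation": [0,-0.125,0]},
    {"hand": 0,"travel": [0,0,0],"rotation": [0,0,0]},
  ],
)

```text
time: 25.95
eef_pos: [0.6352, -0.1771, 0.1804]
tcp_rot: [-0.411, 0.581, -0.563, 0.42]
contact_force: [0.3, -0.1, -2.1]
opening: 0.526
```

```bash
python3 - <<'E'
from h import *
print(tilt())
p,d,c=grab('wrist','w16.png');held('w16.png');seats('w16.png')
plan([place(4,(.0042,.0125,.0013),.03)])
E
```

```text
[ 0.025  0.    -0.048]
tip x -0.0488 -> centre off 0.0052
[[-0.0468, 0.0055, 0.0009], [-0.0428, 0.0056, 0.0009], [-0.0388, 0.0053, 0.0008], [-0.0348, -0.0076, 0.0012], [-0.0308, -0.0102, 0.0008], [-0.0268, -0.0104, 0.0009], [-0.0228, -0.0105, 0.0009], [-0.0188, -0.0105, 0.001], [-0.0148, -0.0104, 0.0006]]
seat 1 in 220 u -0.0068 0.0232 mid 0.0082 radial-R0 -0.0014
seat 2 in 1378 u -0.0259 0.025 mid -0.0005 radial-R0 0.0005
seat 2 out 297 u -0.0163 0.0258 mid 0.0048 radial-R0 0.0016
seat 3 in 1049 u -0.0186 0.0247 mid 0.0031 radial-R0 0.0004
seat 3 out 273 u -0.0163 0.0258 mid 0.0048 radial-R0 0.002
seat 4 in 150 u -0.0259 0.0236 mid -0.0012 radial-R0 -0.0004
t 26.0 at [ 0.6345 -0.1757  0.1799] psi -18.0 q [-0.43  0.32  1.67  0.03  1.16 -0.13] ytool [-0.007  0.029 -1.   ] F [ 0.4 -0.3 -3.4] open 0.525
 -> [ 0.6436 -0.1892  0.1265] psi -18.9 rows 2
    [0.017, 0.089, 0.021] 0.015
    [0.017, 0.089, 0.022] 0.015
```

View pics/w16.png

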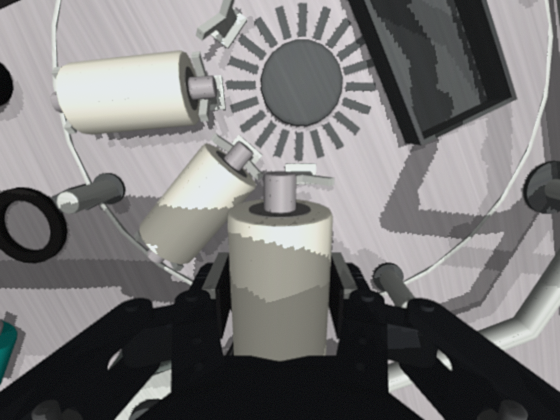

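>>> arm_command(
  steps=[
    {"hand": 0,"travel": [0.017,0.045,0.022],"rotation": [0.025,0.015,-0.048]},
    {"hand": 0,"travel": [0.015,0.05,0.02],"rotation": [0,0.01,0]},
    {"hand": 0,"travel": [0,0.03,0],"rotation": [0,0,0]},
    {"hand": 0,"travel": [0,0,0],"rotation": [0,0,0]},
  ],
)

```text
time: 26.5
eef_pos: [0.6414, -0.184, 0.1355]
tcp_rot: [-0.414, 0.577, -0.572, 0.411]
contact_force: [-0.1, -0.4, -1.8]
opening: 0.521
```

```bash
python3 - <<'E'
from h import *
print(tilt())
plan([place(4,(.0047,.0125,.0011),.013)])
E
```

```text
[ 0.017 -0.    -0.001]
t 26.5 at [ 0.6414 -0.184   0.1355] psi -18.7 q [-0.43  0.39  1.68 -0.    1.08 -0.11] ytool [-0.009  0.003 -1.   ] F [-0.1 -0.4 -1.8] open 0.521
 -> [ 0.6439 -0.1888  0.1095] psi -18.9 rows 1
    [0.013, 0.087, 0.013] 0.008
```

>>> arm_command(
  steps=[
    {"hand": 0,"travel": [0.012,0.05,0.013],"rotation": [0.017,0.008,0]},
    {"hand": 0,"travel": [0.004,0.04,0.003],"rotation": [0,0,0]},
    {"hand": 0,"travel": [0,0,0],"rotation": [0,0,0]},
  ],
)

```text
time: 26.88
eef_pos: [0.6446, -0.1903, 0.1071]
tcp_rot: [0.411, -0.575, 0.576, -0.411]
contact_force: [-0.6, 0.0, -1.7]
opening: 0.521
```

```bash
python3 - <<'E'
from h import *
print(tilt())
plan([place(4,(.0047,.0125,.0011),0)])
p,d,c=grab('wrist','w17.png')
cv2.imwrite('pics/w17c.png',p[110:260,180:380].repeat(4,0).repeat(4,1))
E
```

```text
[-0.002 -0.    -0.001]
t 26.88 at [ 0.6446 -0.1903  0.1071] psi -18.9 q [-0.44  0.43  1.68  0.    1.03 -0.11] ytool [ 0.001  0.    -1.   ] F [-0.6  0.  -1.7] open 0.521
 -> [ 0.6439 -0.1888  0.0965] psi -18.9 rows 1
    [-0.004, 0.035, -0.004] -0.0
```

View pics/w17c.png

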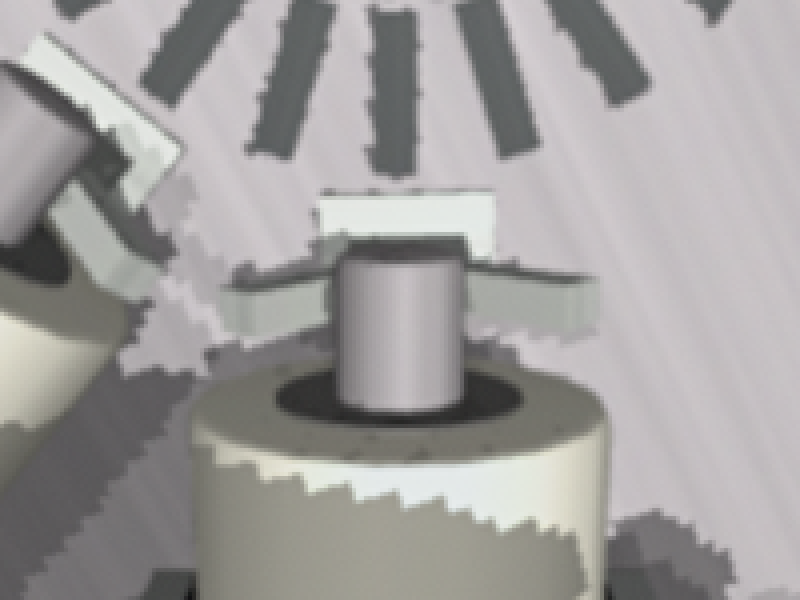

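>>> arm_command(
  steps=[
    {"hand": 0,"travel": [-0.005,0.02,-0.002],"rotation": [0,0,0]},
    {"hand": 0,"travel": [0,0.012,0],"rotation": [0,0,0]},
    {"hand": 0,"travel": [0,0.01,0],"rotation": [0,0,0]},
    {"hand": 0,"travel": [0,0.006,0],"rotation": [0,0,0]},
  ],
)

```text
time: 27.42
eef_pos: [0.6469, -0.1897, 0.098]
tcp_rot: [0.411, -0.573, 0.577, -0.413]
contact_force: [-3.9, 1.6, 5.9]
opening: 0.522
```

```bash
python3 - <<'E'
from h import *
print(tilt())
plan([place(4,(.0047,.0125,.0011),0)])
p,d,c=grab('wrist','w18.png');held('w18.png')
cv2.imwrite('pics/w18c.png',p[110:260,180:380].repeat(4,0).repeat(4,1))
E
```

```text
[-0.013 -0.     0.003]
t 27.43 at [ 0.6469 -0.1897  0.098 ] psi -18.7 q [-0.44  0.44  1.68 -0.    1.01 -0.11] ytool [ 0.006 -0.003 -1.   ] F [-3.9  1.6  5.9] open 0.522
 -> [ 0.6439 -0.1888  0.0965] psi -18.9 rows 1
    [0.0, 0.005, -0.01] 0.005
tip x -0.0749 -> centre off -0.0209
[[-0.0729, 0.0475, -0.0002], [-0.0689, 0.0474, -0.0007], [-0.0649, 0.0475, -0.0003], [-0.0609, 0.0476, -0.0006], [-0.0569, 0.0474, -0.0004], [-0.0529, 0.0477, -0.0012], [-0.0489, 0.0066, 0.0006], [-0.0449, 0.006, 0.0016], [-0.0409, 0.006, 0.0002], [-0.0369, 0.0057, -0.0004], [-0.0329, -0.0093, 0.0008], [-0.0289, -0.0102, 0.0008], [-0.0249, -0.0104, 0.0012], [-0.0209, -0.0104, 0.0011], [-0.0169, -0.0104, 0.0009], [-0.0129, -0.0103, 0.0006]]
```

View pics/w18c.png

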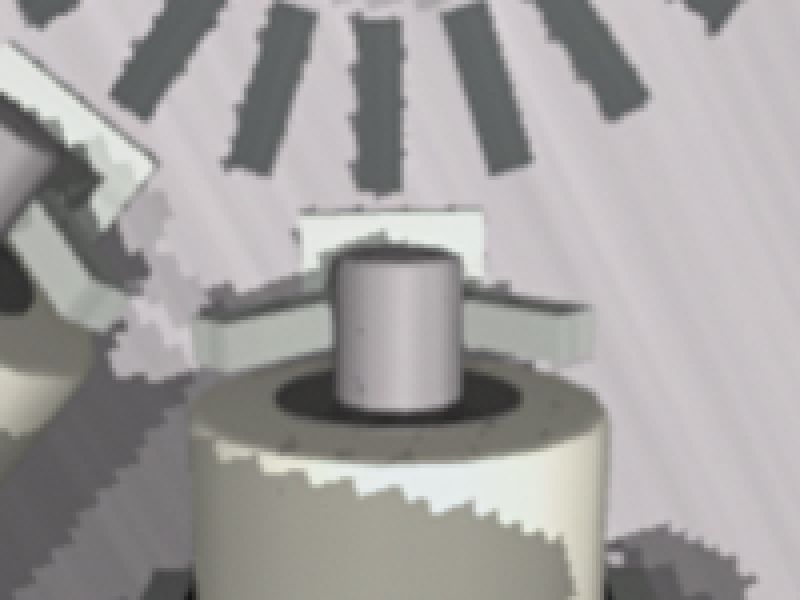

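>>> arm_command(
  steps=[
    {"hand": 0,"travel": [0,0.005,-0.012],"rotation": [-0.013,0,0]},
    {"hand": 0,"travel": [0,0.01,-0.004],"rotation": [0,0,0]},
    {"hand": 0,"travel": [0,0.004,0],"rotation": [0,0,0]},
  ],
)

```text
time: 27.85
eef_pos: [0.6451, -0.1891, 0.0972]
tcp_rot: [0.411, -0.572, 0.577, -0.413]
contact_force: [-2.8, 1.4, 4.2]
opening: 0.524
```

```bash
python3 - <<'E'
from h import *
print(tilt())
plan([place(4,(.0047,.0125,.0011),0)])
p,d,c=grab('wrist','w19.png')
cv2.imwrite('pics/w19c.png',p[110:260,180:380].repeat(4,0).repeat(4,1))
E
```

```text
[-0.015  0.     0.004]
t 27.85 at [ 0.6451 -0.1891  0.0972] psi -18.7 q [-0.44  0.44  1.69 -0.    1.01 -0.11] ytool [ 0.007 -0.004 -1.   ] F [-2.8  1.4  4.2] open 0.524
 -> [ 0.6439 -0.1888  0.0965] psi -18.9 rows 1
    [0.0, 0.002, -0.004] 0.006
```

View pics/w19c.png

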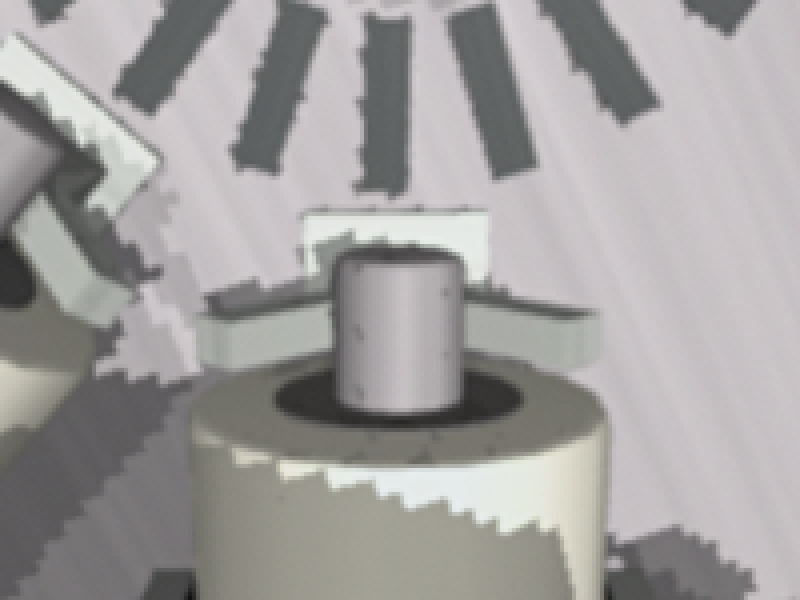

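>>> arm_command(
  steps=[
    {"hand": 0,"travel": [0,0.003,0],"rotation": [-0.01,0,0]},
    {"hand": 0.62,"travel": [0,0,0],"rotation": [0,0,0]},
    {"hand": 0.66,"travel": [0,0,0],"rotation": [0,0,0]},
    {"hand": 0.66,"travel": [0,-0.1,0],"rotation": [0,0,0]},
    {"hand": 0.66,"travel": [0,-0.2,0],"rotation": [0,0,0]},
    {"hand": 1,"travel": [0,-0.15,0],"rotation": [0,0,0]},
    {"hand": 1,"travel": [0,0,0],"rotation": [0,0,0]},
  ],
)

```text
time: 28.78
eef_pos: [0.6429, -0.1882, 0.2297]
tcp_rot: [-0.413, 0.577, -0.573, 0.41]
contact_force: [1.1, -0.2, 0.1]
opening: 0.998
```

```bash
python3 - <<'E'
from h import *
print(tilt())
p,d,c=grab('wrist','w20.png');seats('w20.png')
plan([(.545,.37,.23,-108,.055)])
E
```

```text
[0.012 0.    0.002]
seat 1 in 181 u -0.0126 0.0218 mid 0.0046 radial-R0 -0.0011
seat 2 in 924 u -0.0206 0.0231 mid 0.0012 radial-R0 0.0005
seat 2 out 282 u -0.0197 0.0229 mid 0.0016 radial-R0 0.0016
seat 3 in 713 u -0.021 0.0229 mid 0.001 radial-R0 0.0005
seat 3 out 262 u -0.0194 0.0226 mid 0.0016 radial-R0 0.002
seat 4 in 659 u -0.02 0.0226 mid 0.0013 radial-R0 0.0007
seat 4 out 245 u -0.0196 0.0229 mid 0.0017 radial-R0 0.0023
t 28.82 at [ 0.6418 -0.1878  0.2267] psi -18.8 q [-0.44  0.3   1.61 -0.    1.24 -0.11] ytool [-0.011  0.003 -1.   ] F [-0.5 -0.2  0. ] open 1.001
 -> [0.545 0.37  0.23 ] psi -108 rows 12
    [-0.138, -0.001, -0.075] 0.248
    [-0.127, -0.001, -0.093] 0.248
    [-0.114, -0.001, -0.108] 0.248
    [-0.099, -0.001, -0.122] 0.248
    [-0.082, -0.001, -0.134] 0.248
    [-0.064, -0.001, -0.143] 0.248
    [-0.045, -0.001, -0.151] 0.248
    [-0.025, -0.001, -0.155] 0.248
    [-0.005, -0.001, -0.157] 0.248
    [0.015, -0.001, -0.157] 0.248
    [0.035, -0.001, -0.153] 0.248
    [0.055, -0.001, -0.147] 0.248
```

View pics/w20.png

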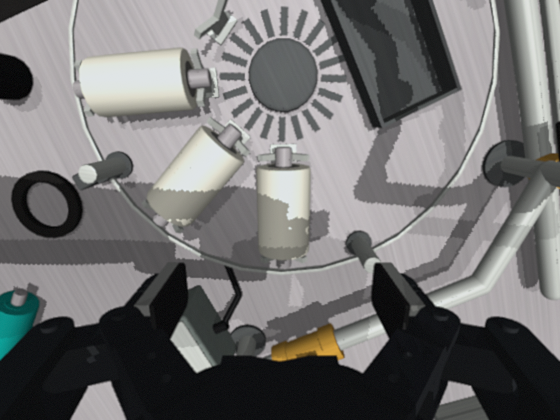

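>>> arm_command(
  steps=[
    {"hand": 1,"travel": [-0.1,0,-0.06],"rotation": [0.01,0.248,0]},
    {"hand": 1,"travel": [-0.127,0,-0.093],"rotation": [0,0.248,0]},
    {"hand": 1,"travel": [-0.114,0,-0.108],"rotation": [0,0.248,0]},
    {"hand": 1,"travel": [-0.099,0,-0.122],"rotation": [0,0.248,0]},
    {"hand": 1,"travel": [-0.082,0,-0.134],"rotation": [0,0.248,0]},
    {"hand": 1,"travel": [-0.064,0,-0.12],"rotation": [0,0.248,0]},
  ],
)

```text
time: 29.58
eef_pos: [0.5926, 0.0786, 0.2095]
tcp_rot: [-0.161, 0.695, -0.686, 0.14]
contact_force: [1.0, -0.1, -0.7]
opening: 0.992
```

```bash
python3 - <<'E'
from h import *
print(tilt())
plan([(.545,.37,.23,-108,.055)])
E
```

```text
[ 0.037 -0.     0.05 ]
t 29.57 at [0.5926 0.0786 0.2095] psi -65.4 q [-0.04  0.18  1.8   0.01  1.2   1.1 ] ytool [-0.032  0.007 -0.999] F [ 1.  -0.1 -0.7] open 0.992
 -> [0.545 0.37  0.23 ] psi -108 rows 6
    [-0.043, -0.011, -0.158] 0.237
    [-0.024, -0.011, -0.162] 0.237
    [-0.003, -0.011, -0.164] 0.237
    [0.017, -0.011, -0.163] 0.237
    [0.037, -0.011, -0.16] 0.237
    [0.057, -0.011, -0.154] 0.237
```

>>> arm_command(
  steps=[
    {"hand": 1,"travel": [-0.043,-0.02,-0.155],"rotation": [0.037,0.237,0.05]},
    {"hand": 1,"travel": [-0.024,-0.02,-0.162],"rotation": [0,0.237,0]},
    {"hand": 1,"travel": [-0.003,-0.01,-0.164],"rotation": [0,0.237,0]},
    {"hand": 1,"travel": [0.017,-0.01,-0.163],"rotation": [0,0.237,0]},
    {"hand": 1,"travel": [0.037,0,-0.15],"rotation": [0,0.237,0]},
    {"hand": 1,"travel": [0.05,0,-0.12],"rotation": [0,0.237,0]},
    {"hand": 1,"travel": [0,0,0],"rotation": [0,0,0]},
  ],
)

```text
time: 30.45
eef_pos: [0.5361, 0.3649, 0.2046]
tcp_rot: [-0.108, -0.691, 0.703, 0.129]
contact_force: [-0.2, -0.9, 0.1]
opening: 0.999
```

```bash
python3 - <<'E'
from h import *
print(tilt())
p,d,c=grab('wrist','w21.png');rollers('w','w21.png')
plan([(.5445,.377,.11,-108.2,.04)])
E
```

```text
[-0.04   0.     0.051]
w mid [0.5451 0.3771] axis 161.7 len 0.107 zmax 0.048 4258 bgr [217. 223. 224.] px [259. 186.]
t 30.5 at [0.5363 0.3636 0.2042] psi -109.4 q [0.44 0.29 1.67 0.   1.22 2.35] ytool [-0.033 -0.012 -0.999] F [ 0.  -1.2 -0.2] open 0.996
 -> [0.5445 0.377  0.11  ] psi -108.2 rows 3
    [-0.004, 0.105, -0.017] -0.013
    [-0.004, 0.105, -0.017] -0.013
    [-0.004, 0.105, -0.017] -0.013
```

View pics/w21.png

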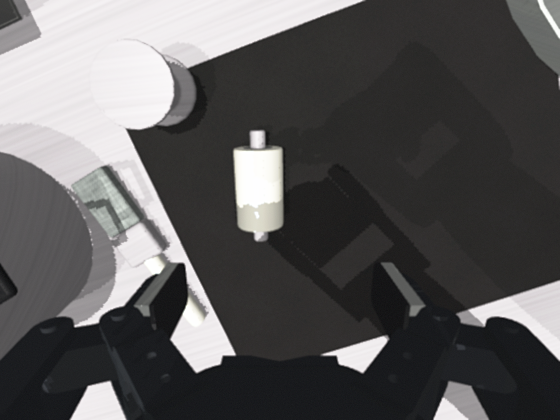

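>>> arm_command(
  steps=[
    {"hand": 1,"travel": [-0.006,0.1,-0.02],"rotation": [-0.04,-0.02,0.051]},
    {"hand": 1,"travel": [-0.006,0.1,-0.02],"rotation": [0,-0.01,0]},
    {"hand": 1,"travel": [-0.004,0.1,-0.017],"rotation": [0,-0.01,0]},
    {"hand": 1,"travel": [0,0,0],"rotation": [0,0,0]},
  ],
)

```text
time: 31.0
eef_pos: [0.5446, 0.3717, 0.106]
tcp_rot: [-0.11, -0.696, 0.701, 0.114]
contact_force: [-0.3, 0.3, 0.4]
opening: 0.999
```

```bash
python3 - <<'E'
from h import *
print(tilt())
plan([(.545,.377,.032,-108.3,.04)])
E
```

```text
[-0.016  0.     0.01 ]
t 31.0 at [0.5446 0.3717 0.106 ] psi -108.2 q [ 0.45  0.41  1.71 -0.    1.03  2.34] ytool [-0.007 -0.006 -1.   ] F [-0.3  0.3  0.4] open 0.999
 -> [0.545 0.377 0.032] psi -108.3 rows 2
    [0.002, 0.123, -0.009] 0.002
    [0.002, 0.123, -0.009] 0.002
```

>>> arm_command(
  steps=[
    {"hand": 1,"travel": [0.004,0.08,-0.008],"rotation": [-0.016,0,0.005]},
    {"hand": 1,"travel": [0.004,0.09,-0.007],"rotation": [0,0,0]},
    {"hand": 1,"travel": [0.002,0.075,-0.005],"rotation": [0,0,0]},
    {"hand": 1,"travel": [0,0,0],"rotation": [0,0,0]},
  ],
)

```text
time: 31.5
eef_pos: [0.5464, 0.3754, 0.0338]
tcp_rot: [0.113, 0.699, -0.697, -0.112]
contact_force: [0.6, -0.5, 0.1]
opening: 1.005
```

```bash
python3 - <<'E'
from h import *
print(tilt())
plan([(.545,.377,.034,-108.3,.04)])
E
```

```text
[ 0.004  0.    -0.002]
t 31.5 at [0.5464 0.3754 0.0338] psi -108.3 q [0.45 0.51 1.72 0.   0.91 2.34] ytool [ 0.001  0.002 -1.   ] F [ 0.6 -0.5  0.1] open 1.005
 -> [0.545 0.377 0.034] psi -108.3 rows 1
    [0.006, -0.001, -0.003] -0.001
```

>>> arm_command(
  steps=[
    {"hand": 0.8,"travel": [0.006,0.005,-0.004],"rotation": [0,0,0]},
    {"hand": 0,"travel": [0,0,0],"rotation": [0,0,0]},
    {"hand": 0,"travel": [0,0,0],"rotation": [0,0,0]},
    {"hand": 0,"travel": [0,0,0],"rotation": [0,0,0]},
    {"hand": 0,"travel": [0,0,0],"rotation": [0,0,0]},
    {"hand": 0,"travel": [0,-0.1,0],"rotation": [0,0,0]},
    {"hand": 0,"travel": [0,-0.2,0],"rotation": [0,0,0]},
    {"hand": 0,"travel": [0,-0.2,0],"rotation": [0,0,0]},
    {"hand": 0,"travel": [0,-0.15,0],"rotation": [0,0,0]},
    {"hand": 0,"travel": [0,0,0],"rotation": [0,0,0]},
  ],
)

```text
time: 32.75
eef_pos: [0.5445, 0.3766, 0.2336]
tcp_rot: [0.113, 0.699, -0.698, -0.112]
contact_force: [-0.2, 0.7, -2.2]
opening: 0.531
```

```bash
python3 - <<'E'
from h import *
print(tilt())
p,d,c=grab('wrist','w22.png');held('w22.png')
plan([place(1,(.0016,.01,.0007),.11)])
E
```

```text
[ 0.003  0.    -0.001]
tip x -0.0518 -> centre off 0.0022
[[-0.0498, 0.0044, 0.0012], [-0.0458, 0.0045, 0.0013], [-0.0418, 0.0043, 0.0012], [-0.0378, -0.0082, 0.0008], [-0.0338, -0.0111, 0.0011], [-0.0298, -0.0113, 0.0011], [-0.0258, -0.0114, 0.0011], [-0.0218, -0.0113, 0.0011], [-0.0178, -0.0114, 0.0009], [-0.0138, -0.0114, 0.001]]
t 32.8 at [0.5432 0.3759 0.2304] psi -108.3 q [0.45 0.28 1.64 0.   1.23 2.34] ytool [-0.004 -0.001 -1.   ] F [ 0.2 -0.  -1.5] open 0.528
 -> [0.62   0.0053 0.204 ] psi -146.9 rows 8
    [-0.079, 0.011, 0.137] 0.161
    [-0.09, 0.011, 0.129] 0.161
    [-0.101, 0.011, 0.121] 0.161
    [-0.111, 0.011, 0.113] 0.161
    [-0.12, 0.011, 0.103] 0.161
    [-0.128, 0.011, 0.092] 0.161
    [-0.135, 0.011, 0.081] 0.161
    [-0.141, 0.011, 0.07] 0.161
```

View pics/w22.png

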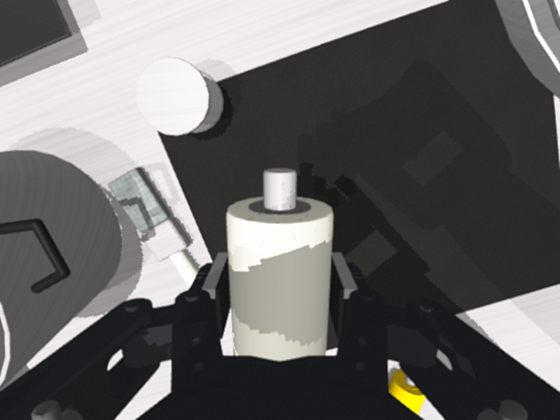

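>>> arm_command(
  steps=[
    {"hand": 0,"travel": [-0.06,0,0.11],"rotation": [0,0.161,0]},
    {"hand": 0,"travel": [-0.09,0,0.129],"rotation": [0,0.161,0]},
    {"hand": 0,"travel": [-0.101,0,0.121],"rotation": [0,0.161,0]},
    {"hand": 0,"travel": [-0.111,0,0.113],"rotation": [0,0.161,0]},
    {"hand": 0,"travel": [-0.12,0,0.103],"rotation": [0,0.161,0]},
  ],
)

```text
time: 33.42
eef_pos: [0.5807, 0.1489, 0.2134]
tcp_rot: [-0.25, -0.652, 0.664, 0.267]
contact_force: [-0.0, -0.8, -2.2]
opening: 0.523
```

```bash
python3 - <<'E'
from h import *
print(tilt())
plan([place(1,(.0022,.0117,.0011),.08)])
E
```

```text
[-0.046  0.     0.032]
t 33.42 at [0.5807 0.1489 0.2134] psi -132.8 q [ 0.08  0.17  1.79 -0.    1.21  2.4 ] ytool [-0.029 -0.006 -1.   ] F [-0.  -0.8 -2.2] open 0.523
 -> [0.6207 0.005  0.1757] psi -146.9 rows 4
    [-0.106, 0.031, 0.065] 0.117
    [-0.11, 0.031, 0.059] 0.117
    [-0.113, 0.031, 0.052] 0.117
    [-0.116, 0.031, 0.045] 0.117
```

>>> arm_command(
  steps=[
    {"hand": 0,"travel": [-0.106,0.01,0.065],"rotation": [-0.046,0.117,0.032]},
    {"hand": 0,"travel": [-0.11,0.01,0.059],"rotation": [0,0.117,0]},
    {"hand": 0,"travel": [-0.11,0.01,0.05],"rotation": [0,0.117,0]},
    {"hand": 0,"travel": [-0.1,0.01,0.04],"rotation": [0,0.117,0]},
    {"hand": 0,"travel": [0,0,0],"rotation": [0,0,0]},
  ],
)

```text
time: 34.05
eef_pos: [0.6106, 0.0029, 0.1825]
tcp_rot: [-0.332, -0.615, 0.624, 0.35]
contact_force: [0.3, 0.3, -2.1]
opening: 0.522
```

```bash
python3 - <<'E'
from h import *
print(tilt())
p,d,c=grab('wrist','w23.png');held('w23.png');seats('w23.png')
plan([place(1,(.0022,.0117,.0011),.03)])
E
```

```text
[-0.043  0.     0.03 ]
tip x -0.0522 -> centre off 0.0018
[[-0.0502, 0.0045, 0.0006], [-0.0462, 0.0044, 0.0003], [-0.0422, 0.0045, 0.0005], [-0.0382, -0.0086, -0.0006], [-0.0342, -0.0112, 0.0004], [-0.0302, -0.0113, 0.0003], [-0.0262, -0.0113, 0.0004], [-0.0222, -0.0113, 0.0002], [-0.0182, -0.0114, 0.0004], [-0.0142, -0.0114, 0.0002]]
seat 1 in 286 u -0.0202 0.0214 mid 0.0006 radial-R0 -0.0009
seat 2 in 1097 u -0.0207 0.0226 mid 0.001 radial-R0 0.0003
seat 2 out 293 u -0.0195 0.0227 mid 0.0016 radial-R0 0.0017
seat 3 in 1548 u -0.0207 0.0229 mid 0.0011 radial-R0 0.0007
seat 3 out 300 u -0.0197 0.0229 mid 0.0016 radial-R0 0.0023
seat 4 in 26 u -0.0203 -0.0166 mid -0.0185 radial-R0 -0.0009
t 34.1 at [0.6101 0.0041 0.1822] psi -147.6 q [-0.16  0.23  1.79 -0.    1.15  2.42] ytool [-0.028  0.002 -1.   ] F [-0.1  0.4 -2.3] open 0.517
 -> [0.6207 0.005  0.1257] psi -146.9 rows 2
    [-0.008, 0.094, -0.016] -0.012
    [-0.008, 0.094, -0.016] -0.012
```

View pics/w23.png

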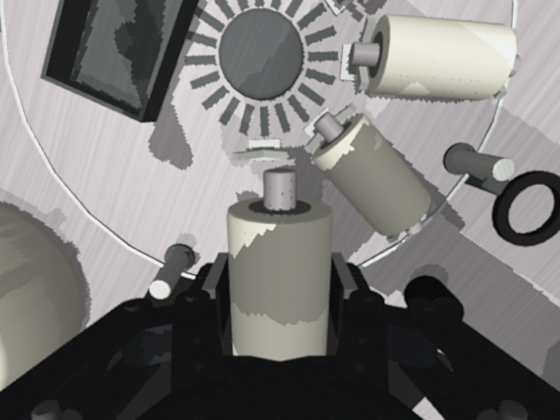

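>>> arm_command(
  steps=[
    {"hand": 0,"travel": [-0.01,0.05,-0.018],"rotation": [-0.043,-0.015,0.03]},
    {"hand": 0,"travel": [-0.008,0.06,-0.014],"rotation": [0,-0.01,0]},
    {"hand": 0,"travel": [0,0.03,0],"rotation": [0,0,0]},
    {"hand": 0,"travel": [0,0,0],"rotation": [0,0,0]},
  ],
)

```text
time: 34.6
eef_pos: [0.6178, 0.0083, 0.1335]
tcp_rot: [-0.332, -0.622, 0.623, 0.339]
contact_force: [0.3, 0.1, -2.2]
opening: 0.525
```

```bash
python3 - <<'E'
from h import *
print(tilt())
plan([place(1,(.002,.0117,.0006),.012)])
E
```

```text
[-0.011  0.     0.015]
t 34.6 at [0.6178 0.0083 0.1335] psi -146.6 q [-0.15  0.29  1.81  0.    1.05  2.41] ytool [-0.009  0.003 -1.   ] F [ 0.3  0.1 -2.2] open 0.525
 -> [0.6201 0.0049 0.1077] psi -146.9 rows 1
    [-0.014, 0.086, -0.0] 0.01
```

>>> arm_command(
  steps=[
    {"hand": 0,"travel": [-0.013,0.045,0],"rotation": [-0.011,0.01,0.015]},
    {"hand": 0,"travel": [-0.004,0.04,0],"rotation": [0,0,0]},
    {"hand": 0,"travel": [0,0,0],"rotation": [0,0,0]},
  ],
)

```text
time: 34.98
eef_pos: [0.621, 0.0041, 0.107]
tcp_rot: [0.337, 0.622, -0.622, -0.336]
contact_force: [0.5, 0.8, -1.1]
opening: 0.523
```

```bash
python3 - <<'E'
from h import *
print(tilt())
plan([place(1,(.002,.0117,.0006),0)])
p,d,c=grab('wrist','w24.png')
cv2.imwrite('pics/w24c.png',p[110:260,180:380].repeat(4,0).repeat(4,1))
E
```

```text
[ 0.002 -0.    -0.002]
t 34.98 at [0.621  0.0041 0.107 ] psi -146.9 q [-0.16  0.33  1.82 -0.    0.99  2.41] ytool [ 0.001 -0.001 -1.   ] F [ 0.5  0.8 -1.1] open 0.523
 -> [0.6201 0.0049 0.0957] psi -146.9 rows 1
    [0.004, 0.038, 0.001] -0.0
```

View pics/w24c.png

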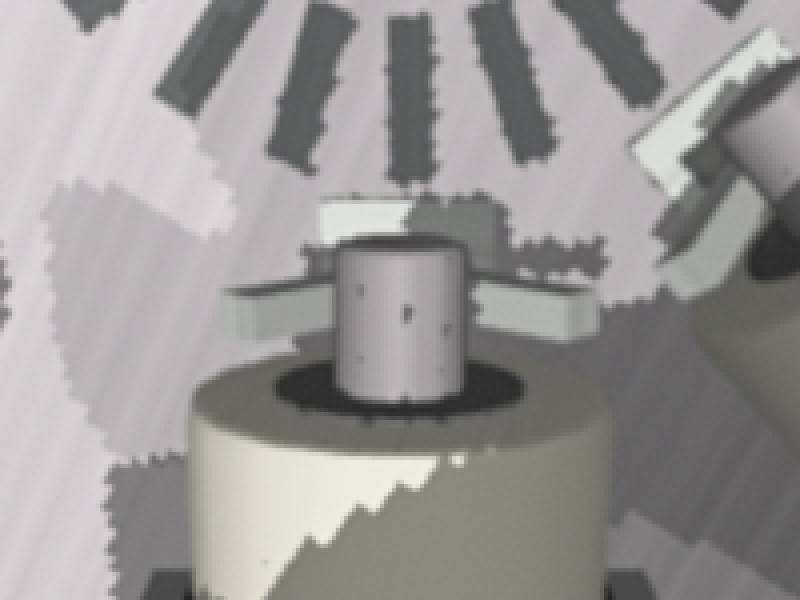

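>>> arm_command(
  steps=[
    {"hand": 0,"travel": [0.004,0.02,0.003],"rotation": [0,0,0]},
    {"hand": 0,"travel": [0,0.012,0.002],"rotation": [0,0,0]},
    {"hand": 0,"travel": [0,0.01,0.002],"rotation": [0,0,0]},
    {"hand": 0,"travel": [0,0.006,0.002],"rotation": [0,0,0]},
  ],
)

```text
time: 35.52
eef_pos: [0.62, 0.0036, 0.0965]
tcp_rot: [0.339, 0.623, -0.621, -0.335]
contact_force: [-3.5, 2.0, 7.9]
opening: 0.522
```

```bash
python3 - <<'E'
from h import *
print(tilt())
plan([place(1,(.002,.0117,.0006),0)])
p,d,c=grab('wrist','w25.png')
cv2.imwrite('pics/w25c.png',p[110:260,180:380].repeat(4,0).repeat(4,1))
E
```

```text
[ 0.009  0.    -0.006]
t 35.52 at [0.62   0.0036 0.0965] psi -146.9 q [-0.16  0.34  1.83  0.    0.97  2.41] ytool [ 0.006 -0.    -1.   ] F [-3.5  2.   7.9] open 0.522
 -> [0.6201 0.0049 0.0957] psi -146.9 rows 1
    [0.003, 0.003, -0.003] -0.0
```

View pics/w25c.png

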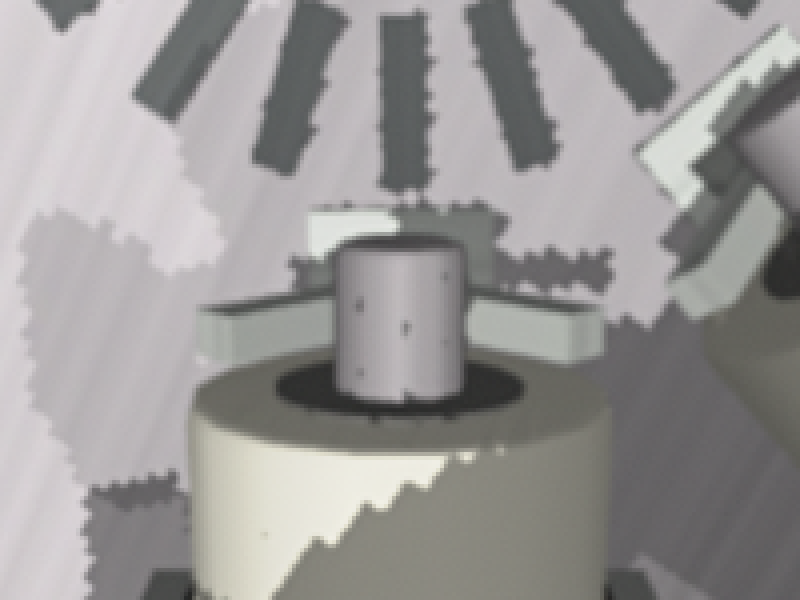

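Axle centred in the notch at the right height with 8 N upward, so it is seated. Releasing.

>>> arm_command(
  steps=[
    {"hand": 0,"travel": [0,0.002,0],"rotation": [0,0,0]},
    {"hand": 0.62,"travel": [0,0,0],"rotation": [0,0,0]},
    {"hand": 0.66,"travel": [0,0,0],"rotation": [0,0,0]},
    {"hand": 0.66,"travel": [0,-0.1,0],"rotation": [0,0,0]},
    {"hand": 0.66,"travel": [0,-0.2,0],"rotation": [0,0,0]},
    {"hand": 0.8,"travel": [0,-0.15,0],"rotation": [0,0,0]},
    {"hand": 0.8,"travel": [0,0,0],"rotation": [0,0,0]},
  ],
)

```text
time: 36.45
eef_pos: [0.6198, 0.0032, 0.2345]
tcp_rot: [0.339, 0.623, -0.621, -0.335]
contact_force: [-0.8, 0.2, 0.3]
opening: 0.8
```

```bash
python3 - <<'E'
from h import *
print(tilt())
p,d,c=grab('wrist','w26.png');seats('w26.png')
p,d,c=grab('scene','s26.png')
cv2.imwrite('pics/s26c.png',cv2.resize(p[190:390,130:350],None,fx=3.6,fy=3,interpolation=cv2.INTER_CUBIC))
cv2.imwrite('pics/s26.png',p)
plan([(.698,-.262,.23,-85,.055)])
E
```

```text
[ 0.011 -0.    -0.009]
seat 1 in 618 u -0.0215 0.0226 mid 0.0006 radial-R0 0.0
seat 1 out 261 u -0.0196 0.0219 mid 0.0011 radial-R0 0.0012
seat 2 in 673 u -0.0205 0.0217 mid 0.0006 radial-R0 0.0003
seat 2 out 275 u -0.0198 0.0227 mid 0.0015 radial-R0 0.0014
seat 3 in 536 u -0.0199 0.0219 mid 0.001 radial-R0 0.0018
seat 3 out 124 u -0.021 0.0234 mid 0.0012 radial-R0 -0.0002
seat 4 in 804 u -0.0208 0.0153 mid -0.0027 radial-R0 0.0003
t 36.55 at [0.6175 0.0036 0.2294] psi -146.9 q [-0.16  0.18  1.75  0.    1.21  2.41] ytool [-0.001  0.001 -1.   ] F [ 0.7 -0.5 -1.6] open 0.8
 -> [ 0.698 -0.262  0.23 ] psi -85 rows 8
    [-0.111, -0.0, 0.032] -0.258
    [-0.106, -0.0, 0.047] -0.258
    [-0.098, -0.0, 0.061] -0.258
    [-0.089, -0.0, 0.073] -0.258
    [-0.079, -0.0, 0.085] -0.258
    [-0.066, -0.0, 0.095] -0.258
    [-0.053, -0.0, 0.103] -0.258
    [-0.039, -0.0, 0.109] -0.258
```

View pics/w26.png

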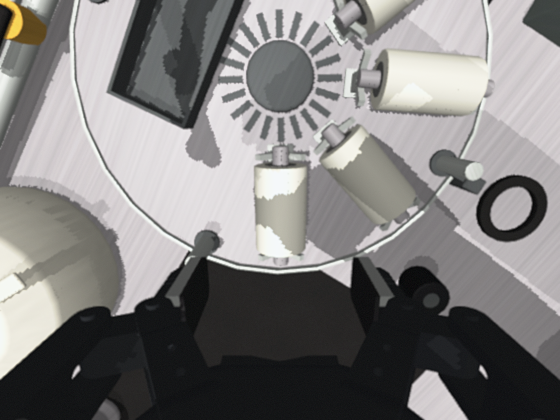

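View pics/s26.png

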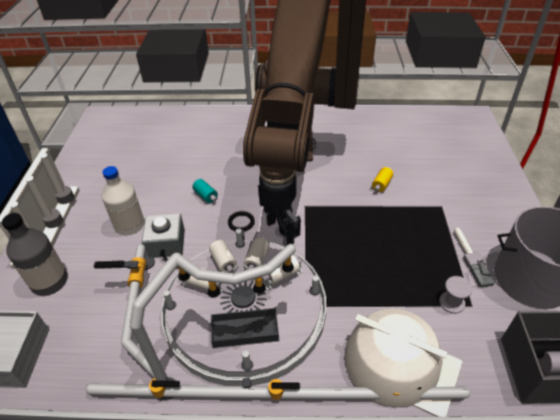

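```bash
python3 - <<'E'
from h import *
for n in ('top1.png','scene1.png'):
    p,d,c=load(n); P,_=cloud(d,c)
    m=(P[:,2]>.2)&(P[:,2]<.33)&(P[:,0]>.68)&(P[:,0]<.95)&(P[:,1]<.1)&(P[:,1]>-.35)
    q=P[m]
    for lo in np.arange(-.3,.06,.02):
        w=q[(q[:,1]>=lo)&(q[:,1]<lo+.02)]
        if len(w): print(n,lo.round(2),'x',w[:,0].min().round(3),w[:,0].max().round(3),'z',w[:,2].min().round(3),w[:,2].max().round(3))
E
```

```text
top1.png -0.26 x 0.855 0.889 z 0.29 0.316
top1.png -0.24 x 0.802 0.891 z 0.286 0.317
top1.png -0.22 x 0.759 0.856 z 0.3 0.317
top1.png -0.2 x 0.749 0.804 z 0.249 0.317
top1.png -0.18 x 0.753 0.789 z 0.249 0.314
top1.png -0.16 x 0.772 0.802 z 0.297 0.313
top1.png -0.14 x 0.785 0.807 z 0.254 0.314
top1.png -0.12 x 0.79 0.811 z 0.253 0.316
top1.png -0.1 x 0.792 0.815 z 0.298 0.315
top1.png -0.08 x 0.792 0.813 z 0.299 0.314
top1.png -0.06 x 0.785 0.808 z 0.254 0.314
top1.png -0.04 x 0.778 0.802 z 0.253 0.314
top1.png -0.02 x 0.757 0.799 z 0.25 0.315
top1.png 0.0 x 0.734 0.783 z 0.249 0.316
top1.png 0.02 x 0.726 0.76 z 0.25 0.316
top1.png 0.04 x 0.732 0.739 z 0.301 0.306
scene1.png -0.26 x 0.858 0.9 z 0.201 0.311
scene1.png -0.24 x 0.816 0.9 z 0.2 0.316
scene1.png -0.22 x 0.764 0.857 z 0.296 0.316
scene1.png -0.2 x 0.751 0.814 z 0.251 0.314
scene1.png -0.18 x 0.756 0.794 z 0.251 0.313
scene1.png -0.16 x 0.774 0.807 z 0.298 0.314
scene1.png -0.14 x 0.789 0.814 z 0.252 0.314
scene1.png -0.12 x 0.792 0.816 z 0.251 0.314
scene1.png -0.1 x 0.797 0.818 z 0.297 0.314
scene1.png -0.08 x 0.793 0.818 z 0.296 0.314
scene1.png -0.06 x 0.788 0.815 z 0.251 0.314
scene1.png -0.04 x 0.781 0.808 z 0.251 0.315
scene1.png -0.02 x 0.761 0.8 z 0.251 0.315
scene1.png 0.0 x 0.737 0.787 z 0.253 0.314
scene1.png 0.02 x 0.728 0.761 z 0.252 0.314
```

```bash
python3 - <<'E'
from h import *
plan([(.60,-.10,.23,-147,.055),(.63,-.24,.22,-147,.055),(.695,-.262,.2,-147,.055)])
p,d,c=pins('top27.png')
E
```

```text
t 36.55 at [0.6175 0.0036 0.2294] psi -146.9 q [-0.16  0.18  1.75  0.    1.21  2.41] ytool [-0.001  0.001 -1.   ] F [ 0.7 -0.5 -1.6] open 0.8
 -> [ 0.6  -0.1   0.23] psi -147 rows 2
    [-0.129, -0.001, 0.119] 0.001
    [-0.129, -0.001, 0.119] 0.001
 -> [ 0.63 -0.24  0.22] psi -147 rows 3
    [-0.149, 0.011, 0.057] 0.0
    x 3
 -> [ 0.695 -0.262  0.2  ] psi -147 rows 2
    [-0.09, 0.033, -0.071] 0.0
    x 2
23 [ 0.849 -0.066  0.101] 0.111 0.171 6.9
27 [ 0.7  -0.26  0.1 ] 0.108 0.176 -83.3
350 [ 0.64  -0.193  0.101] 0.112 0.114 -110.2
388 [ 0.575 -0.141  0.101] 0.112 0.118 -152.0
305 [ 0.571 -0.061  0.102] 0.112 0.111 166.8
24 [ 0.505 -0.107  0.1  ] 0.109 0.175 -173.1
```

>>> arm_command(
  steps=[
    {"hand": 0.6,"travel": [-0.12,0,0.11],"rotation": [0,0,0]},
    {"hand": 0.6,"travel": [-0.13,0,0.11],"rotation": [0,0,0]},
    {"hand": 0.6,"travel": [-0.15,0,0.055],"rotation": [0,0,0]},
    {"hand": 0.6,"travel": [-0.15,0,0.055],"rotation": [0,0,0]},
    {"hand": 0.6,"travel": [-0.13,0,0.05],"rotation": [0,0,0]},
    {"hand": 0.6,"travel": [0,0,0],"rotation": [0,0,0]},
  ],
)

```text
time: 37.35
eef_pos: [0.6267, -0.2329, 0.2083]
tcp_rot: [-0.325, -0.621, 0.623, 0.347]
contact_force: [-0.0, 0.2, -0.3]
opening: 0.6
```

```bash
python3 - <<'E'
from h import *
print(tilt())
plan([(.699,-.261,.17,-147,.04),(.699,-.261,.088,-147,.04)])
E
```

```text
[-0.033 -0.     0.05 ]
t 37.35 at [ 0.6267 -0.2329  0.2083] psi -146.8 q [-0.51  0.33  1.62 -0.    1.23  2.06] ytool [-0.029  0.012 -1.   ] F [-0.   0.2 -0.3] open 0.6
 -> [ 0.699 -0.261  0.17 ] psi -147 rows 3
    [-0.07, 0.043, -0.05] 0.002
    [-0.07, 0.043, -0.05] 0.002
    [-0.07, 0.043, -0.05] 0.002
 -> [ 0.699 -0.261  0.088] psi -147 rows 3
    [0.0, 0.091, 0.0] 0.0
    x 3
```

>>> arm_command(
  steps=[
    {"hand": 0.6,"travel": [-0.07,0.04,-0.05],"rotation": [-0.033,0,0.05]},
    {"hand": 0.6,"travel": [-0.07,0.03,-0.05],"rotation": [0,0,0]},
    {"hand": 0.6,"travel": [-0.06,0.03,-0.04],"rotation": [0,0,0]},
    {"hand": 0.6,"travel": [0,0,0],"rotation": [0,0,0]},
  ],
)

```text
time: 37.85
eef_pos: [0.692, -0.2551, 0.1663]
tcp_rot: [0.33, 0.623, -0.622, -0.342]
contact_force: [-0.5, 0.6, 0.3]
opening: 0.597
```

```bash
python3 - <<'E'
from h import *
print(tilt())
grab('wrist','w28.png')
plan([(.699,-.261,.13,-147,.04),(.699,-.261,.088,-147,.04)])
E
```

```text
[-0.012 -0.     0.029]
t 37.9 at [ 0.6916 -0.2549  0.1667] psi -146.7 q [-0.49  0.5   1.46  0.    1.19  2.07] ytool [-0.014  0.009 -1.   ] F [-0.4  0.1 -0.3] open 0.603
 -> [ 0.699 -0.261  0.13 ] psi -147 rows 1
    [-0.031, 0.122, -0.009] 0.009
 -> [ 0.699 -0.261  0.088] psi -147 rows 2
    [0.0, 0.07, 0.0] 0.0
    x 2
```

View pics/w28.png

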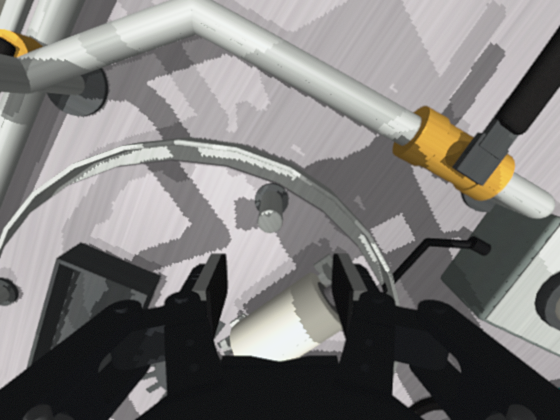

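>>> arm_command(
  steps=[
    {"hand": 0.5,"travel": [-0.03,0.09,-0.009],"rotation": [-0.012,0.009,0.029]},
    {"hand": 0.5,"travel": [0,0.09,0],"rotation": [0,0,0]},
    {"hand": 0.5,"travel": [0,0.06,0],"rotation": [0,0,0]},
    {"hand": 0.5,"travel": [0,0,0],"rotation": [0,0,0]},
  ],
)

```text
time: 38.4
eef_pos: [0.6966, -0.257, 0.0934]
tcp_rot: [0.336, 0.622, -0.622, -0.337]
contact_force: [0.3, 0.3, -0.8]
opening: 0.498
```

```bash
python3 - <<'E'
from h import *
print(tilt())
plan([(.699,-.261,.088,-147,.04)])
E
```

```text
[-0.001  0.     0.003]
t 38.4 at [ 0.6966 -0.257   0.0934] psi -146.9 q [-0.49  0.58  1.49  0.    1.07  2.07] ytool [-0.001  0.001 -1.   ] F [ 0.3  0.3 -0.8] open 0.498
 -> [ 0.699 -0.261  0.088] psi -147 rows 1
    [-0.016, 0.018, 0.001] 0.004
```

>>> arm_command(
  steps=[
    {"hand": 0.5,"travel": [-0.016,0.012,0],"rotation": [0,0,0]},
    {"hand": 0,"travel": [0,0,0],"rotation": [0,0,0]},
    {"hand": 0,"travel": [0,0,0],"rotation": [0,0,0]},
    {"hand": 0,"travel": [0,0,0],"rotation": [0,0,0]},
    {"hand": 0,"travel": [0,0,0],"rotation": [0,0,0]},
  ],
  grip_force=25,
)

```text
time: 39.02
eef_pos: [0.7007, -0.2609, 0.0929]
tcp_rot: [0.337, 0.622, -0.621, -0.336]
contact_force: [0.1, 0.5, -1.5]
opening: 0.175
```

```bash
cat >> h.py <<'E'
def arc2(a1,n,z,psi1,r=.1755,c=(.679,-.0865),cap=20):
    s=ctrl.get_state();c=np.array(c)
    v=s['eef_pos'][:2]-c; a0=np.degrees(np.arctan2(v[1],v[0])); 
    while a1>a0: a1-=360
    p0=yaw(s)
    print('angle',a0.round(1),'to',a1,'r',np.hypot(*v).round(4),'tilt corr',tilt(s),'t',s['time'],'z',s['eef_pos'][2].round(4),'psi',p0.round(1),'F',np.round(s['contact_force'],1),'op',round(s['opening'],3),'q6',round(s['qpos'][5],2))
    p=np.array(s['eef_pos']); a=p0
    for i in range(1,min(n,cap)+1):
        th=np.radians(a0+(a1-a0)*i/n); t=np.array([*(c+r*np.array([np.cos(th),np.sin(th)])),z]); b=p0+(psi1-p0)*i/n
        ai=np.radians(a); zz=np.array([np.cos(ai),np.sin(ai),0]);x=np.array([np.cos(ai-np.pi/2),np.sin(ai-np.pi/2),0]); d=t-p
        print([round(x@d/.3,3),0,round(zz@d/.3,3)],round(-(b-a)/30,3)); p=t;a=b
E
python3 - <<'E'
from h import *
arc2(96.6,36,.09,-67,cap=9)
E
```

```text
angle -82.9 to -263.4 r 0.1758 tilt corr [ 0.004 -0.    -0.003] t 39.025 z 0.0929 psi -146.9 F [ 0.1  0.5 -1.5] op 0.175 q6 2.07
[np.float64(0.025), 0, np.float64(0.045)] -0.074
[np.float64(0.03), 0, np.float64(0.042)] -0.074
[np.float64(0.035), 0, np.float64(0.037)] -0.074
[np.float64(0.039), 0, np.float64(0.033)] -0.074
[np.float64(0.043), 0, np.float64(0.027)] -0.074
[np.float64(0.046), 0, np.float64(0.022)] -0.074
[np.float64(0.049), 0, np.float64(0.016)] -0.074
[np.float64(0.05), 0, np.float64(0.01)] -0.074
[np.float64(0.051), 0, np.float64(0.003)] -0.074
```

>>> arm_command(
  steps=[
    {"hand": 0,"travel": [0.025,0,0.045],"rotation": [0,-0.074,0]},
    {"hand": 0,"travel": [0.03,0,0.042],"rotation": [0,-0.074,0]},
    {"hand": 0,"travel": [0.035,0,0.037],"rotation": [0,-0.074,0]},
    {"hand": 0,"travel": [0.039,0,0.033],"rotation": [0,-0.074,0]},
    {"hand": 0,"travel": [0.043,0,0.027],"rotation": [0,-0.074,0]},
    {"hand": 0,"travel": [0.046,0,0.022],"rotation": [0,-0.074,0]},
    {"hand": 0,"travel": [0.049,0,0.016],"rotation": [0,-0.074,0]},
  ],
)

```text
time: 39.9
eef_pos: [0.6007, -0.2452, 0.0929]
tcp_rot: [0.259, 0.661, -0.661, -0.24]
contact_force: [3.7, 3.5, -2.3]
opening: 0.179
```

```bash
python3 - <<'E'
from h import *
arc2(96.6,30,.09,-67,cap=9)
E
```

```text
angle -116.3 to -263.4 r 0.177 tilt corr [ 0.019 -0.    -0.049] t 39.9 z 0.0929 psi -131.4 F [ 3.7  3.5 -2.3] op 0.179 q6 1.74
[np.float64(0.05), 0, np.float64(0.006)] -0.072
[np.float64(0.05), 0, np.float64(0.005)] -0.072
[np.float64(0.05), 0, np.float64(-0.001)] -0.072
[np.float64(0.05), 0, np.float64(-0.007)] -0.072
[np.float64(0.048), 0, np.float64(-0.013)] -0.072
[np.float64(0.046), 0, np.float64(-0.019)] -0.072
[np.float64(0.044), 0, np.float64(-0.025)] -0.072
[np.float64(0.04), 0, np.float64(-0.03)] -0.072
[np.float64(0.036), 0, np.float64(-0.035)] -0.072
```

>>> arm_command(
  steps=[
    {"hand": 0,"travel": [0.05,0,0.006],"rotation": [0.01,-0.072,-0.025]},
    {"hand": 0,"travel": [0.05,0,0.005],"rotation": [0.009,-0.072,-0.025]},
    {"hand": 0,"travel": [0.05,0,-0.001],"rotation": [0,-0.072,-0.005]},
    {"hand": 0,"travel": [0.05,0,-0.007],"rotation": [0,-0.072,-0.005]},
    {"hand": 0,"travel": [0.048,0,-0.013],"rotation": [0,-0.072,-0.005]},
    {"hand": 0,"travel": [0.046,0,-0.019],"rotation": [0,-0.072,0]},
    {"hand": 0,"travel": [0.044,0,-0.025],"rotation": [0,-0.072,0]},
    {"hand": 0,"travel": [0.04,0,-0.03],"rotation": [0,-0.072,0]},
  ],
)

```text
time: 40.9
eef_pos: [0.5273, -0.1537, 0.0933]
tcp_rot: [0.157, 0.696, -0.688, -0.137]
contact_force: [11.5, 1.8, -10.2]
opening: 0.16
```

```bash
python3 - <<'E'
from h import *
arc2(96.6,21,.09,-67,cap=9)
E
```

```text
angle -156.1 to -263.4 r 0.166 tilt corr [ 0.033 -0.    -0.049] t 40.9 z 0.0933 psi -114.0 F [ 11.5   1.8 -10.2] op 0.16 q6 1.5
[np.float64(0.058), 0, np.float64(-0.013)] -0.075
[np.float64(0.032), 0, np.float64(-0.041)] -0.075
[np.float64(0.027), 0, np.float64(-0.045)] -0.075
[np.float64(0.021), 0, np.float64(-0.048)] -0.075
[np.float64(0.014), 0, np.float64(-0.05)] -0.075
[np.float64(0.008), 0, np.float64(-0.052)] -0.075
[np.float64(0.001), 0, np.float64(-0.052)] -0.075
[np.float64(-0.006), 0, np.float64(-0.052)] -0.075
[np.float64(-0.012), 0, np.float64(-0.051)] -0.075
```

```bash
python3 - <<'E'
from h import *
p,d,c=pins('top29.png')
cv2.imwrite('pics/t29.png',cv2.resize(p[60:230,220:420],None,fx=4,fy=3.5,interpolation=cv2.INTER_CUBIC))
grab('wrist','w29.png')
E
```

```text
25 [ 0.839 -0.024  0.099] 0.109 0.172 21.2
348 [ 0.751 -0.003  0.101] 0.112 0.11 48.8
26 [ 0.738 -0.251  0.1  ] 0.109 0.175 -70.2
8 [0.699 0.071 0.091] 0.097 0.159 82.7
324 [0.677 0.026 0.102] 0.112 0.112 90.9
8 [ 0.696 -0.02   0.091] 0.095 0.069 75.3
6 [ 0.646 -0.026  0.091] 0.096 0.069 119.1
351 [0.597 0.001 0.102] 0.112 0.119 133.4
24 [0.618 0.078 0.101] 0.106 0.175 110.6
356 [ 0.568 -0.073  0.101] 0.112 0.112 173.2
```

View pics/t29.png

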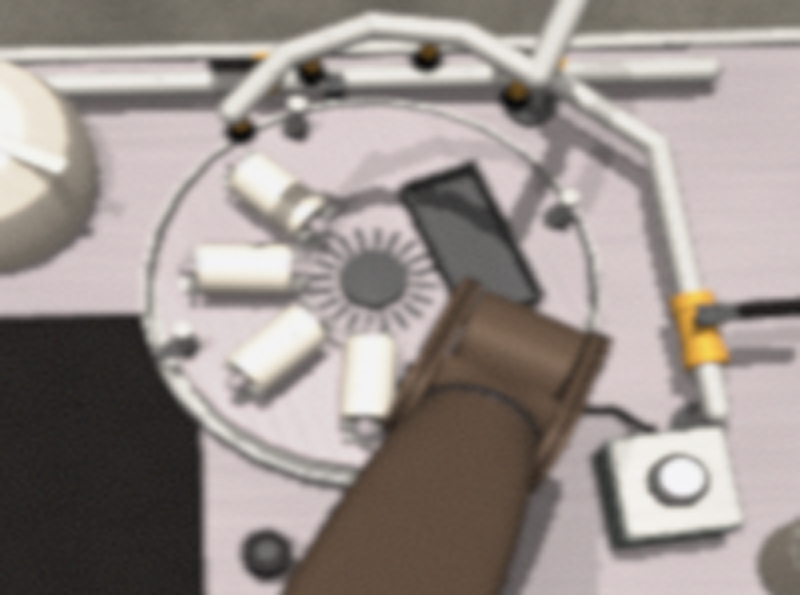

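View pics/w29.png

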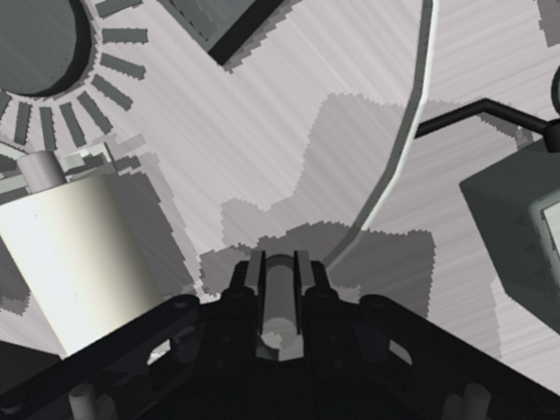

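>>> arm_command(
  steps=[
    {"hand": 0.32,"travel": [0,0,0],"rotation": [0.033,0,-0.049]},
    {"hand": 0.32,"travel": [0.036,0.002,0],"rotation": [0,0,0]},
    {"hand": 0.32,"travel": [0.004,0,0],"rotation": [0,0,0]},
    {"hand": 0.32,"travel": [0,0,0],"rotation": [0,0,0]},
  ],
)

```text
time: 41.5
eef_pos: [0.5138, -0.1462, 0.0937]
tcp_rot: [0.143, 0.692, -0.691, -0.148]
contact_force: [-0.7, 0.1, -0.6]
opening: 0.325
```

```bash
python3 - <<'E'
from h import *
print(tilt())
plan([(.515,-.148,.092,None)])
p,d,c=pins('top30.png')
E
```

```text
[-0.     0.     0.013]
t 41.5 at [ 0.5138 -0.1462  0.0937] psi -113.7 q [-0.47  0.18  2.03 -0.    0.94  1.52] ytool [-0.006  0.003 -1.   ] F [-0.7  0.1 -0.6] open 0.325
 -> [ 0.515 -0.148  0.092] psi -113.7 rows 1
    [-0.006, 0.006, 0.004] -0.0
    x 1
28 [ 0.842 -0.025  0.1  ] 0.108 0.173 20.4
344 [ 0.753 -0.004  0.101] 0.112 0.11 48.0
25 [ 0.736 -0.252  0.1  ] 0.108 0.175 -71.1
360 [0.68  0.026 0.101] 0.112 0.112 89.4
6 [0.669 0.072 0.09 ] 0.095 0.158 93.5
6 [ 0.667 -0.019  0.09 ] 0.092 0.068 100.4
366 [0.599 0.001 0.101] 0.112 0.118 132.5
24 [0.619 0.078 0.1  ] 0.11 0.175 110.2
333 [ 0.568 -0.07   0.102] 0.112 0.112 172.0
```

>>> arm_command(
  steps=[
    {"hand": 0,"travel": [0,0,0],"rotation": [0,0,0]},
    {"hand": 0,"travel": [0,0,0],"rotation": [0,0,0]},
    {"hand": 0,"travel": [0,0,0],"rotation": [0,0,0]},
  ],
)

```text
time: 41.92
eef_pos: [0.514, -0.1463, 0.0938]
tcp_rot: [0.143, 0.693, -0.691, -0.148]
contact_force: [0.3, 0.8, 0.5]
opening: 0.177
```

```bash
python3 - <<'E'
from h import *
arc2(96.6,20,.09,-67,cap=7)
E
```

```text
angle -160.1 to -263.4 r 0.1755 tilt corr [0.002 0.    0.013] t 41.925 z 0.0938 psi -113.8 F [0.3 0.8 0.5] op 0.177 q6 1.52
[np.float64(0.035), 0, np.float64(-0.04)] -0.078
[np.float64(0.029), 0, np.float64(-0.044)] -0.078
[np.float64(0.023), 0, np.float64(-0.047)] -0.078
[np.float64(0.017), 0, np.float64(-0.05)] -0.078
[np.float64(0.01), 0, np.float64(-0.052)] -0.078
[np.float64(0.003), 0, np.float64(-0.053)] -0.078
[np.float64(-0.004), 0, np.float64(-0.053)] -0.078
```

>>> arm_command(
  steps=[
    {"hand": 0,"travel": [0.035,0,-0.04],"rotation": [0,-0.078,0.01]},
    {"hand": 0,"travel": [0.029,0,-0.044],"rotation": [0,-0.078,0]},
    {"hand": 0,"travel": [0.023,0,-0.047],"rotation": [0,-0.078,0]},
    {"hand": 0,"travel": [0.017,0,-0.05],"rotation": [0,-0.078,0]},
    {"hand": 0,"travel": [0.01,0,-0.052],"rotation": [0,-0.078,0]},
  ],
)

```text
time: 42.55
eef_pos: [0.4993, -0.0707, 0.0937]
tcp_rot: [-0.068, -0.701, 0.706, 0.078]
contact_force: [-3.3, -2.8, 2.8]
opening: 0.176
```

```bash
python3 - <<'E'
from h import *
arc2(96.6,15,.09,-67,cap=6)
E
```

```text
angle 175.0 to 96.6 r 0.1804 tilt corr [-0.016  0.     0.026] t 42.55 z 0.0937 psi -101.8 F [-3.3 -2.8  2.8] op 0.176 q6 1.45
[np.float64(-0.012), 0, np.float64(-0.055)] -0.077
[np.float64(-0.003), 0, np.float64(-0.053)] -0.077
[np.float64(-0.01), 0, np.float64(-0.052)] -0.077
[np.float64(-0.017), 0, np.float64(-0.051)] -0.077
[np.float64(-0.023), 0, np.float64(-0.048)] -0.077
[np.float64(-0.029), 0, np.float64(-0.044)] -0.077
```

>>> arm_command(
  steps=[
    {"hand": 0,"travel": [-0.014,0,-0.055],"rotation": [-0.016,-0.077,0.026]},
    {"hand": 0,"travel": [-0.006,0,-0.053],"rotation": [0,-0.077,0]},
    {"hand": 0,"travel": [-0.012,0,-0.052],"rotation": [0,-0.077,0]},
    {"hand": 0,"travel": [-0.018,0,-0.051],"rotation": [0,-0.077,0]},
    {"hand": 0,"travel": [-0.023,0,-0.048],"rotation": [0,-0.077,0]},
  ],
)

```text
time: 43.18
eef_pos: [0.5255, 0.0073, 0.0935]
tcp_rot: [-0.009, 0.707, -0.707, -0.005]
contact_force: [-4.6, -4.0, 2.1]
opening: 0.182
```

```bash
python3 - <<'E'
from h import *
arc2(96.6,10,.09,-67,cap=6)
E
```

```text
angle 148.6 to 96.6 r 0.1798 tilt corr [ 0.001 -0.     0.038] t 43.175 z 0.0935 psi -89.7 F [-4.6 -4.   2.1] op 0.182 q6 1.39
[np.float64(-0.042), 0, np.float64(-0.036)] -0.076
[np.float64(-0.035), 0, np.float64(-0.04)] -0.076
[np.float64(-0.04), 0, np.float64(-0.035)] -0.076
[np.float64(-0.044), 0, np.float64(-0.029)] -0.076
[np.float64(-0.048), 0, np.float64(-0.023)] -0.076
[np.float64(-0.05), 0, np.float64(-0.017)] -0.076
```

>>> arm_command(
  steps=[
    {"hand": 0,"travel": [-0.044,0,-0.036],"rotation": [0,-0.076,0.038]},
    {"hand": 0,"travel": [-0.038,0,-0.04],"rotation": [0,-0.076,0]},
    {"hand": 0,"travel": [-0.042,0,-0.035],"rotation": [0,-0.076,0]},
    {"hand": 0,"travel": [-0.046,0,-0.029],"rotation": [0,-0.076,0]},
    {"hand": 0,"travel": [-0.049,0,-0.023],"rotation": [0,-0.076,0]},
  ],
)

```text
time: 43.8
eef_pos: [0.5902, 0.0664, 0.0933]
tcp_rot: [0.079, -0.703, 0.703, -0.077]
contact_force: [3.2, -10.5, -0.4]
opening: 0.176
```

```bash
python3 - <<'E'
from h import *
arc2(96.6,5,.09,-67,cap=6)
pins('top31.png')
E
```

```text
angle 120.2 to 96.6 r 0.1768 tilt corr [ 0.    -0.     0.005] t 43.8 z 0.0933 psi -77.4 F [  3.2 -10.5  -0.4] op 0.176 q6 1.29
[np.float64(-0.048), 0, np.float64(-0.008)] -0.069
[np.float64(-0.048), 0, np.float64(-0.007)] -0.069
[np.float64(-0.048), 0, np.float64(-0.001)] -0.069
[np.float64(-0.048), 0, np.float64(0.004)] -0.069
[np.float64(-0.047), 0, np.float64(0.01)] -0.069
27 [ 0.832 -0.005  0.099] 0.108 0.173 27.9
371 [ 0.785 -0.075  0.101] 0.112 0.106 6.1
349 [ 0.764 -0.153  0.101] 0.112 0.108 -38.5
344 [0.75  0.003 0.101] 0.112 0.114 51.7
25 [ 0.758 -0.243  0.101] 0.108 0.175 -63.4
79 [ 0.673 -0.007  0.101] 0.112 0.08 94.1
25 [ 0.523 -0.165  0.1  ] 0.107 0.174 -153.0
```

>>> arm_command(
  steps=[
    {"hand": 0,"travel": [-0.047,0,-0.01],"rotation": [0,-0.069,0.005]},
    {"hand": 0,"travel": [-0.048,0,-0.007],"rotation": [0,-0.069,0]},
    {"hand": 0,"travel": [-0.048,0,-0.001],"rotation": [0,-0.069,0]},
    {"hand": 0,"travel": [-0.04,0,0.004],"rotation": [0,-0.069,0]},
    {"hand": 0,"travel": [0,0,0],"rotation": [0,0,0]},
    {"hand": 0,"travel": [0,0,0],"rotation": [0,0,0]},
  ],
)

```text
time: 44.6
eef_pos: [0.6518, 0.0827, 0.0931]
tcp_rot: [0.131, -0.691, 0.698, -0.135]
contact_force: [-1.6, -3.1, 2.7]
opening: 0.168
```

```bash
python3 - <<'E'
from h import *
arc2(96.6,5,.09,-67,cap=6)
pins('top32.png')
E
```

```text
angle 99.1 to 96.6 r 0.1714 tilt corr [-0.021 -0.    -0.008] t 44.6 z 0.0931 psi -68.3 F [-1.6 -3.1  2.7] op 0.168 q6 1.17
[np.float64(-0.008), 0, np.float64(-0.012)] -0.008
[np.float64(-0.005), 0, np.float64(0.001)] -0.008
[np.float64(-0.005), 0, np.float64(0.001)] -0.008
[np.float64(-0.005), 0, np.float64(0.001)] -0.008
[np.float64(-0.005), 0, np.float64(0.001)] -0.008
25 [ 0.851 -0.073  0.1  ] 0.107 0.172 4.5
350 [ 0.78  -0.119  0.101] 0.112 0.106 -18.0
336 [ 0.777 -0.032  0.101] 0.112 0.112 29.0
359 [ 0.732 -0.182  0.101] 0.112 0.11 -61.0
203 [0.709 0.001 0.101] 0.112 0.092 71.0
26 [ 0.693 -0.261  0.099] 0.107 0.176 -85.5
24 [ 0.504 -0.1    0.1  ] 0.108 0.175 -175.4
```

```bash
python3 - <<'E'
from h import *
for n in ('top1.png','top32.png','top31.png'):
    p,d,c=load(n)
    P,uv=cloud(d,c)
    g=p[uv[:,1],uv[:,0]].astype(int).max(1)
    for lab,x in (('rear',.889),('front',.469)):
        ex=np.array([x,-.063 if lab=='rear' else -.109])
        m=(np.hypot(P[:,0]-ex[0],P[:,1]-ex[1])<.022)&(P[:,2]>.038)&(P[:,2]<.062)
        q=P[m]
        if len(q)>2:
            v=q.mean(0)[:2]-[.679,-.0865]; print(n,lab,len(q),q.mean(0).round(4),np.degrees(np.arctan2(v[1],v[0])).round(2),q.min(0).round(3),q.max(0).round(3),g[m].mean())
p,d,c=load('top32.png'); cv2.imwrite('pics/t32.png',cv2.resize(p[70:205,250:400],None,fx=5,fy=4.4,interpolation=cv2.INTER_CUBIC))
E
```

```text
top1.png rear 53 [ 0.8923 -0.0657  0.0472] 5.56 [ 0.875 -0.083  0.038] [ 0.911 -0.044  0.06 ] 127.26415094339623
top1.png front 34 [ 0.4669 -0.1082  0.0519] -174.15 [ 0.457 -0.117  0.038] [ 0.483 -0.1    0.059] 112.97058823529412
top32.png rear 48 [ 0.8912 -0.0652  0.0495] 5.73 [ 0.872 -0.083  0.039] [ 0.909 -0.047  0.059] 138.52083333333334
top32.png front 36 [ 0.4669 -0.1088  0.0511] -173.99 [ 0.457 -0.117  0.039] [ 0.482 -0.1    0.057] 113.22222222222223
top31.png rear 47 [ 0.892  -0.0657  0.0481] 5.58 [ 0.874 -0.08   0.039] [ 0.91  -0.054  0.059] 123.87234042553192
top31.png front 36 [ 0.4675 -0.1086  0.0523] -174.03 [ 0.457 -0.122  0.038] [ 0.486 -0.101  0.059] 114.02777777777777
```

View pics/t32.png

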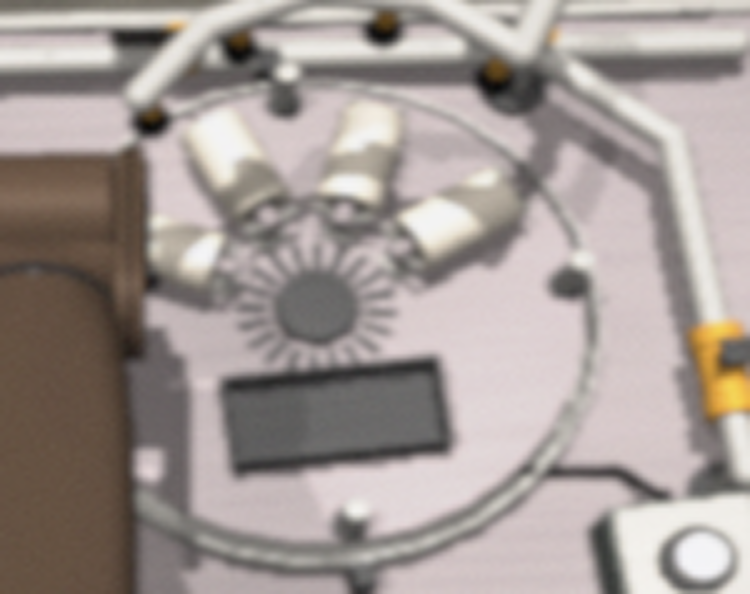

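>>> arm_command(
  steps=[
    {"hand": 0,"travel": [0.02,0,0],"rotation": [-0.021,0,-0.008]},
    {"hand": 0,"travel": [0,0,0],"rotation": [0,0,0]},
    {"hand": 0,"travel": [0,0,0],"rotation": [0,0,0]},
  ],
)

```text
time: 45.02
eef_pos: [0.6463, 0.0819, 0.0932]
tcp_rot: [-0.133, 0.695, -0.694, 0.135]
contact_force: [2.0, -1.8, -0.2]
opening: 0.17
```

```bash
python3 - <<'E'
from h import *
arc2(96.6,5,.09,-67,cap=1)
pins('top33.png')
E
```

```text
angle 101.0 to 96.6 r 0.1715 tilt corr [ 0.001  0.    -0.006] t 45.025 z 0.0932 psi -68.1 F [ 2.  -1.8 -0.2] op 0.17 q6 1.16
[np.float64(-0.011), 0, np.float64(-0.011)] -0.007
27 [ 0.85  -0.067  0.098] 0.108 0.172 6.5
355 [ 0.781 -0.116  0.101] 0.112 0.106 -16.1
332 [ 0.777 -0.027  0.101] 0.111 0.114 31.0
361 [ 0.735 -0.18   0.101] 0.112 0.11 -59.0
5 [ 0.745 -0.067  0.089] 0.092 0.069 16.5
185 [0.706 0.    0.101] 0.111 0.09 72.7
28 [ 0.698 -0.26   0.099] 0.108 0.175 -83.6
24 [ 0.505 -0.106  0.101] 0.108 0.175 -173.6
```

>>> arm_command(
  steps=[
    {"hand": 0.4,"travel": [0,0,0],"rotation": [0,0,0]},
    {"hand": 0.4,"travel": [0,0,0],"rotation": [0,0,0]},
    {"hand": 0.4,"travel": [0,-0.1,0],"rotation": [0,0,0]},
    {"hand": 0.3,"travel": [0.02,-0.18,0],"rotation": [0,0,0]},
    {"hand": 0,"travel": [0.03,-0.12,0],"rotation": [0,0,0]},
    {"hand": 0,"travel": [0,0,0],"rotation": [0,0,0]},
  ],
)

```text
time: 45.82
eef_pos: [0.6297, 0.0779, 0.2134]
tcp_rot: [-0.135, 0.697, -0.692, 0.132]
contact_force: [0.2, -0.3, -0.2]
opening: 0.001
```

```bash
python3 - <<'E'
from h import *
print(tilt())
pins('top34.png')
# valve handle again
p,d,c=load('w1.png'); P,uv=cloud(d,c)
m=(P[:,0]>.55)&(P[:,0]<.7)&(P[:,1]>-.5)&(P[:,1]<-.3)&(P[:,2]>.1)&(P[:,2]<.12); q=P[m]
e,V=np.linalg.eigh(np.cov(q[:,:2].T)); a=V[:,1]*-np.sign(V[1,1]); t=(q[:,:2]-q[:,:2].mean(0))@a
print('w1 handle',q.mean(0),np.degrees(np.arctan2(a[1],a[0])),np.ptp(t),'tip',q[:,:2].mean(0)+a*t.max(),'root',q[:,:2].mean(0)+a*t.min())
plan([(.5,0,.25,-67,.055),(.55,-.25,.25,None,.055),(.66,-.44,.25,None,.055)])
E
```

```text
[ 0.015 -0.     0.005]
26 [ 0.849 -0.067  0.099] 0.108 0.172 6.4
351 [ 0.781 -0.115  0.101] 0.112 0.106 -16.1
341 [ 0.776 -0.028  0.101] 0.112 0.113 31.0
362 [ 0.735 -0.18   0.101] 0.112 0.109 -59.1
175 [ 0.705 -0.001  0.101] 0.112 0.089 73.1
26 [ 0.699 -0.26   0.101] 0.11 0.175 -83.6
25 [ 0.505 -0.106  0.101] 0.108 0.175 -173.5
w1 handle [ 0.62186022 -0.39786778  0.10818671] -87.21497844223742 0.10710498063713529 tip [ 0.62467147 -0.45565776] root [ 0.61946739 -0.34867929]
t 45.88 at [0.6289 0.0781 0.2113] psi -68.2 q [-0.04  0.24  1.72  0.01  1.19  1.15] ytool [-0.009  0.007 -1.   ] F [-0.1 -0.5 -0.2] open 0.001
 -> [0.5  0.   0.25] psi -67 rows 3
    [0.165, -0.043, 0.027] -0.013
    [0.165, -0.043, 0.026] -0.013
    [0.166, -0.043, 0.025] -0.013
 -> [ 0.55 -0.25  0.25] psi -67 rows 5
    [0.034, 0.0, 0.166] 0.0
    x 5
 -> [ 0.66 -0.44  0.25] psi -67 rows 4
    [-0.023, 0.0, 0.182] 0.0
    x 4
```

```bash
python3 - <<'E'
from h import *
for n in ('scene1.png','top34.png'):
    p,d,c=load(n);P,_=cloud(d,c)
    for lab,a,b in (('white',(.33,.55),(-.56,-.38)),('dark',(.5,.8),(-.75,-.48))):
        for z0,z1 in ((.03,.1),(.1,.17),(.17,.3)):
            m=(P[:,0]>a[0])&(P[:,0]<a[1])&(P[:,1]>b[0])&(P[:,1]<b[1])&(P[:,2]>z0)&(P[:,2]<z1); q=P[m]
            if len(q)>5: print(n,lab,z0,np.percentile(q,[2,98],axis=0).round(3).tolist())
E
```

```text
scene1.png white 0.03 [[0.384, -0.482, 0.032], [0.437, -0.407, 0.099]]
scene1.png white 0.1 [[0.374, -0.485, 0.101], [0.436, -0.409, 0.168]]
scene1.png white 0.17 [[0.375, -0.468, 0.171], [0.412, -0.435, 0.213]]
scene1.png dark 0.03 [[0.587, -0.651, 0.032], [0.797, -0.563, 0.097]]
scene1.png dark 0.1 [[0.504, -0.702, 0.102], [0.65, -0.569, 0.169]]
scene1.png dark 0.17 [[0.504, -0.702, 0.171], [0.633, -0.587, 0.243]]
top34.png white 0.03 [[0.347, -0.454, 0.033], [0.429, -0.408, 0.097]]
top34.png white 0.1 [[0.348, -0.481, 0.102], [0.43, -0.409, 0.168]]
top34.png white 0.17 [[0.373, -0.469, 0.171], [0.409, -0.433, 0.215]]
top34.png dark 0.03 [[0.507, -0.744, 0.032], [0.797, -0.563, 0.096]]
top34.png dark 0.1 [[0.505, -0.691, 0.102], [0.639, -0.569, 0.169]]
top34.png dark 0.17 [[0.503, -0.706, 0.171], [0.628, -0.587, 0.245]]
```

>>> arm_command(
  steps=[
    {"hand": 0,"travel": [0.13,-0.05,0.025],"rotation": [0.015,-0.013,0.005]},
    {"hand": 0,"travel": [0.17,-0.05,0.025],"rotation": [0,-0.013,0]},
    {"hand": 0,"travel": [0.15,-0.05,0.05],"rotation": [0,-0.013,0]},
    {"hand": 0,"travel": [0.03,0,0.16],"rotation": [0,0,0]},
    {"hand": 0,"travel": [0.034,0,0.17],"rotation": [0,0,0]},
    {"hand": 0,"travel": [0.034,0,0.17],"rotation": [0,0,0]},
    {"hand": 0,"travel": [0.034,0,0.17],"rotation": [0,0,0]},
    {"hand": 0,"travel": [0.0,0,0.17],"rotation": [0,0,0]},
  ],
)

```text
time: 46.88
eef_pos: [0.5699, -0.2503, 0.2347]
tcp_rot: [-0.153, 0.699, -0.686, 0.134]
contact_force: [0.2, -0.2, 0.0]
opening: 0.002
```

```bash
python3 - <<'E'
from h import *
print(tilt())
plan([(.665,-.44,.22,-67,.055),(.665,-.44,.108,None,.04)])
E
```

```text
[ 0.046 -0.     0.045]
t 46.88 at [ 0.5699 -0.2503  0.2347] psi -66.6 q [-0.57  0.21  1.71 -0.01  1.26  0.59] ytool [-0.031  0.013 -0.999] F [ 0.2 -0.2  0. ] open 0.002
 -> [ 0.665 -0.44   0.22 ] psi -67 rows 4
    [-0.01, 0.012, 0.177] 0.003
    [-0.01, 0.012, 0.177] 0.003
    [-0.011, 0.012, 0.177] 0.003
    [-0.011, 0.012, 0.176] 0.003
 -> [ 0.665 -0.44   0.108] psi -67 rows 3
    [0.0, 0.124, 0.0] 0.0
    x 3
```

>>> arm_command(
  steps=[
    {"hand": 0,"travel": [-0.015,0,0.177],"rotation": [0.046,0,0.045]},
    {"hand": 0,"travel": [-0.012,0,0.177],"rotation": [0,0,0]},
    {"hand": 0,"travel": [-0.012,0,0.177],"rotation": [0,0,0]},
    {"hand": 0,"travel": [-0.012,0,0.15],"rotation": [0,0,0]},
    {"hand": 0,"travel": [0,0,0],"rotation": [0,0,0]},
  ],
)

```text
time: 47.5
eef_pos: [0.6641, -0.4379, 0.2122]
tcp_rot: [-0.146, 0.7, -0.686, 0.137]
contact_force: [-0.2, 0.9, -0.3]
opening: 0.001
```

```bash
python3 - <<'E'
from h import *
print(tilt())
plan([(.665,-.44,.108,-67,.035)])
grab('wrist','w40.png')
E
```

```text
[ 0.041 -0.     0.016]
t 47.5 at [ 0.6641 -0.4379  0.2122] psi -66.9 q [-0.71  0.59  1.25  0.    1.33  0.46] ytool [-0.016  0.016 -1.   ] F [-0.2  0.9 -0.3] open 0.001
 -> [ 0.665 -0.44   0.108] psi -67 rows 3
    [-0.0, 0.116, 0.002] 0.002
    [-0.0, 0.116, 0.002] 0.002
    [-0.0, 0.116, 0.002] 0.002
```

View pics/w40.png

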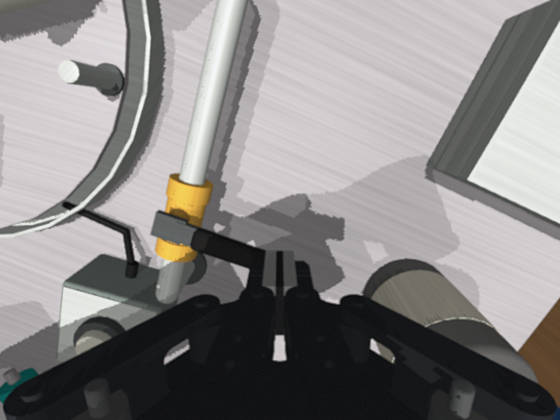

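>>> arm_command(
  steps=[
    {"hand": 0,"travel": [0,0.1,0.002],"rotation": [0.041,0,0.016]},
    {"hand": 0,"travel": [0,0.12,0.002],"rotation": [0,0,0]},
    {"hand": 0,"travel": [0,0.1,0.002],"rotation": [0,0,0]},
    {"hand": 0,"travel": [0,0,0],"rotation": [0,0,0]},
  ],
)

```text
time: 48.05
eef_pos: [0.6623, -0.4298, 0.1101]
tcp_rot: [-0.145, 0.695, -0.689, 0.142]
contact_force: [-0.0, -0.2, -0.1]
opening: 0.001
```

```bash
cat >> h.py <<'E'
def varc(t0,t1,n,off=.026,rad=.076,z=.108,piv=(.620,-.361),cap=10):
    s=ctrl.get_state(); p=np.array(s['eef_pos']); a=np.radians(yaw(s))
    zz=np.array([np.cos(a),np.sin(a),0]);x=np.array([np.cos(a-np.pi/2),np.sin(a-np.pi/2),0])
    print('t',round(s['time'],2),p.round(4),'psi',np.degrees(a).round(1),'tilt',tilt(s),'F',np.round(s['contact_force'],1))
    for i in range(1,n+1):
        th=np.radians(t0+(t1-t0)*i/n); u=np.array([np.cos(th),np.sin(th)]); nn=np.array([-u[1],u[0]])
        t=np.array([*(np.array(piv)+rad*u+off*nn),z]); d=t-p
        if i<=cap: print(round(np.degrees(th)),t.round(3),[round(x@d/.3,3),round(-d[2]/.3,3),round(zz@d/.3,3)])
        p=t
E
python3 - <<'E'
from h import *
varc(-87,-150,6)
E
```

```text
t 48.05 [ 0.6623 -0.4298  0.1101] psi -66.6 tilt [0.018 0.    0.004] F [-0.  -0.2 -0.1]
-98 [ 0.636 -0.44   0.108] [np.float64(0.094), np.float64(0.007), np.float64(-0.005)]
-108 [ 0.621 -0.441  0.108] [np.float64(0.047), np.float64(-0.0), np.float64(-0.015)]
-119 [ 0.607 -0.44   0.108] [np.float64(0.043), np.float64(-0.0), np.float64(-0.023)]
-129 [ 0.592 -0.436  0.108] [np.float64(0.038), np.float64(-0.0), np.float64(-0.03)]
-140 [ 0.579 -0.43   0.108] [np.float64(0.032), np.float64(-0.0), np.float64(-0.037)]
-150 [ 0.567 -0.422  0.108] [np.float64(0.025), np.float64(-0.0), np.float64(-0.042)]
```

>>> arm_command(
  steps=[
    {"hand": 0,"travel": [0.05,0.005,0],"rotation": [0.018,0,0]},
    {"hand": 0,"travel": [0.047,0.003,-0.005],"rotation": [0,0,0]},
    {"hand": 0,"travel": [0.047,0,-0.015],"rotation": [0,0,0]},
    {"hand": 0,"travel": [0.043,0,-0.023],"rotation": [0,0,0]},
  ],
)

```text
time: 48.55
eef_pos: [0.6078, -0.437, 0.1124]
tcp_rot: [0.142, -0.691, 0.694, -0.147]
contact_force: [3.5, 0.1, -0.2]
opening: 0.002
```

```bash
python3 - <<'E'
from h import *
varc(-119,-165,5)
grab('wrist','w41.png')
E
```

```text
t 48.55 [ 0.6078 -0.437   0.1124] psi -66.4 tilt [-0.011 -0.    -0.012] F [ 3.5  0.1 -0.2]
-128 [ 0.593 -0.437  0.108] [np.float64(0.044), np.float64(0.015), np.float64(-0.02)]
-137 [ 0.582 -0.432  0.108] [np.float64(0.029), np.float64(-0.0), np.float64(-0.032)]
-147 [ 0.571 -0.425  0.108] [np.float64(0.024), np.float64(-0.0), np.float64(-0.036)]
-156 [ 0.561 -0.416  0.108] [np.float64(0.018), np.float64(-0.0), np.float64(-0.039)]
-165 [ 0.553 -0.406  0.108] [np.float64(0.011), np.float64(-0.0), np.float64(-0.041)]
```

View pics/w41.png

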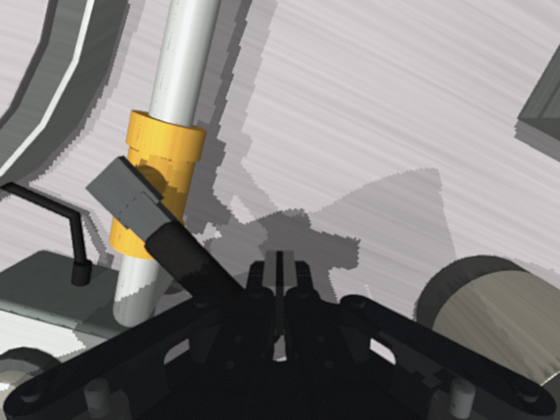

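The handle is turning (force 3.5 N). Continuing along the arc.

>>> arm_command(
  steps=[
    {"hand": 0,"travel": [0.04,0.012,-0.02],"rotation": [-0.011,0,-0.012]},
    {"hand": 0,"travel": [0.029,0.004,-0.032],"rotation": [0,0,0]},
    {"hand": 0,"travel": [0.024,0,-0.036],"rotation": [0,0,0]},
    {"hand": 0,"travel": [0.018,0,-0.039],"rotation": [0,0,0]},
    {"hand": 0,"travel": [0.011,0,-0.041],"rotation": [0,0,0]},
  ],
)

```text
time: 49.22
eef_pos: [0.5509, -0.4072, 0.1115]
tcp_rot: [0.143, -0.689, 0.695, -0.145]
contact_force: [3.3, -1.9, -0.0]
opening: 0.0
```

```bash
python3 - <<'E'
from h import *
varc(-165,-176,2)
p,d,c=grab('wrist','w42.png')
P,uv=cloud(d,c); m=(P[:,2]>.095)&(P[:,2]<.118)&(np.hypot(P[:,0]-.62,P[:,1]+.361)<.05); q=P[m]; 
e,V=np.linalg.eigh(np.cov(q[:,:2].T)); print(len(q),np.degrees(np.arctan2(V[1,1],V[0,1]))%180)
E
```

```text
t 49.23 [ 0.5509 -0.4072  0.1115] psi -66.5 tilt [-0.017  0.    -0.002] F [ 3.3 -1.9 -0. ]
-170 [ 0.549 -0.399  0.108] [np.float64(-0.006), np.float64(0.012), np.float64(-0.026)]
-176 [ 0.546 -0.392  0.108] [np.float64(0.001), np.float64(-0.0), np.float64(-0.026)]
8011 18.74682114861261
```

View pics/w42.png

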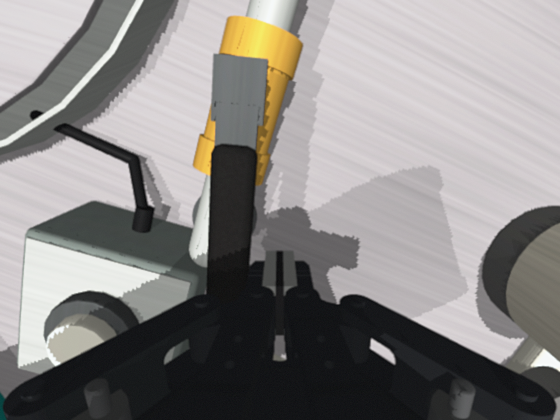

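>>> arm_command(
  steps=[
    {"hand": 0,"travel": [0.002,0.008,-0.03],"rotation": [-0.015,0,0]},
    {"hand": 0,"travel": [0.002,0,-0.03],"rotation": [0,0,0]},
    {"hand": 0,"travel": [0.0,0,-0.02],"rotation": [0,0,0]},
  ],
)

```text
time: 49.65
eef_pos: [0.5427, -0.392, 0.1104]
tcp_rot: [0.14, -0.682, 0.702, -0.148]
contact_force: [12.8, -22.0, -12.9]
opening: -0.003
```

```bash
cat >> h.py <<'E'
def handle(fn):
    p,d,c=grab('wrist',fn)
    P,uv=cloud(d,c); m=(P[:,2]>.095)&(P[:,2]<.118)&(np.hypot(P[:,0]-.62,P[:,1]+.361)<.06); q=P[m]
    if len(q)>50:
        e,V=np.linalg.eigh(np.cov(q[:,:2].T)); print('handle',len(q),np.degrees(np.arctan2(V[1,1],V[0,1]))%180)
E
python3 - <<'E'
from h import *
varc(-165,-176,2)
handle('w43.png')
E
```

```text
t 49.65 [ 0.5427 -0.392   0.1104] psi -66.5 tilt [-0.056 -0.    -0.01 ] F [ 12.8 -22.  -12.9]
-170 [ 0.549 -0.399  0.108] [np.float64(-0.011), np.float64(0.008), np.float64(0.031)]
-176 [ 0.546 -0.392  0.108] [np.float64(0.001), np.float64(-0.0), np.float64(-0.026)]
handle 9163 6.315300000914107
```

>>> arm_command(
  steps=[
    {"hand": 0,"travel": [0,0,0.04],"rotation": [-0.05,0,0]},
    {"hand": 0,"travel": [0,0,0.05],"rotation": [0,0,0]},
    {"hand": 0,"travel": [0,-0.12,0],"rotation": [0,0,0]},
    {"hand": 0,"travel": [0,-0.18,0],"rotation": [0,0,0]},
    {"hand": 0,"travel": [0,-0.1,0],"rotation": [0,0,0]},
    {"hand": 0,"travel": [0,0,0],"rotation": [0,0,0]},
  ],
)

```text
time: 50.45
eef_pos: [0.5498, -0.414, 0.226]
tcp_rot: [-0.148, 0.698, -0.686, 0.142]
contact_force: [0.6, 0.3, 0.3]
opening: 0.004
```

```bash
python3 - <<'E'
from h import *
print(tilt())
handle('w44.png')
p,d,c=load('w44.png'); P,uv=cloud(d,c)
m=(P[:,0]>.43)&(P[:,0]<.51)&(P[:,1]>-.36)&(P[:,1]<-.28)&(P[:,2]>.084)&(P[:,2]<.1); q=P[m]; print('btn',len(q),q.mean(0),q.min(0),q.max(0))
plan([(.467,-.326,.2,-67,.05),(.467,-.326,.125,None,.04)])
pins('top45.png')
E
```

```text
[0.034 0.    0.009]
handle 2568 6.758737177710373
btn 1549 [ 0.46888983 -0.33003893  0.09134682] [ 0.44140144 -0.35328713  0.08400313] [ 0.49022449 -0.30503621  0.09594339]
t 50.5 at [ 0.5492 -0.4134  0.224 ] psi -66.4 q [-0.79  0.35  1.56  0.    1.26  0.36] ytool [-0.013  0.017 -1.   ] F [ 0.3  0.2 -0.2] open -0.001
 -> [ 0.467 -0.326  0.2  ] psi -67 rows 3
    [0.045, 0.027, -0.126] 0.007
    [0.045, 0.027, -0.125] 0.007
    [0.046, 0.027, -0.125] 0.007
 -> [ 0.467 -0.326  0.125] psi -67 rows 2
    [0.0, 0.125, 0.0] 0.0
    x 2
26 [ 0.85  -0.067  0.099] 0.106 0.172 6.4
348 [ 0.781 -0.116  0.101] 0.112 0.107 -16.2
341 [ 0.776 -0.028  0.101] 0.112 0.114 30.9
357 [ 0.735 -0.18   0.101] 0.112 0.11 -59.1
342 [0.712 0.023 0.101] 0.112 0.113 73.3
5 [ 0.728 -0.039  0.09 ] 0.094 0.068 43.7
27 [ 0.699 -0.26   0.1  ] 0.111 0.175 -83.6
22 [0.657 0.088 0.101] 0.106 0.175 97.3
24 [ 0.505 -0.106  0.101] 0.108 0.175 -173.6
```

View pics/w44.png

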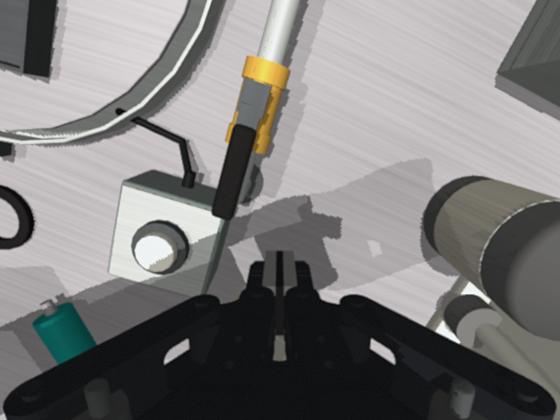

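>>> arm_command(
  steps=[
    {"hand": 0,"travel": [0.045,0,-0.11],"rotation": [0.034,0.007,0.009]},
    {"hand": 0,"travel": [0.045,0,-0.125],"rotation": [0,0.007,0]},
    {"hand": 0,"travel": [0.045,0.02,-0.12],"rotation": [0,0.007,0]},
    {"hand": 0,"travel": [0,0,0],"rotation": [0,0,0]},
  ],
)

```text
time: 51.05
eef_pos: [0.4625, -0.3245, 0.2038]
tcp_rot: [-0.146, 0.701, -0.684, 0.135]
contact_force: [0.3, -0.7, 0.1]
opening: 0.003
```

```bash
python3 - <<'E'
from h import *
print(tilt())
plan([(.467,-.3265,.13,-67,.05)])
E
```

```text
[ 0.051 -0.     0.021]
t 51.05 at [ 0.4625 -0.3245  0.2038] psi -67.0 q [-0.79  0.11  1.88 -0.    1.18  0.38] ytool [-0.02  0.02 -1.  ] F [ 0.3 -0.7  0.1] open 0.003
 -> [ 0.467  -0.3265  0.13  ] psi -67 rows 2
    [-0.006, 0.123, 0.006] -0.001
    [-0.006, 0.123, 0.006] -0.001
```

>>> arm_command(
  steps=[
    {"hand": 0,"travel": [-0.006,0.1,0.006],"rotation": [0.051,0,0.021]},
    {"hand": 0,"travel": [-0.003,0.1,0.006],"rotation": [0,0,0]},
    {"hand": 0,"travel": [0,0.04,0],"rotation": [0,0,0]},
    {"hand": 0,"travel": [0,0,0],"rotation": [0,0,0]},
  ],
)

```text
time: 51.55
eef_pos: [0.4656, -0.3262, 0.1258]
tcp_rot: [-0.142, 0.694, -0.692, 0.14]
contact_force: [0.3, 0.6, 0.6]
opening: -0.001
```

```bash
python3 - <<'E'
from h import *
print(tilt())
plan([(.467,-.3265,.108,-67,.05)])
E
```

```text
[ 0.008 -0.     0.003]
t 51.55 at [ 0.4656 -0.3262  0.1258] psi -67.0 q [-0.79  0.2   1.94 -0.    1.01  0.38] ytool [-0.003  0.003 -1.   ] F [0.3 0.6 0.6] open -0.001
 -> [ 0.467  -0.3265  0.108 ] psi -67 rows 1
    [-0.004, 0.059, 0.003] -0.001
```

>>> arm_command(
  steps=[
    {"hand": 0,"travel": [0,0.03,0],"rotation": [0.008,0,0]},
    {"hand": 0,"travel": [0,0.025,0],"rotation": [0,0,0]},
    {"hand": 0,"travel": [0,0.02,0],"rotation": [0,0,0]},
    {"hand": 0,"travel": [0,0.015,0],"rotation": [0,0,0]},
  ],
)

```text
time: 52.05
eef_pos: [0.467, -0.3276, 0.1118]
tcp_rot: [-0.144, 0.694, -0.692, 0.139]
contact_force: [-9.1, 7.9, 19.5]
opening: 0.001
```

>>> arm_command(
  steps=[
    {"hand": 0,"travel": [0,0.012,0],"rotation": [0,0,0]},
    {"hand": 0,"travel": [0,0.004,0],"rotation": [0,0,0]},
  ],
)

```text
time: 52.3
eef_pos: [0.4672, -0.3277, 0.1127]
tcp_rot: [-0.144, 0.694, -0.691, 0.139]
contact_force: [-1.1, 1.6, 3.9]
opening: 0.0
```

```bash
python3 - <<'E'
from h import *
print(tilt())
plan([(.467,-.3265,.108,-67,.05)])
p,d,c=grab('wrist','w46.png')
p,d,c=grab('scene','s46.png')
cv2.imwrite('pics/s46c.png',cv2.resize(p[180:300,100:260],None,fx=5,fy=5,interpolation=cv2.INTER_CUBIC))
E
```

```text
[ 0.01  -0.     0.013]
t 52.3 at [ 0.4672 -0.3277  0.1127] psi -66.9 q [-0.79  0.23  1.93 -0.01  0.99  0.38] ytool [-0.008  0.002 -1.   ] F [-1.1  1.6  3.9] open 0.0
 -> [ 0.467  -0.3265  0.108 ] psi -67 rows 1
    [-0.001, 0.016, -0.004] 0.004
```

View pics/w46.png

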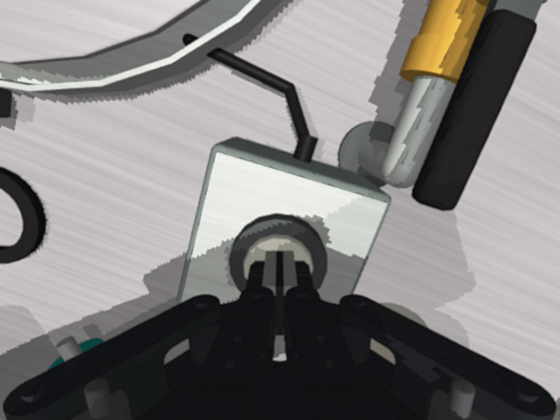

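View pics/s46c.png

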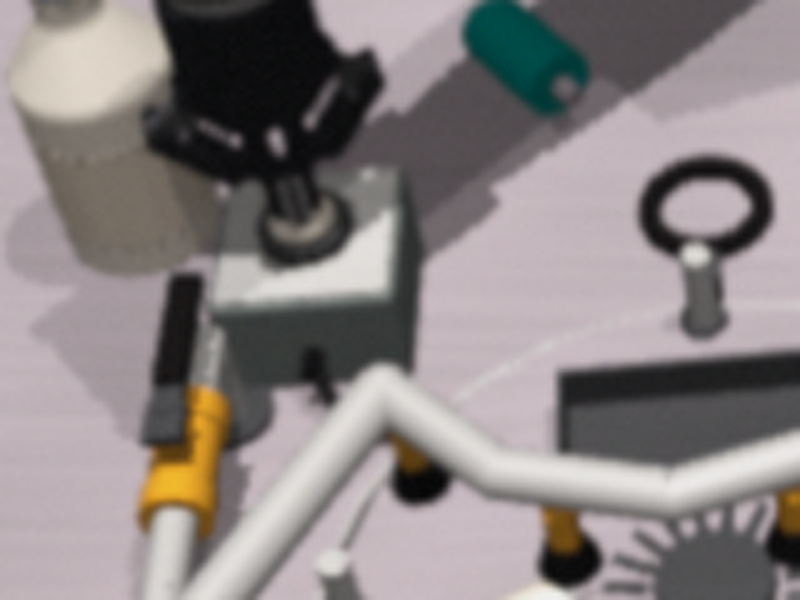

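>>> arm_command(
  steps=[
    {"hand": 0,"travel": [0,0.03,-0.003],"rotation": [0.01,0,0.01]},
    {"hand": 0,"travel": [0,0.022,0],"rotation": [0,0,0]},
  ],
)

```text
time: 52.65
eef_pos: [0.4678, -0.3283, 0.1115]
tcp_rot: [-0.145, 0.694, -0.691, 0.14]
contact_force: [-13.7, 13.1, 32.5]
opening: 0.001
```

>>> arm_command(
  steps=[
    {"hand": 0,"travel": [0,-0.1,0],"rotation": [0,0,0]},
    {"hand": 0,"travel": [0,-0.18,0],"rotation": [0,0,0]},
    {"hand": 0,"travel": [0,-0.18,0],"rotation": [0,0,0]},
    {"hand": 0,"travel": [0,0,0],"rotation": [0,0,0]},
  ],
)

```text
time: 53.15
eef_pos: [0.47, -0.3297, 0.2557]
tcp_rot: [0.143, -0.691, 0.694, -0.142]
contact_force: [0.1, -0.2, 0.7]
opening: -0.003
```

```bash
python3 - <<'E'
from h import *
p,d,c=pins('top50.png'); handle('w50.png')
cv2.imwrite('pics/t50.png',cv2.resize(p[60:260,130:450],None,fx=2.5,fy=2.5,interpolation=cv2.INTER_CUBIC))
p,d,c=grab('scene','s50.png'); cv2.imwrite('pics/s50c.png',cv2.resize(p[200:400,90:350],None,fx=3,fy=3,interpolation=cv2.INTER_CUBIC))
for n in('s50.png','top50.png'):
    p,d,c=load(n);P,_=cloud(d,c); m=(np.hypot(P[:,0]-.468,P[:,1]+.326)<.012)&(P[:,2]>.07); print(n,'btn z',np.median(P[m,2]) if m.any() else None)
for n in ('s5.png','scene1.png'):
    p,d,c=load(n);P,_=cloud(d,c); m=(np.hypot(P[:,0]-.468,P[:,1]+.326)<.012)&(P[:,2]>.07); print(n,'btn z',np.median(P[m,2]))
s=ctrl.get_state();print(s['eef_pos'],s['time'])
E
```

```text
25 [ 0.849 -0.067  0.1  ] 0.108 0.171 6.5
346 [ 0.782 -0.116  0.101] 0.112 0.107 -16.2
338 [ 0.775 -0.028  0.101] 0.112 0.112 31.2
355 [ 0.736 -0.18   0.101] 0.112 0.11 -58.9
353 [0.711 0.021 0.101] 0.112 0.112 73.4
26 [ 0.699 -0.26   0.1  ] 0.108 0.175 -83.5
25 [0.656 0.088 0.1  ] 0.108 0.175 97.6
25 [ 0.505 -0.106  0.1  ] 0.108 0.175 -173.5
handle 2402 5.61205592154343
s50.png btn z 0.26348021791450843
top50.png btn z 0.5178010973427565
s5.png btn z 0.0946947897553353
scene1.png btn z 0.0944817260365799
[ 0.46741775 -0.32724414  0.2481998 ] 53.3
```

View pics/t50.png

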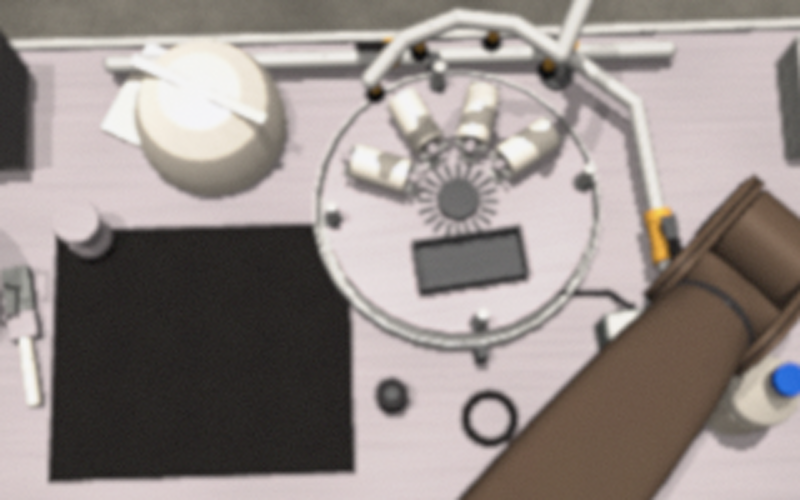

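View pics/s50c.png

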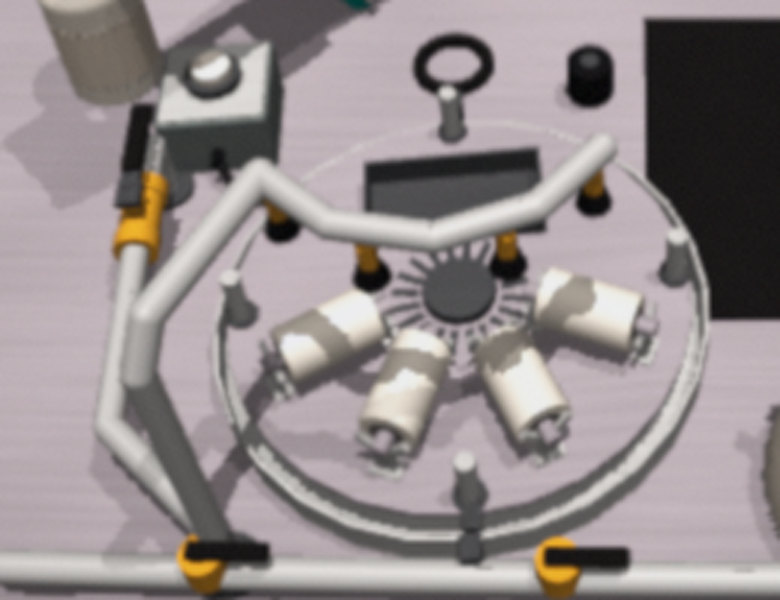

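```bash
python3 -c "
from plant import ctrl
print(ctrl.sign_off())"
```

```text
the job is handed in; nothing more can be done
None
```

The job is done and handed in at about 53 s of the 210 s allowed. All four white rollers are in the cradles under the nozzles, the valve is open, and the start button was pressed last.

**Turntable and rollers**
- I turned the table by a rim pin until the pointer was within about 0.5° of the front index plate. I then laid the four rollers in cradles 2, 3, 4 and 1.
- Each roller was lowered until it stood at seating height (84–85 mm) and the wrist felt it being held up, before I let go.
- Placing the second roller pushed the table about 1.5° off. Placing the third brought it back.
- I then turned the table half a turn to the rear plate. The pin slipped to the edge of the pads once on the way, so I re-gripped it.

**Valve and button**
- I pushed the valve to its stop, with 22 N on the handle, and then pressed the start button until it bottomed out.
- I pressed the button twice, reaching 19.5 N and then 32 N. I wanted to be sure of full travel, because the spring needs only 5 N.

**Last checks**
- The pointer stands at 6.4–6.5°. The rear plate measured about 5.7° directly and 6.6° from the front plate, so the two readings differ by about 1°.
- All four roller tops are level, about 107 mm, allowing for the camera reading roughly 5 mm high. All four rollers lie between their saddles in the scene picture.
- The valve handle is at 5.6–6.8°, in line with the pipe.
- The mat is empty, and the bystanders in view, including the turquoise look-alike, are where they were.
- The final check of the button's own height failed, because the arm was blocking both fixed cameras.

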